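Change the top-heavy bottles in an air-conditioning service rack

ROBOT

A 6-joint arm with a two-finger parallel gripper is mounted at the origin on the work surface. World frame = base frame: x ahead of the robot, y to its left, z up, the work surface at z = 0. Lengths are in m, angles in rad, forces in N, time in s.
With the tool pointing down it reaches from about 0.25 to 0.725 m from the base axis. Payload 4 kg.
Tool frame: the origin (TCP) lies on the centre line of the jaws, within the pads' length; the fingertips stand 19 mm ahead of it and the grasp point (between the pads) is the TCP; z points along the fingers, y is the direction in which the jaws open and shut (so a half turn about z gives the same grasp; the last joint's range is limited). The gripper opens to 85 mm and grips with 20 to 120 N. Pads are 22 mm wide; open, the fingers measure 114 mm over their backs; the gripper's body (76 mm by 85 mm) begins 54 mm behind the grasp point. The pads swing forward as they close: fully open they stand 13 mm farther back than shut.
Start: joints at [1.212, 0.241, 0.005, 1.335, 0, 1.571], TCP at [0.176, 0.468, 0.25] pointing down, gripper open.
Joint ranges: [-2.72, 2.72], [-1.05, 1.87], [-1.09, 1.28], [-1.99, 2.15], [-1.42, 1.44], [-3.14, 3.14]. Speed limits (rad/s): [2.79, 2.79, 3.14, 3.14, 3.14, 3.14].

INTERFACE

Orientations are given as a unit quaternion [x, y, z, w].
In Python, from workcell import bot gives the robot as it stands. The module is installed in compiled form; this text tells all that it offers.
- The arm moves only by the shell command python3 -m handwheel 'ROWS' [OPENING]. ROWS is JSON, a list of rows, each an object of numbers: "dx", "dy", "dz": the shift along the tool's x, y, z as a fraction of full scale; "ax", "ay", "az": the turn, a rotation vector about the tool's x, y, z as a fraction of full scale. In form: [{"dx": .., "dy": .., "dz": .., "ax": .., "ay": .., "az": ..}, ...]. A call has 1 to 12 rows; each row shifts and turns the commanded pose from where the row before left it, along the tool's axes as they then stand; what a row does not reach is not made up. Full scale, the value 1, is 2.5 cm for a shift and 0.15 rad for a turn. A row lasts 1/10 s, in which the tool goes at most 50 mm and 8.59 degrees, less where a joint would pass 70% of its speed; a pose out of reach is approached as far as the arm can. A call with a number of a shift or a turn outside -1 to 1 is refused whole. A call with a gripper value outside its range is refused whole. OPENING is the gripper's target within -1 to 1 (fully open at 1, half-way at 0, shut at -1), set as the call begins (- or left out, the last holds). The fingers move at their own pace and stop on an object; the grip force is fixed at half the most. Time passes only in rows, so rows that do not move let the fingers close. It gives the time, the measured TCP pose, the force and the opening at its end, in the units of the state.
- bot.get_obs(): the state, without advancing time (a new reading comes with each control period).
- bot.camera(name): name is "side" or "top" or "wrist"; returns a dict with "img" (384x512x3 uint8, red, green, blue), "intrinsics" (3x3 intrinsics, pixels), "eye" and "rotation" of the camera in the world. Camera axes: x right, y down, z forward; pixel columns grow to the right and rows downward; lengths in m; the calibration is good to about 2 mm. A picture is of the moment at which its call begins. There is no depth.
- bot.job_done(): hands the job in, once; it reports no verdict.
Trained networks look in a picture, given as the dict that the camera call returned (one of the last four; its "shot" number tells which), for a name from the list of things; names that differ only in an ending like _2 or _b are one class to them, and where a whole thing is asked for, a point or a joint stands for the part that bears it (a point fixed in the world has none). Each returns a list of dicts, best first, with "confidence" (0 to 1); they miss things now and then, are a little off and sometimes report something else, mostly with a low value. They report only what shows in the picture. A call takes as long as a camera call. They do not tell look-alikes from the thing itself.
- bot.trace(thing, picture): "region" (384x512 bool, what is visible of it) and "rect" ([centre column, centre row, width, height] in pixels, round what is visible of it).
The state is a dict: "clock": time; "joint_pos": joint angles; "joint_vel": joint speeds; "tau": joint torques, N m; "eef_pos": TCP position; "tool_rot": TCP orientation; "ft_force": force on the tool from outside, world axes, zero at the start; "ft_torque": the same for the moment, N m; "grip_width": finger opening in m.
Only numpy, scipy, OpenCV 4.12 (cv2) and the standard library are available. Lean on these libraries where they do the work, as an engineer would, in place of code of your own. Each camera call takes 0.05 s, during which the arm holds its last target.

TASK

Change the bottles of the service rack: take every old round-headed bottle out of the rack and stand it in the steel tray, stand each fresh square-headed bottle upright in a bay of its own, and swing all three hold-down frames over (that of an empty bay too) and press them down until they click shut. The bottles are top-heavy, so hold them high and move them with care; all must end upright, and the other things on the bench are to be left where they are.

Things in the scene. Friction and masses are not known exactly. Their poses are not given: they have to be found in the camera images.
- fresh1_mid (a point): Fresh bottle (may be absent), 165 mm tall, about 0.4 kg, top-heavy (tips past 12 degrees): foot 46 mm across, 10 mm high; white body 34 mm across up to 104 mm; neck 22 mm across up to 123 mm; then a square brass block 28 x 28 mm up to the top, its middle 61 mm above this point. Point: on the axis half-way up, 82.5 mm above the underside; x, y square to the block's faces, z up. Starts upright on the table.
- fresh2_mid (a point): Fresh bottle (may be absent), 165 mm tall, about 0.4 kg, top-heavy (tips past 12 degrees): foot 46 mm across, 10 mm high; white body 34 mm across up to 104 mm; neck 22 mm across up to 123 mm; then a square brass block 28 x 28 mm up to the top, its middle 61 mm above this point. Point: on the axis half-way up, 82.5 mm above the underside; x, y square to the block's faces, z up. Starts upright on the table.
- fresh3_mid (a point): Fresh bottle (may be absent), 165 mm tall, about 0.4 kg, top-heavy (tips past 12 degrees): foot 46 mm across, 10 mm high; white body 34 mm across up to 104 mm; neck 22 mm across up to 123 mm; then a square brass block 28 x 28 mm up to the top, its middle 61 mm above this point. Point: on the axis half-way up, 82.5 mm above the underside; x, y square to the block's faces, z up. Starts upright on the table.
- old1_mid (a point): Old bottle (may be absent), 165 mm tall, about 0.4 kg, top-heavy (tips past 12 degrees): foot 46 mm across, 10 mm high; white body 34 mm across up to 104 mm; neck 22 mm across up to 123 mm; then a round steel head 30 mm across up to the top, its middle 59 mm above this point. Point: on the axis half-way up, 82.5 mm above the underside; z up. Starts upright in bay 1.
- old2_mid (a point): Old bottle (may be absent), 165 mm tall, about 0.4 kg, top-heavy (tips past 12 degrees): foot 46 mm across, 10 mm high; white body 34 mm across up to 104 mm; neck 22 mm across up to 123 mm; then a round steel head 30 mm across up to the top, its middle 59 mm above this point. Point: on the axis half-way up, 82.5 mm above the underside; z up. Starts upright in bay 2.
- old3_mid (a point): Old bottle (may be absent), 165 mm tall, about 0.4 kg, top-heavy (tips past 12 degrees): foot 46 mm across, 10 mm high; white body 34 mm across up to 104 mm; neck 22 mm across up to 123 mm; then a round steel head 30 mm across up to the top, its middle 59 mm above this point. Point: on the axis half-way up, 82.5 mm above the underside; z up. Starts upright in bay 3.
- rack: Fixed bottle rack, 206 mm deep, 350 mm wide, three bays side by side. Origin on the table under the middle bay's centre; x points from the robot's side to the hinges at the back, y left along the row, z up. Rear wall 105 mm high, 61 to 71 mm behind the bay centres; for each bay a catch post 126 mm high, 112 to 124 mm in front of its centre and 34 to 58 mm to its left (+y), so the front is open, 81 mm wide, over the low rim.
- bay1 (a point): Centre of bay 1's floor, 10 mm above the table: a 70 mm square pocket with a rim 8 mm high. Axes as the rack. Bays 1, 2, 3 lie 105 mm apart along the rack's y. Its frame's hinge runs along y, 60 mm behind this point, 110 mm above the table; the frame is an 8 mm thick ring 88 mm wide, open 68 mm wide up to 122 mm from the hinge, then a front plate (press pad) up to 158 mm.
- bay2 (a point): Centre of bay 2's floor, 10 mm above the table: a 70 mm square pocket with a rim 8 mm high. Axes as the rack. Bays 1, 2, 3 lie 105 mm apart along the rack's y. Its frame's hinge runs along y, 60 mm behind this point, 110 mm above the table; the frame is an 8 mm thick ring 88 mm wide, open 68 mm wide up to 122 mm from the hinge, then a front plate (press pad) up to 158 mm.
- bay3 (a point): Centre of bay 3's floor, 10 mm above the table: a 70 mm square pocket with a rim 8 mm high. Axes as the rack. Bays 1, 2, 3 lie 105 mm apart along the rack's y. Its frame's hinge runs along y, 60 mm behind this point, 110 mm above the table; the frame is an 8 mm thick ring 88 mm wide, open 68 mm wide up to 122 mm from the hinge, then a front plate (press pad) up to 158 mm.
- gate1 (a joint): Angle of bay 1's hold-down frame: 0 shut (level), 1.57 upright, 1.95 leaning back at its stop; starts near there. Nearly free: brought forward past upright it falls by itself, clear over a bottle in the bay, and rests unheld on its spring catch at about 0.1. Pressing the pad down with about 10 N clicks it past the catch to 0, where it stays (below 0.04).
- gate2 (a joint): Angle of bay 2's hold-down frame: 0 shut (level), 1.57 upright, 1.95 leaning back at its stop; starts near there. Nearly free: brought forward past upright it falls by itself, clear over a bottle in the bay, and rests unheld on its spring catch at about 0.1. Pressing the pad down with about 10 N clicks it past the catch to 0, where it stays (below 0.04).
- gate3 (a joint): Angle of bay 3's hold-down frame: 0 shut (level), 1.57 upright, 1.95 leaning back at its stop; starts near there. Nearly free: brought forward past upright it falls by itself, clear over a bottle in the bay, and rests unheld on its spring catch at about 0.1. Pressing the pad down with about 10 N clicks it past the catch to 0, where it stays (below 0.04).
- gate1_pad (a point): Point on frame 1's press pad, centred, 139 mm from the hinge, on the face that is uppermost when shut and looks to the back (away from the robot) when open; moves with the frame. z is normal to that face, x runs to the hinge. When shut it is 114 mm above the table; the small sprung catch ball sits 28 mm in front of it and 36 mm to its left, its top 9 mm higher.
- gate2_pad (a point): Point on frame 2's press pad, centred, 139 mm from the hinge, on the face that is uppermost when shut and looks to the back (away from the robot) when open; moves with the frame. z is normal to that face, x runs to the hinge. When shut it is 114 mm above the table; the small sprung catch ball sits 28 mm in front of it and 36 mm to its left, its top 9 mm higher.
- gate3_pad (a point): Point on frame 3's press pad, centred, 139 mm from the hinge, on the face that is uppermost when shut and looks to the back (away from the robot) when open; moves with the frame. z is normal to that face, x runs to the hinge. When shut it is 114 mm above the table; the small sprung catch ball sits 28 mm in front of it and 36 mm to its left, its top 9 mm higher.
- tray_in (a point): Centre of the inner floor (4 mm above the table) of the loose steel return tray, 120 mm (x) by 200 mm (y) outside, 16 mm high, walls 4 mm thick, 0.9 kg; axes as the tray's sides.
- spray: Bystander: upright grey spray can, 52 mm across, 150 mm tall; origin under its centre.
- jar: Bystander: upright glass jar with steel lid, 64 mm across, 75 mm tall; origin under its centre.
- carton: Bystander: cardboard carton 90 x 130 x 60 mm; origin under its centre.
Mind the look-alikes: they are no part of the job. Leave any brown, red or turquoise look-alike of the part that bears old3_mid alone.

How it is judged:
At the end, for the whole second after the job is handed in: Every fresh bottle stands upright (within 7 degrees) on the floor of a bay, within 22 mm of its centre; every old bottle stands upright (within 7 degrees) on the floor of the return tray; all three frames are clicked shut (below 0.05 rad); all bottles are at rest ((horizontal distance between fresh1_mid and bay1 below 0.022 m or horizontal distance between fresh1_mid and bay2 below 0.022 m or horizontal distance between fresh1_mid and bay3 below 0.022 m) and z of fresh1_mid in the frame of bay2 between 0.075 and 0.09 m and angle between each of fresh1_mid, fresh2_mid, fresh3_mid, old1_mid, old2_mid, old3_mid's own z axis and vertical below 0.12 rad and (horizontal distance between fresh2_mid and bay1 below 0.022 m or horizontal distance between fresh2_mid and bay2 below 0.022 m or horizontal distance between fresh2_mid and bay3 below 0.022 m) and z of fresh2_mid in the frame of bay2 between 0.075 and 0.09 m and (horizontal distance between fresh3_mid and bay1 below 0.022 m or horizontal distance between fresh3_mid and bay2 below 0.022 m or horizontal distance between fresh3_mid and bay3 below 0.022 m) and z of fresh3_mid in the frame of bay2 between 0.075 and 0.09 m and x of old1_mid in the frame of tray_in between -0.05 and 0.05 m and y of old1_mid in the frame of tray_in between -0.09 and 0.09 m and z of old1_mid in the frame of tray_in between 0.07 and 0.09 m and x of old2_mid in the frame of tray_in between -0.05 and 0.05 m and y of old2_mid in the frame of tray_in between -0.09 and 0.09 m and z of old2_mid in the frame of tray_in between 0.07 and 0.09 m and x of old3_mid in the frame of tray_in between -0.05 and 0.05 m and y of old3_mid in the frame of tray_in between -0.09 and 0.09 m and z of old3_mid in the frame of tray_in between 0.07 and 0.09 m and value of joint each of gate1, gate2, gate3 below 0.05 rad and linear speed of each of fresh1, fresh2, fresh3, old1, old2, old3 below 0.03 m/s); the robot touches nothing.
It fails at once if a bystander (spray can, jar or carton) is shifted by more than 40 mm (distance of any of spray, jar, carton from where it was at the start of the episode above 0.04 m).
Of fresh1, fresh2, fresh3 only 2 to 3 are there at a start; the rules pass over those that are not, and their reading is None.
Of old1, old2, old3 only 1 to 2 are there at a start; the rules pass over those that are not, and their reading is None.
At some moment in a run one of tray may be knocked a few centimetres aside while the robot is not near it.
Once in a run the grip may slacken for a moment while it holds something.
It also fails if it takes over 210 s, if anything falls off the work surface, if the arm or the gripper's body presses on something with over 40 N, if the wrist force passes 120 N, or if a joint passes its speed limit or range.

## Working session

There is one attempt and no reset: what is moved stays moved. The work goes in short steps, Python scripts to look and compute and a shell command to move; the robot and the scene stay as the last step left them, time stands still between calls to the robot, and variables do not carry over. Pictures are saved under pics/ and viewed, and the job is handed in when it is done.

```bash
mkdir -p pics
cat > h.py <<'E'
from workcell import bot
import numpy as np, cv2
def shot(name,fn=None,scale=1.5):
    p=bot.camera(name)
    if fn: cv2.imwrite('pics/'+fn,cv2.resize(p['img'][:,:,::-1],None,fx=scale,fy=scale,interpolation=cv2.INTER_CUBIC))
    return p
def ray(p,u,v):
    K=np.array(p['intrinsics']);d=np.linalg.inv(K)@np.array([u,v,1.]);R=np.array(p['rotation'])
    return np.array(p['eye']),R@d
def onz(p,u,v,z):
    e,d=ray(p,u,v);return e+d*(z-e[2])/d[2]
def proj(p,X):
    R=np.array(p['rotation']);c=R.T@(np.array(X)-np.array(p['eye']));q=np.array(p['intrinsics'])@c;return q[:2]/q[2]
def st():
    o=bot.get_obs();print('t',round(o['clock'],2),'p',np.round(o['eef_pos'],4),'q',np.round(o['tool_rot'],4),'F',np.round(o['ft_force'],1),'w',round(o['grip_width'],4),'j',np.round(o['joint_pos'],3));return o
E
python3 - <<'E'
from h import *
st()
for n in ['side','top','wrist']:
    p=shot(n,n+'0.png'); print(n,np.round(p['eye'],3),np.round(p['rotation'],3).tolist(),np.round(p['intrinsics'],1).tolist())
E
```

```text
t 0.0 p [0.1754 0.4676 0.2494] q [ 1.784e-01  9.840e-01 -1.000e-03 -2.000e-04] F [-0.3  0.5 -0.4] w 0.0854 j [ 1.212  0.241  0.004  1.335 -0.     1.571]
side [-0.114 -0.903  1.016] [0.853, -0.291, 0.13, -0.414] [[485.8, 0.0, 258.5], [0.0, 485.8, 190.4], [0.0, 0.0, 1.0]]
top [ 0.279 -0.     1.607] [-0.702, 0.706, -0.068, 0.066] [[453.9, 0.0, 253.2], [0.0, 453.9, 185.4], [0.0, 0.0, 1.0]]
wrist [0.113 0.491 0.373] [0.815, 0.565, 0.073, 0.108] [[323.5, 0.0, 251.9], [0.0, 323.5, 189.9], [0.0, 0.0, 1.0]]
```

```bash
sed -i 's/R=np.array(p\[.rotation.\])/R=Rot.from_quat(p["rotation"]).as_matrix()/; s/^import numpy as np, cv2/import numpy as np, cv2\nfrom scipy.spatial.transform import Rotation as Rot/' h.py; cat h.py | head -20
```

```text
from workcell import bot
import numpy as np, cv2
from scipy.spatial.transform import Rotation as Rot
def shot(name,fn=None,scale=1.5):
    p=bot.camera(name)
    if fn: cv2.imwrite('pics/'+fn,cv2.resize(p['img'][:,:,::-1],None,fx=scale,fy=scale,interpolation=cv2.INTER_CUBIC))
    return p
def ray(p,u,v):
    K=np.array(p['intrinsics']);d=np.linalg.inv(K)@np.array([u,v,1.]);R=Rot.from_quat(p["rotation"]).as_matrix()
    return np.array(p['eye']),R@d
def onz(p,u,v,z):
    e,d=ray(p,u,v);return e+d*(z-e[2])/d[2]
def proj(p,X):
    R=Rot.from_quat(p["rotation"]).as_matrix();c=R.T@(np.array(X)-np.array(p['eye']));q=np.array(p['intrinsics'])@c;return q[:2]/q[2]
def st():
    o=bot.get_obs();print('t',round(o['clock'],2),'p',np.round(o['eef_pos'],4),'q',np.round(o['tool_rot'],4),'F',np.round(o['ft_force'],1),'w',round(o['grip_width'],4),'j',np.round(o['joint_pos'],3));return o
```

View pics/side0.png

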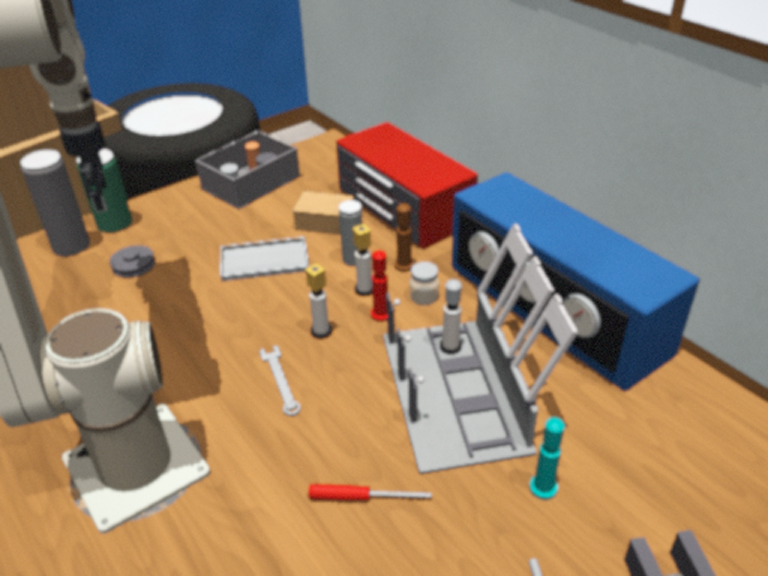

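View pics/top0.png

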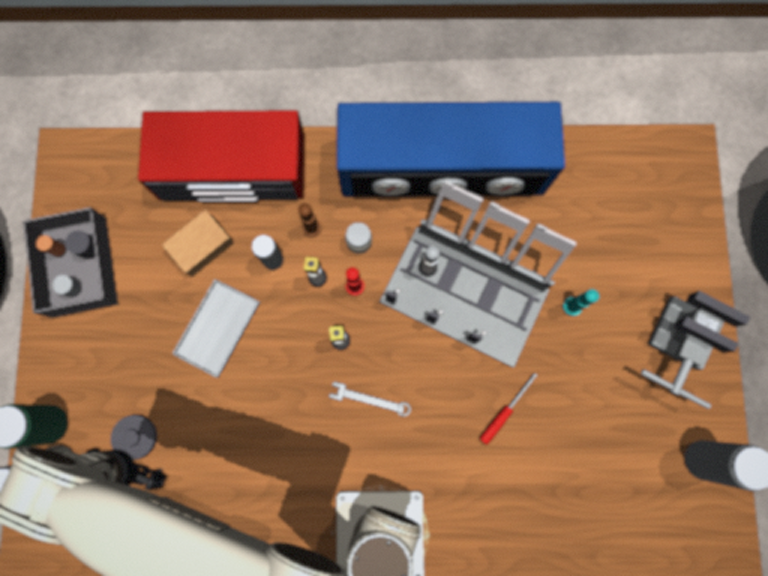

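View pics/wrist0.png

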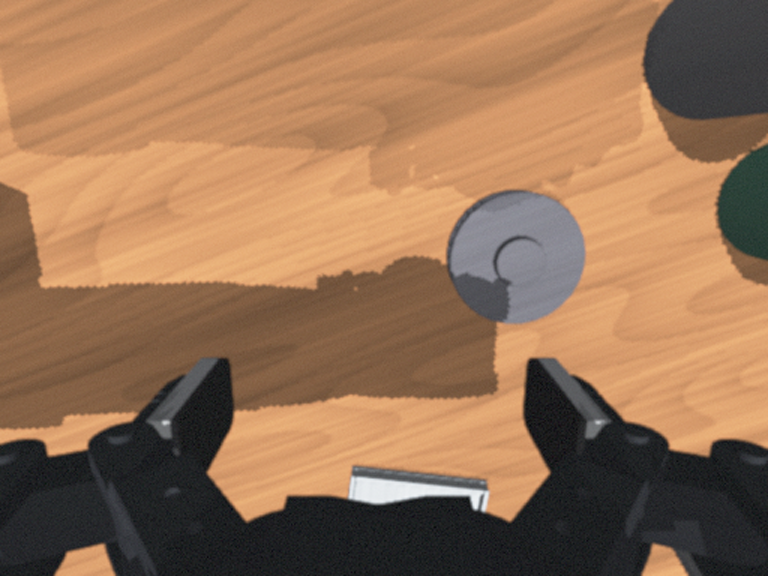

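Run:
```python
from h import *
p=shot('top'); s=shot('side')
for nm,pp in (('top',p),('side',s)):
  for t in ['fresh1_mid','old3_mid','rack','tray_in','spray','jar','carton','gate2']:
    for d in bot.trace(t,pp)[:6]: print(nm,t,round(d['confidence'],2),np.round(d['rect'],1))
# yellow blobs
for nm,pp in (('top',p),('side',s)):
  h=cv2.cvtColor(pp['img'],cv2.COLOR_RGB2HSV)
  m=cv2.inRange(h,(22,120,60),(36,255,255)); n,l,stt,c=cv2.connectedComponentsWithStats(m)
  for i in range(1,n):
    if stt[i,4]>15: print(nm,'yellow',stt[i],c[i])
c=p['img'][100:260,150:400][:,:,::-1]; cv2.imwrite('pics/top_c.png',cv2.resize(c,(800,512),interpolation=cv2.INTER_CUBIC))
c=s['img'][120:340,190:400][:,:,::-1]; cv2.imwrite('pics/side_c.png',cv2.resize(c,None,fx=2.7,fy=2.7,interpolation=cv2.INTER_CUBIC))
```

```text
top fresh1_mid 0.7 [227.5 227.4  14.4  14.1]
top fresh1_mid 0.34 [369.4 169.3  28.2  39. ]
top old3_mid 0.71 [286.6 172.4  13.5  25.7]
top old3_mid 0.53 [207.8 149.2  13.3  23.5]
top old3_mid 0.49 [388.2 201.3  23.5  22.7]
top old3_mid 0.48 [236.5 189.3  14.2  19.3]
top rack 0.27 [286.9 171.1  14.2  24.7]
top tray_in 0.56 [143.9 217.3  55.   70. ]
top spray 0.6 [318.6 184.2 132.2 126.6]
top spray 0.59 [177.6 170.   20.9  27. ]
top jar 0.54 [239.2 159.8  17.7  22.6]
top carton 0.67 [133.6 163.7  47.6  47.3]
top carton 0.45 [238.9 157.9  19.1  20.3]
top carton 0.36 [361.9 170.1  38.4  39.6]
top gate2 0.86 [333.  155.7  36.4  35.6]
top gate2 0.61 [303.2 134.6  35.1  28. ]
top gate2 0.57 [363.4 168.2  37.4  31.9]
side fresh1_mid 0.93 [213.  199.9  19.   54.4]
side old3_mid 0.87 [300.4 211.6  17.1  52.8]
side old3_mid 0.84 [268.7 161.2   9.2  45.3]
side old3_mid 0.79 [365.2 307.1  24.6  54.3]
side old3_mid 0.65 [214.6 142.8  40.9  28.7]
side old3_mid 0.58 [252.1 193.2  10.2  48.4]
side rack 0.57 [320.4 230.5 131.  168.3]
side tray_in 0.56 [175.9 172.9  58.1  30.6]
side spray 0.69 [233.2 156.8  20.7  46.3]
side jar 0.57 [337.2 180.1  33.3  60.8]
side jar 0.56 [286.1 187.6  21.9  31. ]
side jar 0.22 [346.5 204.4  35.7  66.1]
side carton 0.55 [216.6 141.5  40.   29. ]
side gate2 0.89 [361.9 232.2  42.5  73.7]
side gate2 0.8 [336.4 180.   35.4  64.6]
side gate2 0.67 [348.6 204.9  38.1  69.7]
top yellow [203 172  10   9  58] [207.27586207 176.20689655]
top yellow [220 217  10  10  59] [223.69491525 221.15254237]
side yellow [236 150  10   7  40] [240.525 153.1  ]
side yellow [204 177  12   8  47] [209.55319149 180.34042553]
```

View pics/top_c.png

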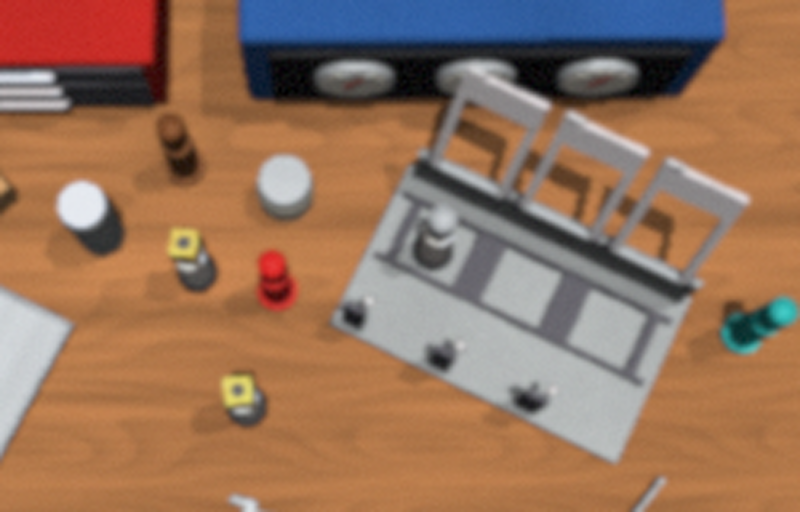

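View pics/side_c.png

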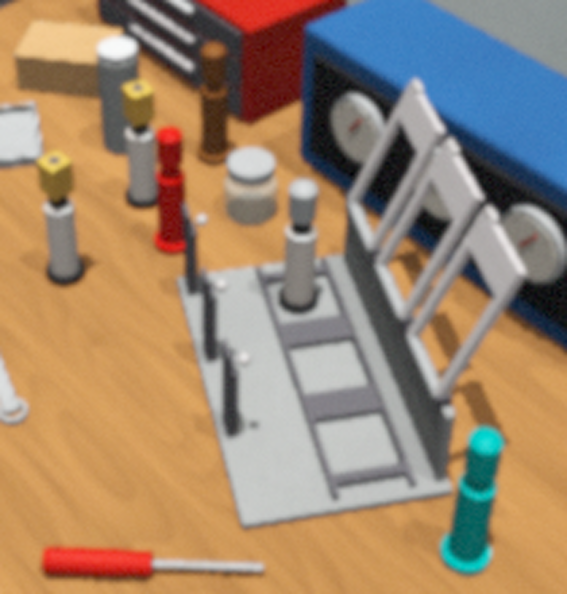

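```bash
cat >> h.py <<'E'
def T2(x,y,th):
    c,s=np.cos(th),np.sin(th)
    return lambda P:np.array([x+c*P[0]-s*P[1],y+s*P[0]+c*P[1],P[2]])
def draw(im,p,pts,col,off,sc,closed=True):
    q=[(np.array(proj(p,X))-off+0.5)*sc for X in pts]
    cv2.polylines(im,[np.round(np.array(q)*8).astype(np.int32)],closed,col,1,cv2.LINE_AA,3)
E
python3 - <<'E'
from h import *
p=bot.camera('top')
f=lambda u,v,z:onz(p,150+u/3.2-.5,100+v/3.2-.5,z)
fl=f(333,322,.01);fr=f(615,460,.01);print(fl,fr,np.linalg.norm(fr-fl))
d=fl-fr;th=np.arctan2(d[1],d[0])-np.pi/2;print('yaw',th)
for n,(u,v) in dict(p2=(522,287),p3=(605,330)).items(): print(n,f(u,v,.01))
for u,v in ((390,203),(375,258),(670,320),(640,380)): print('rim',f(u,v,.018))
E
```

```text
[ 0.53215403 -0.00586587  0.01      ] [ 0.3776364 -0.3131627  0.01     ] 0.3439579017547888
yaw -0.4659079174545051
p2 [ 0.57047664 -0.21742673  0.01      ]
p3 [ 0.52132955 -0.30822217  0.01      ]
rim [ 0.66593714 -0.07081953  0.018     ]
rim [ 0.60291288 -0.05319756  0.018     ]
rim [ 0.53087784 -0.3791748   0.018     ]
rim [ 0.46434586 -0.34284169  0.018     ]
```

```bash
cat > rack.py <<'E'
from h import *
from scipy.optimize import minimize
def lines():
    L=[]
    for k in (-1,0,1):
        y=.105*k
        sq=[(-.035,y-.035,.018),(.035,y-.035,.018),(.035,y+.035,.018),(-.035,y+.035,.018)]
        for i in range(4): L.append((sq[i],sq[(i+1)%4]))
    F=[(-.135,-.175,.01),(-.135,.175,.01)]
    L.append((F[0],F[1])); L.append((F[0],(.06,-.175,.01))); L.append((F[1],(.06,.175,.01)))
    L.append(((.061,-.16,.105),(.061,.16,.105)))
    return L
if __name__=='__main__':
    ps=[bot.camera('top'),bot.camera('side')]
    G=[]
    for p in ps:
        g=cv2.GaussianBlur(p['img'],(0,0),1.5).astype(np.float32)
        m=sum(np.hypot(cv2.Sobel(g[:,:,i],cv2.CV_32F,1,0),cv2.Sobel(g[:,:,i],cv2.CV_32F,0,1)) for i in range(3));G.append(np.minimum(m,150))
    P=np.concatenate([np.linspace(a,b,25) for a,b in lines()])
    def cost(v,only=None):
        T=T2(*v);c=0
        for j,(p,g) in enumerate(zip(ps,G)):
            if only is not None and j!=only: continue
            W=np.array([T(x) for x in P]);R=Rot.from_quat(p['rotation']).as_matrix();C=(W-p['eye'])@R;q=C@np.array(p['intrinsics']).T;q=(q[:,:2]/q[:,2:]).astype(np.float32)
            c-=cv2.remap(g,q[None,:,0].copy(),q[None,:,1].copy(),cv2.INTER_LINEAR).mean()
        return c
    for only in (None,0,1):
        best=None
        for dx in (-.008,0,.008):
            for dy in (-.008,0,.008):
                for t in (-.49,-.47):
                    r=minimize(cost,(.57+dx,-.217+dy,t),args=(only,),method='Nelder-Mead',options=dict(initial_simplex=[[.57+dx,-.217+dy,t],[.574+dx,-.217+dy,t],[.57+dx,-.213+dy,t],[.57+dx,-.217+dy,t+.02]]))
                    if best is None or r.fun<best.fun: best=r
        print(only,best.x,best.fun)
        if only is None: v=best.x
    T=T2(*v)
    for p,o,sc,n in ((ps[0],(245,130),5,'fit_top.png'),(ps[1],(245,140),4,'fit_side.png')):
        im=p['img'][o[1]:o[1]+115 if n=='fit_top.png' else o[1]+150,o[0]:o[0]+140][:,:,::-1];im=cv2.resize(im,None,fx=sc,fy=sc,interpolation=cv2.INTER_CUBIC)
        for a,b in lines(): draw(im,p,[T(a),T(b)],(0,0,255),np.array(o),sc,False)
        cv2.imwrite('pics/'+n,im)
E
python3 rack.py
```

```text
None [ 0.57223523 -0.22652142 -0.47331964] -279.51318359375
0 [ 0.56882197 -0.21698761 -0.47095347] -142.13192749023438
1 [ 0.57063287 -0.2260247  -0.47803648] -142.8251953125
```

View pics/fit_top.png

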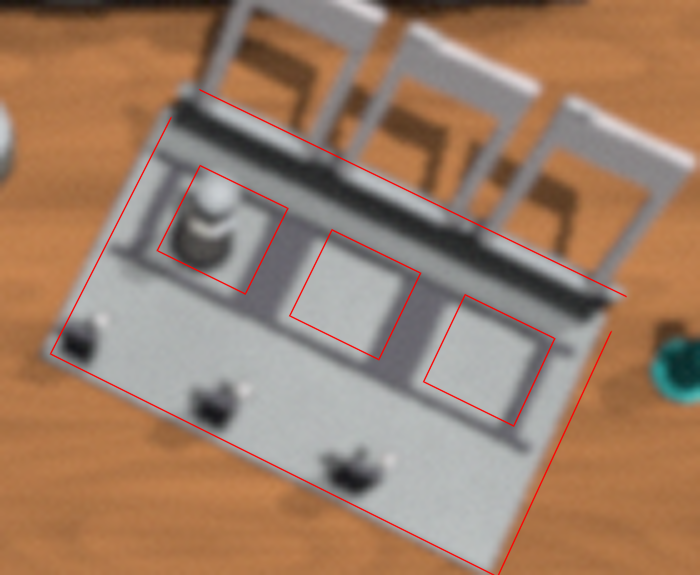

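View pics/fit_side.png

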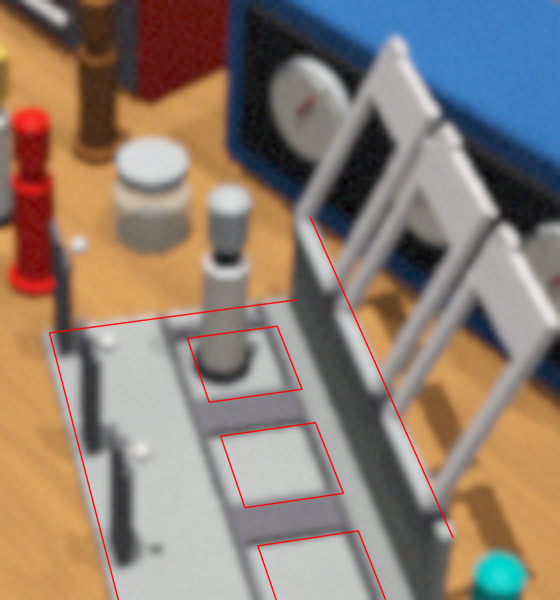

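Run:
```python
from h import *
p=bot.camera('top');s=bot.camera('side')
def tri(a,b):
    e1,d1=ray(p,*a);e2,d2=ray(s,*b);d1/=np.linalg.norm(d1);d2/=np.linalg.norm(d2)
    A=np.stack([d1,-d2],1);t=np.linalg.lstsq(A,e2-e1,rcond=None)[0];X,Y=e1+t[0]*d1,e2+t[1]*d2
    return (X+Y)/2,np.linalg.norm(X-Y)
for a,b in (((207.3,176.2),(240.5,153.1)),((223.7,221.2),(209.6,180.3))): print(tri(a,b),onz(p,*a,.165),onz(s,*b,.15))
# plate corners manual: front-left, front right in top crop/side crop
print(tri((150+333/3.2-.5,100+322/3.2-.5),(245+48/4-.5,140+331/4-.5)))
for n,a in dict(fl=(245+48/5-.5,130+350/5-.5),fr=(245+492/5-.5,130+573/5-.5)).items(): print(n,onz(p,*a,.01))
print('side fl',onz(s,245+48/4-.5,140+331/4-.5,.01), 'fr',onz(s,190+245/2.7-.5,120+523/2.7-.5,.01))
# tray from the top
for u,v in ((219,281),(258,302),(213,376),(173,352)): print('tray',onz(p,(u+.5)/1.5-.5,(v+.5)/1.5-.5,.016))
```

```text
(array([0.58806831, 0.14465956, 0.16136928]), np.float64(0.0003563689661167923)) [0.58713278 0.14437647 0.165     ] [0.59757785 0.15853949 0.15      ]
(array([0.44024891, 0.09115161, 0.15723598]), np.float64(0.0018821656506010154)) [0.44023427 0.09025765 0.165     ] [0.44401867 0.09986049 0.15      ]
(array([ 0.53274464, -0.00606455,  0.00858704]), np.float64(0.0008217969782827585))
fl [ 0.5343949  -0.00779464  0.01      ]
fr [ 0.37465648 -0.31727698  0.01      ]
side fl [ 0.5322324  -0.00746482  0.01      ] fr [ 0.37514941 -0.3157955   0.01      ]
tray [0.58026981 0.37792649 0.016     ]
tray [0.52921509 0.28387174 0.016     ]
tray [0.35654264 0.38325099 0.016     ]
tray [0.41255026 0.47862589 0.016     ]
```

```bash
cat >> h.py <<'E'
def plan(x,y,z,yaw=None,show=True):
    """total tool-frame shift in full-scale units; yaw = world angle of tool y (mod pi)"""
    o=bot.get_obs();R=Rot.from_quat(o['tool_rot']).as_matrix()
    cur=np.arctan2(R[1,1],R[0,1]); w=np.array([x,y,z])-o['eef_pos']
    d=R.T@w/.025; az=0
    if yaw is not None:
        dy=(yaw-cur+np.pi/2)%np.pi-np.pi/2; az=-dy/.15
    print('shift units first (no turn)',np.round(d,2),'az',round(az,2),'cur yaw',round(cur,3),'tilt',np.round(R[:2,2],3))
def tilt():
    o=bot.get_obs();R=Rot.from_quat(o['tool_rot']).as_matrix();return R[:2,2]
E
python3 - <<'E'
from h import *
st();plan(.56,-.10,.33,1.10)
p=bot.camera('wrist');R=Rot.from_quat(p['rotation']).as_matrix();print(R[:,2])
E
```

```text
t 1.3 p [0.1756 0.4682 0.2503] q [0.1784 0.9839 0.     0.    ] F [ 0.2 -0.3 -0.2] w 0.0856 j [1.212 0.241 0.005 1.335 0.    1.571]
shift units first (no turn) [-22.38 -15.88  -3.19] az 0.75 cur yaw 1.212 tilt [0. 0.]
[ 0.2417286  -0.0909119  -0.96607573]
```

```bash
R='x'; python3 -m handwheel '[{"dz":-1},{"dz":-1},{"dz":-1},{"dx":-0.93,"dy":-0.66},{"dx":-0.93,"dy":-0.66},{"dx":-0.93,"dy":-0.66},{"dx":-0.93,"dy":-0.66},{"dx":-0.93,"dy":-0.66},{"dx":-0.93,"dy":-0.66},{"dx":-0.93,"dy":-0.66},{"dx":-0.93,"dy":-0.66},{"dx":-0.93,"dy":-0.66}]'
python3 -m handwheel '[{"dx":-0.93,"dy":-0.66},{"dx":-0.93,"dy":-0.66},{"dx":-0.93,"dy":-0.66},{"dx":-0.93,"dy":-0.66},{"dx":-0.93,"dy":-0.66},{"dx":-0.93,"dy":-0.66},{"dx":-0.93,"dy":-0.66},{"dx":-0.93,"dy":-0.66},{"dx":-0.93,"dy":-0.66},{"dx":-0.93,"dy":-0.66},{"dx":-0.93,"dy":-0.66},{"dx":-0.93,"dy":-0.66}]'
python3 -m handwheel '[{"dx":-0.93,"dy":-0.66},{"dx":-0.93,"dy":-0.66},{"dx":-0.93,"dy":-0.66},{"az":0.75},{},{},{}]'
python3 - <<'E'
from h import *
st();p=shot('wrist','w1.png');plan(.622,-.13,.2,1.1)
E
```

```text
t 1.35 p [0.1756 0.4682 0.2503] q [ 0.1784  0.9839  0.     -0.    ] F [ 0.7  0.7 -0.5] w 0.0855 j [1.212 0.241 0.005 1.335 0.    1.571]
shift units first (no turn) [-25.12 -16.13   2.01] az 0.75 cur yaw 1.212 tilt [-0. -0.]invalid input
invalid input
invalid input
```

View pics/w1.png

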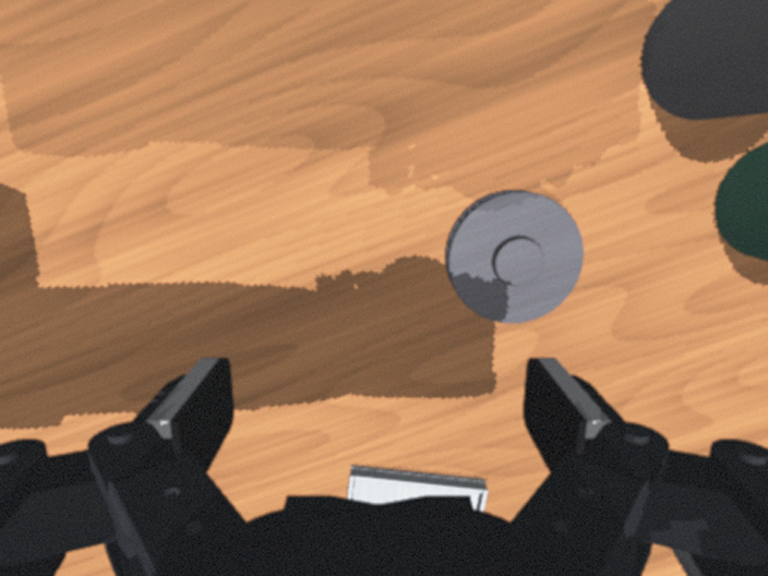

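```bash
python3 -m handwheel '[{"dx":0,"dy":0,"dz":-1,"ax":0,"ay":0,"az":0},{"dx":0,"dy":0,"dz":-1,"ax":0,"ay":0,"az":0},{"dx":0,"dy":0,"dz":-1,"ax":0,"ay":0,"az":0},{"dx":-0.93,"dy":-0.66,"dz":0,"ax":0,"ay":0,"az":0.25},{"dx":-0.93,"dy":-0.66,"dz":0,"ax":0,"ay":0,"az":0.25},{"dx":-0.93,"dy":-0.66,"dz":0,"ax":0,"ay":0,"az":0.25},{"dx":-0.93,"dy":-0.66,"dz":0,"ax":0,"ay":0,"az":0},{"dx":-0.93,"dy":-0.66,"dz":0,"ax":0,"ay":0,"az":0},{"dx":-0.93,"dy":-0.66,"dz":0,"ax":0,"ay":0,"az":0},{"dx":-0.93,"dy":-0.66,"dz":0,"ax":0,"ay":0,"az":0},{"dx":-0.93,"dy":-0.66,"dz":0,"ax":0,"ay":0,"az":0},{"dx":-0.93,"dy":-0.66,"dz":0,"ax":0,"ay":0,"az":0}]'
python3 - <<'E'
from h import *
st();plan(.56,-.10,.33,1.1)
E
```

```text
clock: 2.6
eef_pos: [0.3005, 0.243, 0.3255]
tool_rot: [0.233, 0.972, 0.0, 0.0]
ft_force: [0.6, 0.3, -0.4]
grip_width: 0.0851
t 2.6 p [0.3005 0.243  0.3255] q [2.333e-01 9.724e-01 2.000e-04 2.000e-04] F [ 0.6  0.3 -0.4] w 0.0851 j [ 0.68  -0.009 -0.088  1.492 -0.     1.151]
shift units first (no turn) [-15.48  -7.52  -0.18] az -0.0 cur yaw 1.1 tilt [0. 0.]
```

```bash
python3 -m handwheel '[{"dx":-0.97,"dy":-0.47,"dz":0,"ax":0,"ay":0,"az":0},{"dx":-0.97,"dy":-0.47,"dz":0,"ax":0,"ay":0,"az":0},{"dx":-0.97,"dy":-0.47,"dz":0,"ax":0,"ay":0,"az":0},{"dx":-0.97,"dy":-0.47,"dz":0,"ax":0,"ay":0,"az":0},{"dx":-0.97,"dy":-0.47,"dz":0,"ax":0,"ay":0,"az":0},{"dx":-0.97,"dy":-0.47,"dz":0,"ax":0,"ay":0,"az":0},{"dx":-0.97,"dy":-0.47,"dz":0,"ax":0,"ay":0,"az":0},{"dx":-0.97,"dy":-0.47,"dz":0,"ax":0,"ay":0,"az":0},{"dx":-0.97,"dy":-0.47,"dz":0,"ax":0,"ay":0,"az":0},{"dx":-0.97,"dy":-0.47,"dz":0,"ax":0,"ay":0,"az":0},{"dx":-0.97,"dy":-0.47,"dz":0,"ax":0,"ay":0,"az":0},{"dx":-0.97,"dy":-0.47,"dz":0,"ax":0,"ay":0,"az":0}]'
python3 -m handwheel '[{"dx":-0.97,"dy":-0.47,"dz":0,"ax":0,"ay":0,"az":0},{"dx":-0.97,"dy":-0.47,"dz":0,"ax":0,"ay":0,"az":0},{"dx":-0.97,"dy":-0.47,"dz":0,"ax":0,"ay":0,"az":0},{"dx":-0.97,"dy":-0.47,"dz":0,"ax":0,"ay":0,"az":0},{"dx":0,"dy":0,"dz":0,"ax":0,"ay":0,"az":0},{"dx":0,"dy":0,"dz":0,"ax":0,"ay":0,"az":0}]'
python3 - <<'E'
from h import *
st();p=shot('wrist','w1b.png');plan(.622,-.13,.2,1.1)
np.save('w1.npy',p,allow_pickle=True)
for t in ['old1_mid','fresh1_mid','rack']:
    for d in bot.trace(t,p)[:4]: print(t,round(d['confidence'],2),np.round(d['rect'],1))
E
```

```text
clock: 3.8
eef_pos: [0.496, -0.0147, 0.3253]
tool_rot: [0.234, 0.972, 0.0, 0.0]
ft_force: [0.9, 0.0, -0.4]
grip_width: 0.0858
clock: 4.4
eef_pos: [0.5604, -0.0999, 0.3247]
tool_rot: [0.234, 0.972, 0.0, -0.001]
ft_force: [0.8, 0.2, 0.4]
grip_width: 0.0854
t 4.4 p [ 0.5604 -0.0999  0.3247] q [ 2.340e-01  9.722e-01  1.000e-04 -7.000e-04] F [0.8 0.2 0.4] w 0.0854 j [-0.177  0.37   0.375  1.577  0.     0.296]
shift units first (no turn) [-2.77  0.03  5.  ] az -0.0 cur yaw 1.099 tilt [-0.001  0.001]
fresh1_mid 0.86 [344.3   8.3  39.6  16.7]
rack 0.65 [170.7 240.  295.2 286.7]
rack 0.19 [259.3 214.2  36.   74.3]
```

View pics/w1b.png

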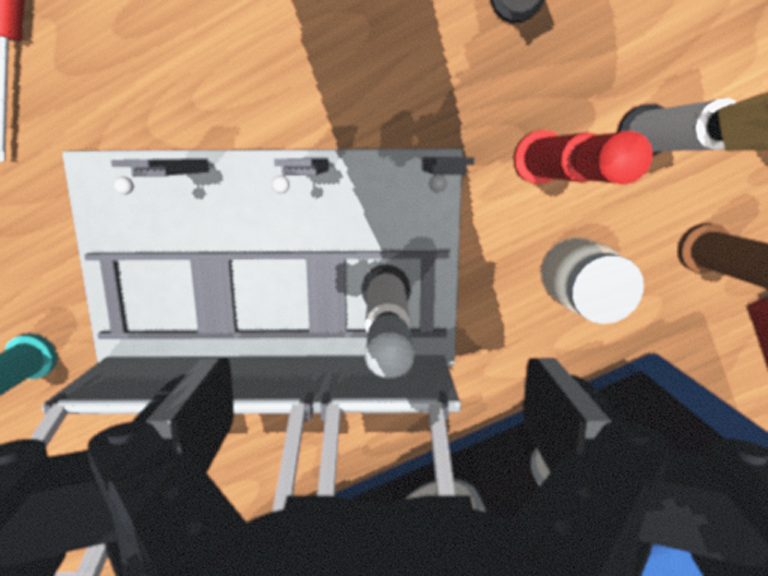

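Run:
```python
from h import *
p=np.load('w1.npy',allow_pickle=True).item()
f=lambda u,v,z:onz(p,(u+.5)/1.5-.5,(v+.5)/1.5-.5,z)
a,b=f(64,152,.008),f(460,151,.008);print('front corners',a,b,np.linalg.norm(a-b))
yaw=np.arctan2(*(b-a)[[1,0]])-np.pi/2;print(yaw)
X=np.array([np.cos(yaw),np.sin(yaw)]);Y=np.array([-X[1],X[0]])
o=(a+b)[:2]/2+X*.135;print('origin',o)
loc=lambda P:np.round([X@(P[:2]-o),Y@(P[:2]-o)],4)
for n,q in dict(rimfrontL=(85,255,.018),rimfrontR=(449,252,.018),rimbackL=(100,334,.018),rimbackR=(447,333,.018),sepA=(194,296,.018),sepB=(233,296,.018),sepC=(308,296,.018),sepD=(347,296,.018),leftbar=(119,296,.018),rightbar=(436,296,.018)).items(): print(n,loc(f(*q)))
for n,q in dict(foot=(386,288,.02),head=(390,352,.175)).items(): print(n,loc(f(*q)),f(*q))
p=bot.camera('wrist');cv2.imwrite('pics/w1c.png',cv2.resize(p['img'][150:270,200:330][:,:,::-1],None,fx=5,fy=5,interpolation=cv2.INTER_CUBIC))
```

```text
front corners [ 0.37336329 -0.3132398   0.008     ] [ 0.53028559 -0.00437968  0.008     ] 0.34643784034636355
-0.47008207596357154
origin [ 0.57218114 -0.21995927]
rimfrontL [-0.0452 -0.1631]
rimfrontR [-0.0472  0.1653]
rimbackL [ 0.0306 -0.161 ]
rimbackR [0.0303 0.1661]
sepA [-0.0065 -0.0686]
sepB [-0.0064 -0.0326]
sepC [-0.0063  0.0366]
sepD [-0.0062  0.0726]
leftbar [-0.0067 -0.1378]
rightbar [-0.006   0.1547]
foot [-0.0143  0.1086] [ 0.60862064 -0.11671164  0.02      ]
head [-0.0164  0.1086] [ 0.60673092 -0.11573223  0.175     ]
```

View pics/w1c.png

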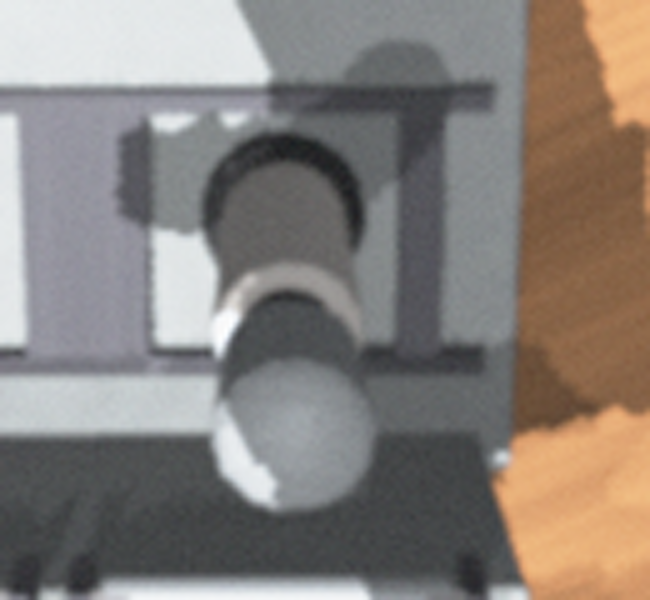

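Run:
```python
from h import *
plan(.608,-.1165,.155,1.1)
```

```text
shift units first (no turn) [-2.03  0.24  6.83] az 0.0 cur yaw 1.101 tilt [0. 0.]
```

```bash
python3 -m handwheel '[{"dx":-0.7,"dy":0.08,"dz":0,"ax":0,"ay":0,"az":0},{"dx":-0.7,"dy":0.08,"dz":0,"ax":0,"ay":0,"az":0},{"dx":-0.63,"dy":0.08,"dz":0,"ax":0,"ay":0,"az":0},{"dx":0,"dy":0,"dz":1,"ax":0,"ay":0,"az":0},{"dx":0,"dy":0,"dz":1,"ax":0,"ay":0,"az":0},{"dx":0,"dy":0,"dz":1,"ax":0,"ay":0,"az":0},{"dx":0,"dy":0,"dz":1,"ax":0,"ay":0,"az":0},{"dx":0,"dy":0,"dz":1,"ax":0,"ay":0,"az":0},{"dx":0,"dy":0,"dz":1,"ax":0,"ay":0,"az":0},{"dx":0,"dy":0,"dz":0.8,"ax":0,"ay":0,"az":0},{"dx":0,"dy":0,"dz":0,"ax":0,"ay":0,"az":0},{"dx":0,"dy":0,"dz":0,"ax":0,"ay":0,"az":0}]'
python3 - <<'E'
from h import *
st();p=shot('wrist','w2.png');shot('side','s2.png')
E
```

```text
clock: 5.85
eef_pos: [0.6084, -0.1169, 0.1558]
tool_rot: [0.233, 0.972, 0.0, -0.0]
ft_force: [0.6, 0.5, 0.8]
grip_width: 0.0853
t 5.85 p [ 0.6084 -0.1169  0.1558] q [ 0.2332  0.9724  0.     -0.    ] F [0.6 0.5 0.8] w 0.0853 j [-0.19   0.528  0.182  1.225  0.     0.281]
```

View pics/w2.png

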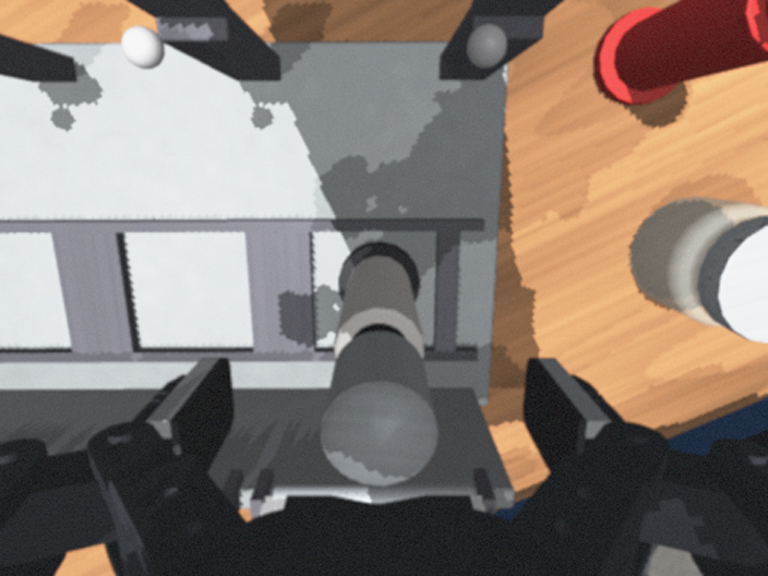

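View pics/s2.png

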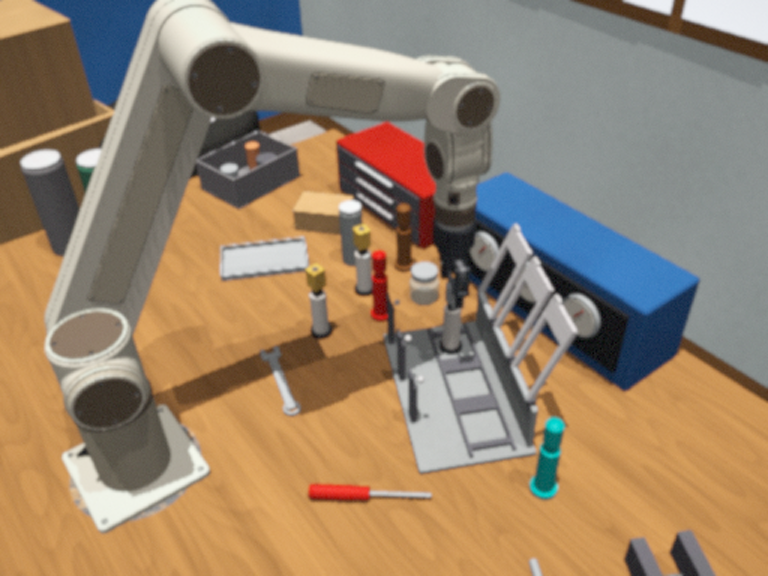

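```bash
python3 - <<'E'
from h import *
p=bot.camera('wrist');f=lambda u,v,z:onz(p,(u+.5)/1.5-.5,(v+.5)/1.5-.5,z)
print(f(379,433,.175),f(379,287,.02)); plan(*f(379,433,.175)[:2],.155)
E
python3 -m handwheel '[{"dx":0,"dy":0,"dz":0,"ax":0,"ay":0,"az":0}]'
```

```text
[ 0.60896343 -0.11694015  0.175     ] [ 0.6140212  -0.11908566  0.02      ]
shift units first (no turn) [0.03 0.   0.09] az 0 cur yaw 1.1 tilt [ 0.003 -0.001]
clock: 6.1
eef_pos: [0.6093, -0.1174, 0.1569]
tool_rot: [0.233, 0.972, 0.0, 0.001]
ft_force: [-1.4, -0.4, 1.1]
grip_width: 0.0852
```

Centred. Close.

```bash
python3 -m handwheel '[{"dx":0,"dy":0,"dz":0,"ax":0,"ay":0,"az":0},{"dx":0,"dy":0,"dz":0,"ax":0,"ay":0,"az":0},{"dx":0,"dy":0,"dz":0,"ax":0,"ay":0,"az":0},{"dx":0,"dy":0,"dz":0,"ax":0,"ay":0,"az":0},{"dx":0,"dy":0,"dz":0,"ax":0,"ay":0,"az":0},{"dx":0,"dy":0,"dz":0,"ax":0,"ay":0,"az":0},{"dx":0,"dy":0,"dz":0,"ax":0,"ay":0,"az":0},{"dx":0,"dy":0,"dz":0,"ax":0,"ay":0,"az":0}]' -1
python3 -m handwheel '[{"dx":0,"dy":0,"dz":-0.4,"ax":0,"ay":0,"az":0},{"dx":0,"dy":0,"dz":-0.4,"ax":0,"ay":0,"az":0},{"dx":0,"dy":0,"dz":-0.4,"ax":0,"ay":0,"az":0},{"dx":0,"dy":0,"dz":-0.4,"ax":0,"ay":0,"az":0},{"dx":0,"dy":0,"dz":0,"ax":0,"ay":0,"az":0}]'
python3 - <<'E'
from h import *
st();p=shot('wrist','w3.png')
E
```

```text
clock: 6.9
eef_pos: [0.6087, -0.1172, 0.1555]
tool_rot: [0.233, 0.972, 0.0, 0.0]
ft_force: [0.7, 1.0, 1.4]
grip_width: 0.0286
clock: 7.4
eef_pos: [0.6095, -0.1176, 0.1977]
tool_rot: [0.233, 0.972, 0.0, 0.002]
ft_force: [0.7, 0.3, -3.0]
grip_width: 0.0286
t 7.4 p [ 0.6095 -0.1176  0.1977] q [0.2335 0.9724 0.     0.002 ] F [ 0.7  0.3 -3. ] w 0.0286 j [-0.191  0.504  0.253  1.317 -0.     0.281]
```

View pics/w3.png

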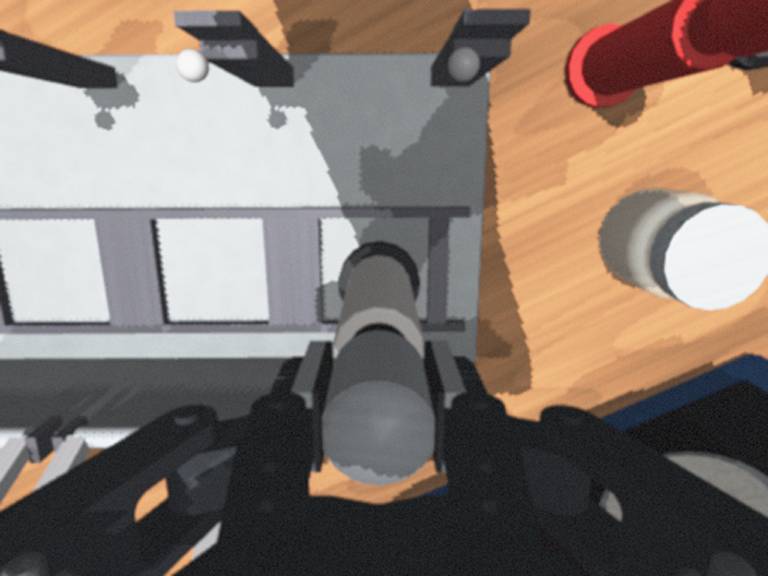

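```bash
python3 -m handwheel '[{"dx":0,"dy":0,"dz":-0.5,"ax":0,"ay":0,"az":0},{"dx":0,"dy":0,"dz":-0.8,"ax":0,"ay":0,"az":0},{"dx":0,"dy":0,"dz":-0.8,"ax":0,"ay":0,"az":0},{"dx":0,"dy":0,"dz":-0.8,"ax":0,"ay":0,"az":0},{"dx":0,"dy":0,"dz":-0.8,"ax":0,"ay":0,"az":0},{"dx":0,"dy":0,"dz":-0.8,"ax":0,"ay":0,"az":0},{"dx":0,"dy":0,"dz":-0.5,"ax":0,"ay":0,"az":0},{"dx":0,"dy":0,"dz":-0.2,"ax":0,"ay":0,"az":0},{"dx":0,"dy":0,"dz":0,"ax":0,"ay":0,"az":0}]'
python3 - <<'E'
from h import *
st()
p=shot('top','t4.png')
for d in bot.trace('tray_in',p)[:3]:
    print(round(d['confidence'],2),np.round(d['rect'],1))
m=bot.trace('tray_in',p)[0]['region'].astype(np.uint8);c=max(cv2.findContours(m,0,2)[0],key=cv2.contourArea);r=cv2.minAreaRect(c);print(r);B=cv2.boxPoints(r)
print([np.round(onz(p,*b,.016),3) for b in B], onz(p,*r[0],.016));plan(*onz(p,*r[0],.016)[:2],.33,1.03)
E
```

```text
clock: 8.35
eef_pos: [0.6086, -0.1173, 0.3262]
tool_rot: [0.233, 0.972, 0.0, 0.001]
ft_force: [-0.5, -1.0, -2.7]
grip_width: 0.0285
t 8.35 p [ 0.6086 -0.1173  0.3262] q [2.334e-01 9.724e-01 0.000e+00 7.000e-04] F [-0.5 -1.  -2.7] w 0.0285 j [-0.19   0.484  0.552  1.638  0.     0.281]
0.74 [144.6 217.6  55.   67.4]
((144.06605529785156, 218.48114013671875), (34.38351821899414, 57.500118255615234), 29.05460548400879)
[array([0.41 , 0.479, 0.016]), array([0.588, 0.388, 0.016]), array([0.527, 0.279, 0.016]), array([0.351, 0.372, 0.016])] [0.46816948 0.37985395 0.016     ]
shift units first (no turn) [14.01 15.18 -0.21] az 0.46 cur yaw 1.1 tilt [-0.002  0.   ]
```

View pics/t4.png

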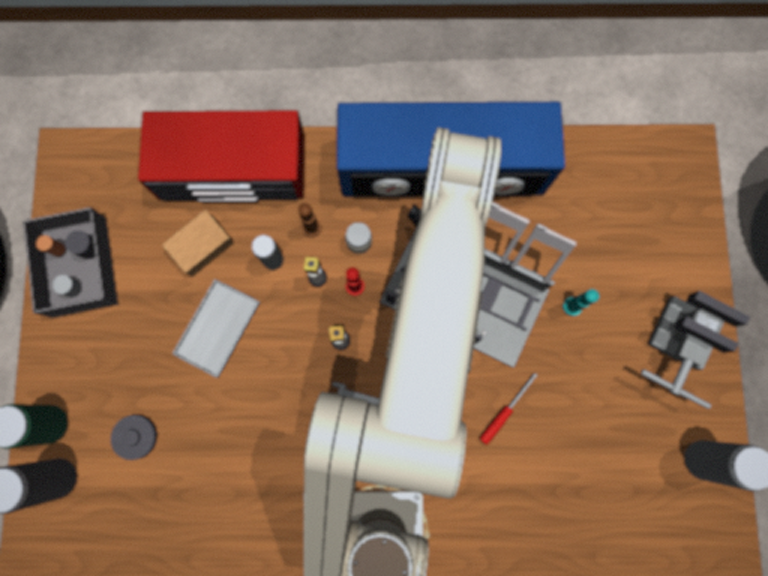

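```bash
python3 -m handwheel '[{"dx":0.3,"dy":0.32,"dz":-0.1,"ax":0,"ay":0,"az":0},{"dx":0.5,"dy":0.55,"dz":-0.1,"ax":0,"ay":0,"az":0},{"dx":0.64,"dy":0.69,"dz":0,"ax":0,"ay":0,"az":0},{"dx":0.64,"dy":0.69,"dz":0,"ax":0,"ay":0,"az":0},{"dx":0.64,"dy":0.69,"dz":0,"ax":0,"ay":0,"az":0},{"dx":0.64,"dy":0.69,"dz":0,"ax":0,"ay":0,"az":0},{"dx":0.64,"dy":0.69,"dz":0,"ax":0,"ay":0,"az":0},{"dx":0.64,"dy":0.69,"dz":0,"ax":0,"ay":0,"az":0},{"dx":0.64,"dy":0.69,"dz":0,"ax":0,"ay":0,"az":0},{"dx":0.64,"dy":0.69,"dz":0,"ax":0,"ay":0,"az":0},{"dx":0.64,"dy":0.69,"dz":0,"ax":0,"ay":0,"az":0},{"dx":0.64,"dy":0.69,"dz":0,"ax":0,"ay":0,"az":0}]'
python3 -m handwheel '[{"dx":0.64,"dy":0.69,"dz":0,"ax":0,"ay":0,"az":0},{"dx":0.64,"dy":0.69,"dz":0,"ax":0,"ay":0,"az":0},{"dx":0.64,"dy":0.69,"dz":0,"ax":0,"ay":0,"az":0},{"dx":0.64,"dy":0.69,"dz":0,"ax":0,"ay":0,"az":0},{"dx":0.64,"dy":0.69,"dz":0,"ax":0,"ay":0,"az":0},{"dx":0.64,"dy":0.69,"dz":0,"ax":0,"ay":0,"az":0},{"dx":0.64,"dy":0.69,"dz":0,"ax":0,"ay":0,"az":0},{"dx":0.64,"dy":0.69,"dz":0,"ax":0,"ay":0,"az":0},{"dx":0.64,"dy":0.69,"dz":0,"ax":0,"ay":0,"az":0},{"dx":0.64,"dy":0.69,"dz":0,"ax":0,"ay":0,"az":0},{"dx":0.5,"dy":0.55,"dz":0,"ax":0,"ay":0,"az":0},{"dx":0,"dy":0,"dz":0,"ax":0,"ay":0,"az":0}]'
python3 - <<'E'
from h import *
st();p=shot('wrist','w5.png');shot('side','s5.png');plan(.468,.380,.2)
E
```

```text
clock: 9.7
eef_pos: [0.5347, 0.1398, 0.3306]
tool_rot: [0.233, 0.973, 0.0, -0.0]
ft_force: [-0.6, 0.6, -2.9]
grip_width: 0.0281
clock: 10.9
eef_pos: [0.4651, 0.3847, 0.33]
tool_rot: [0.231, 0.973, 0.0, -0.0]
ft_force: [0.3, -0.5, -3.3]
grip_width: 0.0287
t 10.9 p [0.4651 0.3847 0.33  ] q [ 2.314e-01  9.729e-01  3.000e-04 -5.000e-04] F [ 0.3 -0.5 -3.3] w 0.0287 j [6.910e-01 4.470e-01 5.050e-01 1.628e+00 1.000e-03 1.158e+00]
shift units first (no turn) [-0.1  -0.05  5.21] az 0 cur yaw 1.101 tilt [-0.    -0.001]
```

View pics/w5.png

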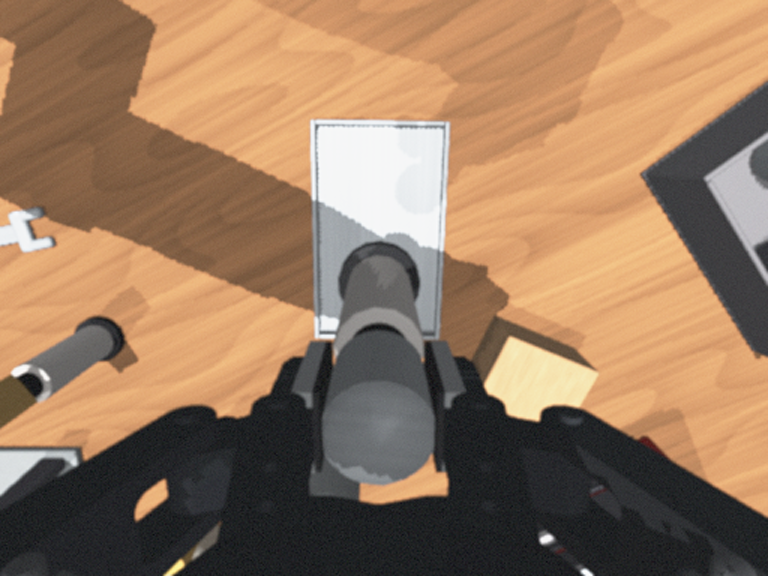

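View pics/s5.png

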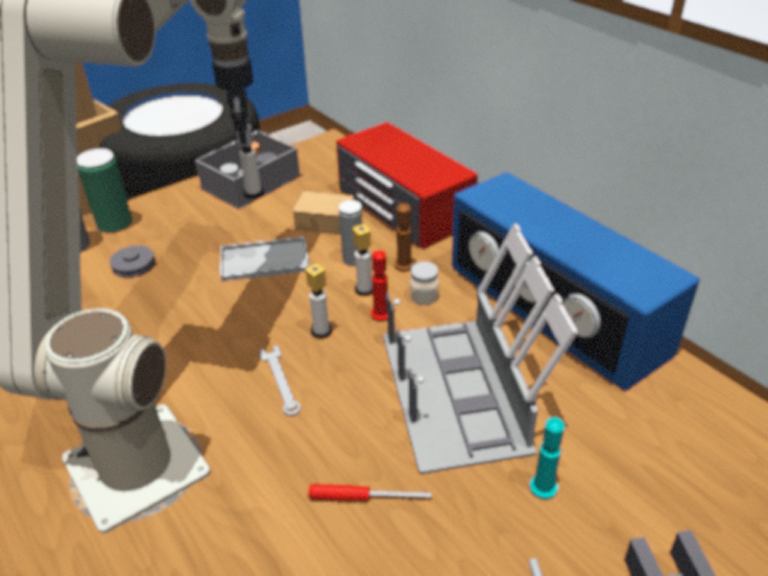

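```bash
python3 -m handwheel '[{"dx":-0.1,"dy":-0.05,"dz":0.5,"ax":0,"ay":0,"az":0},{"dx":0,"dy":0,"dz":0.8,"ax":0,"ay":0,"az":0},{"dx":0,"dy":0,"dz":0.8,"ax":0,"ay":0,"az":0},{"dx":0,"dy":0,"dz":0.8,"ax":0,"ay":0,"az":0},{"dx":0,"dy":0,"dz":0.8,"ax":0,"ay":0,"az":0},{"dx":0,"dy":0,"dz":0.8,"ax":0,"ay":0,"az":0},{"dx":0,"dy":0,"dz":0.8,"ax":0,"ay":0,"az":0},{"dx":0,"dy":0,"dz":0.8,"ax":0,"ay":0,"az":0},{"dx":0,"dy":0,"dz":0.4,"ax":0,"ay":0,"az":0},{"dx":0,"dy":0,"dz":0.3,"ax":0,"ay":0,"az":0},{"dx":0,"dy":0,"dz":0.1,"ax":0,"ay":0,"az":0},{"dx":0,"dy":0,"dz":0,"ax":0,"ay":0,"az":0}]'
python3 - <<'E'
from h import *
st();p=shot('wrist','w6.png')
E
```

```text
clock: 12.2
eef_pos: [0.4691, 0.3795, 0.1582]
tool_rot: [0.234, 0.972, 0.0, 0.0]
ft_force: [-0.0, -0.5, -3.1]
grip_width: 0.0284
t 12.2 p [0.4691 0.3795 0.1582] q [2.336e-01 9.723e-01 2.000e-04 2.000e-04] F [-0.  -0.5 -3.1] w 0.0284 j [ 0.68   0.494  0.133  1.209 -0.     1.152]
```

View pics/w6.png

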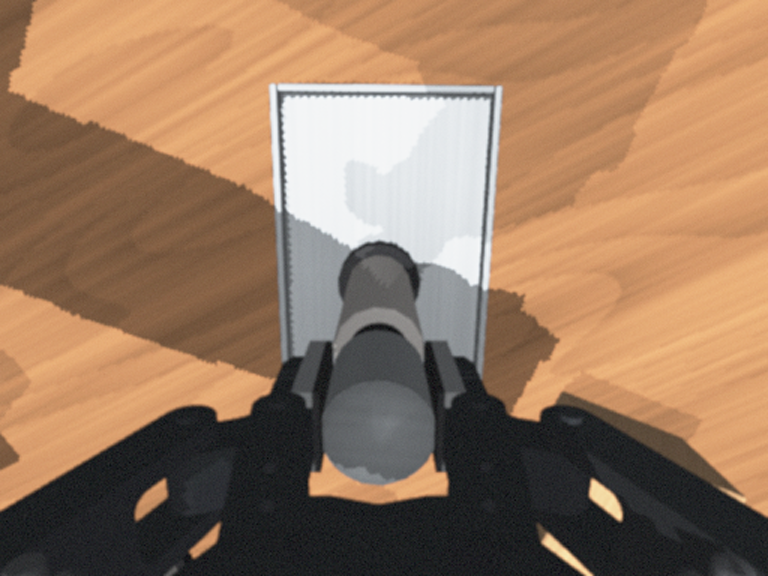

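```bash
python3 -m handwheel '[{"dx":0,"dy":0,"dz":0.1,"ax":0,"ay":0,"az":0},{"dx":0,"dy":0,"dz":0.1,"ax":0,"ay":0,"az":0},{"dx":0,"dy":0,"dz":0.07,"ax":0,"ay":0,"az":0},{"dx":0,"dy":0,"dz":0,"ax":0,"ay":0,"az":0}]'
python3 -m handwheel '[{"dx":0,"dy":0,"dz":0.04,"ax":0,"ay":0,"az":0},{"dx":0,"dy":0,"dz":0,"ax":0,"ay":0,"az":0}]'
```

```text
clock: 12.65
eef_pos: [0.4686, 0.3794, 0.1508]
tool_rot: [0.233, 0.972, -0.0, -0.0]
ft_force: [0.1, -0.2, -2.4]
grip_width: 0.0288
clock: 12.85
eef_pos: [0.4687, 0.3795, 0.1499]
tool_rot: [0.233, 0.972, -0.0, -0.0]
ft_force: [0.7, -0.0, -3.1]
grip_width: 0.0286
```

```bash
python3 -m handwheel '[{"dx":0,"dy":0,"dz":0.04,"ax":0,"ay":0,"az":0},{"dx":0,"dy":0,"dz":0.02,"ax":0,"ay":0,"az":0},{"dx":0,"dy":0,"dz":0,"ax":0,"ay":0,"az":0}]'
python3 -m handwheel '[{"dx":0,"dy":0,"dz":0.04,"ax":0,"ay":0,"az":0},{"dx":0,"dy":0,"dz":0,"ax":0,"ay":0,"az":0}]'
```

```text
clock: 13.15
eef_pos: [0.469, 0.3797, 0.1495]
tool_rot: [0.233, 0.972, 0.0, 0.0]
ft_force: [-1.4, -1.3, 3.0]
grip_width: 0.0286
clock: 13.35
eef_pos: [0.4691, 0.3798, 0.1495]
tool_rot: [0.233, 0.972, 0.001, 0.001]
ft_force: [-1.6, -1.1, 7.5]
grip_width: 0.0284
```

```bash
python3 -m handwheel '[{"dx":0,"dy":0,"dz":-0.05,"ax":0,"ay":0,"az":0},{"dx":0,"dy":0,"dz":0,"ax":0,"ay":0,"az":0},{"dx":0,"dy":0,"dz":0,"ax":0,"ay":0,"az":0},{"dx":0,"dy":0,"dz":0,"ax":0,"ay":0,"az":0},{"dx":0,"dy":0,"dz":0,"ax":0,"ay":0,"az":0},{"dx":0,"dy":0,"dz":0,"ax":0,"ay":0,"az":0},{"dx":0,"dy":0,"dz":0,"ax":0,"ay":0,"az":0}]' 1
python3 -m handwheel '[{"dx":0,"dy":0,"dz":-0.5,"ax":0,"ay":0,"az":0},{"dx":0,"dy":0,"dz":-1,"ax":0,"ay":0,"az":0},{"dx":0,"dy":0,"dz":-1,"ax":0,"ay":0,"az":0},{"dx":0,"dy":0,"dz":-1,"ax":0,"ay":0,"az":0},{"dx":0,"dy":0,"dz":-1,"ax":0,"ay":0,"az":0},{"dx":0,"dy":0,"dz":-1,"ax":0,"ay":0,"az":0},{"dx":0,"dy":0,"dz":-1,"ax":0,"ay":0,"az":0},{"dx":0,"dy":0,"dz":-0.7,"ax":0,"ay":0,"az":0},{"dx":0,"dy":0,"dz":0,"ax":0,"ay":0,"az":0}]'
python3 - <<'E'
from h import *
st();p=shot('wrist','w7.png')
f=lambda u,v,z:onz(p,u,v,z)
plan(.587,.144,.33)
plan(.440,.091,.33)
E
```

```text
clock: 14.05
eef_pos: [0.4687, 0.3795, 0.1487]
tool_rot: [0.233, 0.972, -0.0, -0.0]
ft_force: [0.6, -0.3, -0.3]
grip_width: 0.0851
clock: 14.95
eef_pos: [0.4697, 0.3802, 0.3331]
tool_rot: [0.233, 0.972, 0.003, 0.002]
ft_force: [-0.3, 0.3, 0.1]
grip_width: 0.0851
t 14.95 p [0.4697 0.3802 0.3331] q [0.2335 0.9724 0.0029 0.0023] F [-0.3  0.3  0.1] w 0.0851 j [0.681 0.443 0.505 1.626 0.    1.152]
shift units first (no turn) [-8.48 -6.27  0.03] az 0 cur yaw 1.1 tilt [0.003 0.003]
shift units first (no turn) [ -4.2  -10.83   0.  ] az 0 cur yaw 1.1 tilt [0.003 0.003]
```

View pics/w7.png

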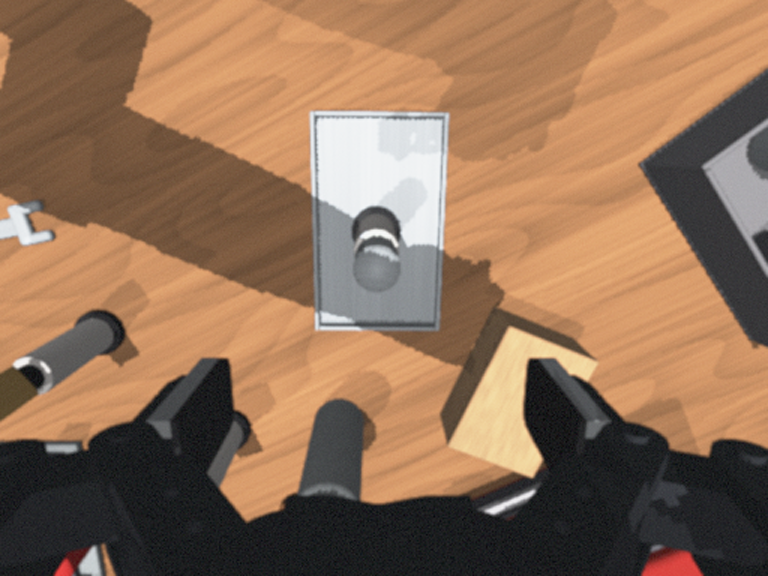

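```bash
python3 -m handwheel '[{"dx":-0.35,"dy":-0.9,"dz":0,"ax":0,"ay":0,"az":0},{"dx":-0.35,"dy":-0.9,"dz":0,"ax":0,"ay":0,"az":0},{"dx":-0.35,"dy":-0.9,"dz":0,"ax":0,"ay":0,"az":0},{"dx":-0.35,"dy":-0.9,"dz":0,"ax":0,"ay":0,"az":0},{"dx":-0.35,"dy":-0.9,"dz":0,"ax":0,"ay":0,"az":0},{"dx":-0.35,"dy":-0.9,"dz":0,"ax":0,"ay":0,"az":0},{"dx":-0.35,"dy":-0.9,"dz":0,"ax":0,"ay":0,"az":0},{"dx":-0.35,"dy":-0.9,"dz":0,"ax":0,"ay":0,"az":0},{"dx":-0.35,"dy":-0.9,"dz":0,"ax":0,"ay":0,"az":0},{"dx":-0.35,"dy":-0.9,"dz":0,"ax":0,"ay":0,"az":0},{"dx":-0.35,"dy":-0.9,"dz":0,"ax":0,"ay":0,"az":0},{"dx":-0.35,"dy":-0.9,"dz":0,"ax":0,"ay":0,"az":0}]'
python3 -m handwheel '[{"dx":0,"dy":0,"dz":0,"ax":0,"ay":0,"az":0},{"dx":0,"dy":0,"dz":0,"ax":0,"ay":0,"az":0}]'
python3 - <<'E'
from h import *
st();p=shot('wrist','w8.png')
np.save('w8.npy',p,allow_pickle=True)
for d in bot.trace('fresh1_mid',p)[:4]: print(round(d['confidence'],2),np.round(d['rect'],1))
E
```

```text
clock: 16.2
eef_pos: [0.4388, 0.0902, 0.3275]
tool_rot: [0.233, 0.972, -0.001, -0.001]
ft_force: [0.3, 0.5, 0.0]
grip_width: 0.0852
clock: 16.4
eef_pos: [0.4393, 0.091, 0.328]
tool_rot: [0.234, 0.972, -0.0, -0.001]
ft_force: [-0.6, -0.2, -0.5]
grip_width: 0.0853
t 16.4 p [0.4393 0.091  0.328 ] q [ 2.341e-01  9.722e-01 -1.000e-04 -7.000e-04] F [-0.6 -0.2 -0.5] w 0.0853 j [0.204 0.118 0.055 1.509 0.    0.677]
0.72 [250.5 165.9  40.8  62.9]
0.27 [457.9  75.7 108.2 144.8]
```

View pics/w8.png

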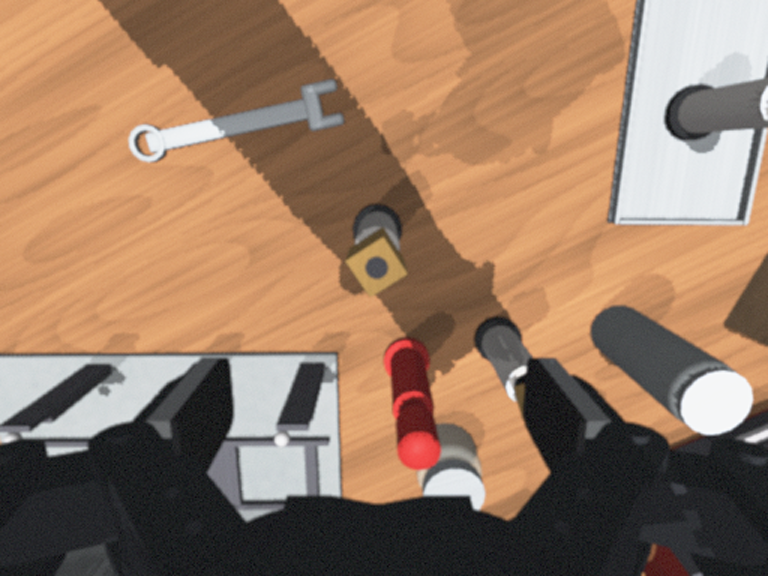

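Run:
```python
from h import *
p=np.load('w8.npy',allow_pickle=True).item()
cv2.imwrite('pics/w8c.png',cv2.resize(p['img'][125:215,215:295][:,:,::-1],None,fx=7,fy=7,interpolation=cv2.INTER_CUBIC))
```

```text
(no output)
```

View pics/w8c.png

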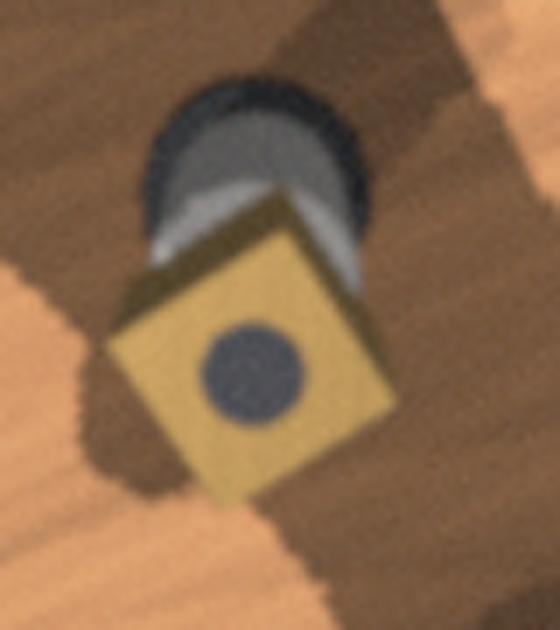

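Run:
```python
from h import *
p=np.load('w8.npy',allow_pickle=True).item()
C=[onz(p,215+u/7-.5+.07,125+v/7-.5+.07,.165) for u,v in ((107,345),(288,232),(397,405),(228,508))]
C=np.array(C)[:,:2];c=C.mean(0);print(c)
for i in range(4):
    d=C[(i+1)%4]-C[i];print(np.linalg.norm(d),np.arctan2(d[1],d[0])%(np.pi/2))
print(onz(p,215+252/7-.5,125+373/7-.5,.165), onz(p,215+256/7-.5,125+185/7-.5,.01))
a=np.mean([np.exp(4j*np.arctan2(*(C[(i+1)%4]-C[i])[::-1])) for i in range(4)]);th=np.angle(a)/4
print('face yaw',th,th+np.pi/2)
plan(*c,.145,th);plan(*c,.145,th+np.pi/2)
```

```text
[0.43781849 0.090501  ]
0.027594958735211925 0.0899621020157908
0.02679059545758276 0.08806343930933816
0.02608429319433373 0.09170817118390939
0.026875769208804294 0.14430688508800538
[0.43747628 0.09016695 0.165     ] [0.43521262 0.09135573 0.01      ]
face yaw 0.10346997371742903 1.6742663005123255
shift units first (no turn) [ 0.03 -0.07  7.33] az 6.64 cur yaw 1.1 tilt [-0.001  0.   ]
shift units first (no turn) [ 0.03 -0.07  7.33] az -3.83 cur yaw 1.1 tilt [-0.001  0.   ]
```

```bash
python3 -m handwheel '[{"dx":0.03,"dy":-0.07,"dz":0,"ax":0,"ay":0,"az":-0.77},{"dx":0,"dy":0,"dz":0,"ax":0,"ay":0,"az":-0.77},{"dx":0,"dy":0,"dz":0,"ax":0,"ay":0,"az":-0.77},{"dx":0,"dy":0,"dz":0,"ax":0,"ay":0,"az":-0.77},{"dx":0,"dy":0,"dz":0,"ax":0,"ay":0,"az":-0.75},{"dx":0,"dy":0,"dz":1,"ax":0,"ay":0,"az":0},{"dx":0,"dy":0,"dz":1,"ax":0,"ay":0,"az":0},{"dx":0,"dy":0,"dz":1,"ax":0,"ay":0,"az":0},{"dx":0,"dy":0,"dz":0.5,"ax":0,"ay":0,"az":0},{"dx":0,"dy":0,"dz":0,"ax":0,"ay":0,"az":0},{"dx":0,"dy":0,"dz":0,"ax":0,"ay":0,"az":0}]'
python3 - <<'E'
from h import *
st();p=shot('wrist','w9.png');plan(.4377,.0904,.146,1.674)
E
```

```text
clock: 17.6
eef_pos: [0.4383, 0.0907, 0.2414]
tool_rot: [-0.052, 0.999, 0.0, -0.0]
ft_force: [-0.4, -0.8, 0.2]
grip_width: 0.0853
t 17.6 p [0.4383 0.0907 0.2414] q [-5.220e-02  9.986e-01  0.000e+00 -1.000e-04] F [-0.4 -0.8  0.2] w 0.0853 j [ 0.204  0.142 -0.142  1.288  0.     0.1  ]
shift units first (no turn) [ 0.05 -0.01  3.84] az 0.01 cur yaw 1.675 tilt [0.001 0.   ]
```

View pics/w9.png

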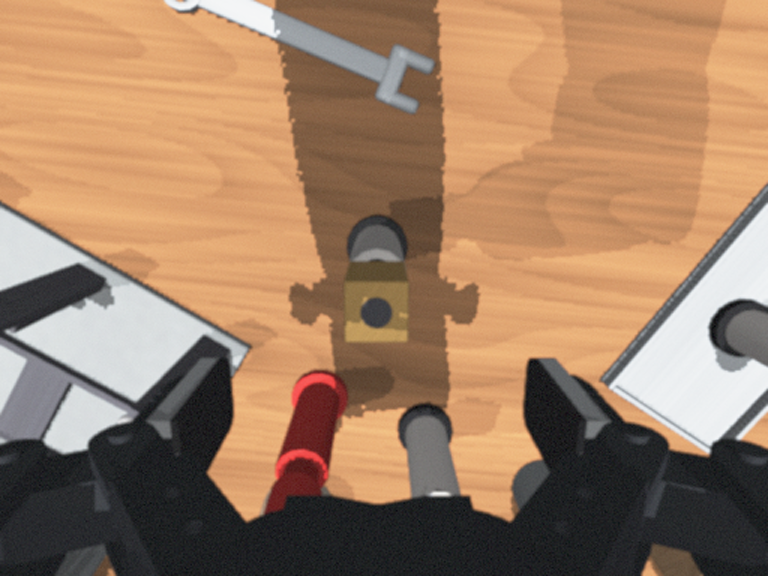

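```bash
python3 -m handwheel '[{"dx":0.05,"dy":0,"dz":1,"ax":0,"ay":0,"az":0},{"dx":0,"dy":0,"dz":1,"ax":0,"ay":0,"az":0},{"dx":0,"dy":0,"dz":1,"ax":0,"ay":0,"az":0},{"dx":0,"dy":0,"dz":0.8,"ax":0,"ay":0,"az":0},{"dx":0,"dy":0,"dz":0,"ax":0,"ay":0,"az":0},{"dx":0,"dy":0,"dz":0,"ax":0,"ay":0,"az":0}]'
python3 - <<'E'
from h import *
st();p=shot('wrist','w10.png')
E
```

```text
clock: 18.25
eef_pos: [0.4377, 0.0902, 0.1473]
tool_rot: [-0.052, 0.999, 0.0, 0.001]
ft_force: [0.5, -1.0, 0.6]
grip_width: 0.0853
t 18.25 p [0.4377 0.0902 0.1473] q [-5.170e-02  9.987e-01  1.000e-04  6.000e-04] F [ 0.5 -1.   0.6] w 0.0853 j [ 0.203  0.212 -0.314  1.043  0.     0.1  ]
```

View pics/w10.png

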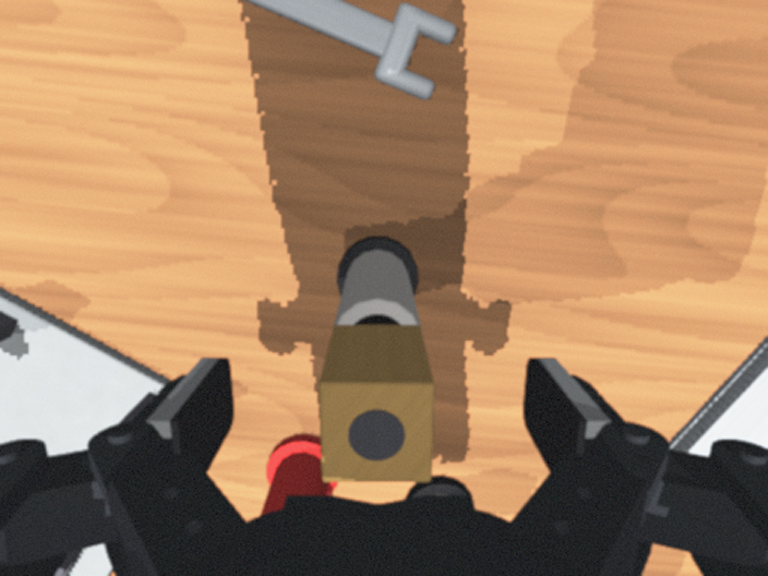

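```bash
python3 -m handwheel '[{"dx":0,"dy":0,"dz":0,"ax":0,"ay":0,"az":0},{"dx":0,"dy":0,"dz":0,"ax":0,"ay":0,"az":0},{"dx":0,"dy":0,"dz":0,"ax":0,"ay":0,"az":0},{"dx":0,"dy":0,"dz":0,"ax":0,"ay":0,"az":0},{"dx":0,"dy":0,"dz":0,"ax":0,"ay":0,"az":0},{"dx":0,"dy":0,"dz":0,"ax":0,"ay":0,"az":0},{"dx":0,"dy":0,"dz":0,"ax":0,"ay":0,"az":0},{"dx":0,"dy":0,"dz":0,"ax":0,"ay":0,"az":0}]' -1
python3 -m handwheel '[{"dx":0,"dy":0,"dz":-0.4,"ax":0,"ay":0,"az":0},{"dx":0,"dy":0,"dz":-0.8,"ax":0,"ay":0,"az":0},{"dx":0,"dy":0,"dz":-0.8,"ax":0,"ay":0,"az":0},{"dx":0,"dy":0,"dz":-0.8,"ax":0,"ay":0,"az":0},{"dx":0,"dy":0,"dz":-0.8,"ax":0,"ay":0,"az":0},{"dx":0,"dy":0,"dz":-0.8,"ax":0,"ay":0,"az":0},{"dx":0,"dy":0,"dz":-0.8,"ax":0,"ay":0,"az":0},{"dx":0,"dy":0,"dz":-0.8,"ax":0,"ay":0,"az":0},{"dx":0,"dy":0,"dz":-0.6,"ax":0,"ay":0,"az":0},{"dx":0,"dy":0,"dz":-0.4,"ax":0,"ay":0,"az":0},{"dx":0,"dy":0,"dz":0,"ax":0,"ay":0,"az":0}]'
python3 - <<'E'
from h import *
st();p=shot('wrist','w11.png');plan(.5189,-.3086,.33,1.1)
E
```

```text
clock: 19.1
eef_pos: [0.4375, 0.0899, 0.1468]
tool_rot: [-0.051, 0.999, -0.0, 0.001]
ft_force: [0.3, -0.8, 5.6]
grip_width: 0.0276
clock: 20.2
eef_pos: [0.4372, 0.09, 0.322]
tool_rot: [-0.052, 0.999, 0.0, 0.0]
ft_force: [0.2, -0.2, -4.4]
grip_width: 0.0272
t 20.2 p [0.4372 0.09   0.322 ] q [-5.160e-02  9.987e-01  1.000e-04  5.000e-04] F [ 0.2 -0.2 -4.4] w 0.0272 j [0.203 0.112 0.033 1.491 0.    0.1  ]
shift units first (no turn) [ -1.62 -16.2   -0.36] az 3.83 cur yaw 1.674 tilt [-0.001  0.   ]
```

View pics/w11.png

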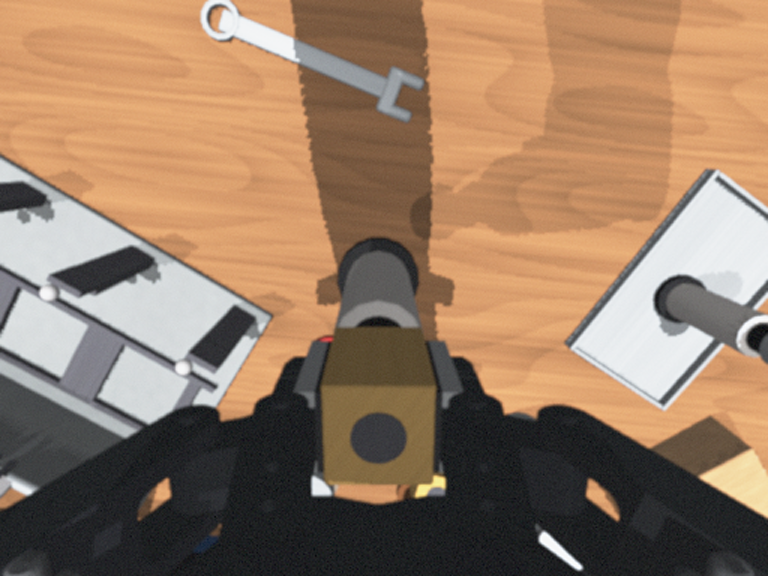

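```bash
python3 -m handwheel '[{"dx":-0.07,"dy":-0.3,"dz":-0.1,"ax":0,"ay":0,"az":0},{"dx":-0.07,"dy":-0.5,"dz":-0.1,"ax":0,"ay":0,"az":0},{"dx":-0.07,"dy":-0.72,"dz":-0.1,"ax":0,"ay":0,"az":0},{"dx":-0.07,"dy":-0.72,"dz":0,"ax":0,"ay":0,"az":0},{"dx":-0.07,"dy":-0.72,"dz":0,"ax":0,"ay":0,"az":0},{"dx":-0.07,"dy":-0.72,"dz":0,"ax":0,"ay":0,"az":0},{"dx":-0.07,"dy":-0.72,"dz":0,"ax":0,"ay":0,"az":0},{"dx":-0.07,"dy":-0.72,"dz":0,"ax":0,"ay":0,"az":0},{"dx":-0.07,"dy":-0.72,"dz":0,"ax":0,"ay":0,"az":0},{"dx":-0.07,"dy":-0.72,"dz":0,"ax":0,"ay":0,"az":0},{"dx":-0.07,"dy":-0.72,"dz":0,"ax":0,"ay":0,"az":0},{"dx":-0.07,"dy":-0.72,"dz":0,"ax":0,"ay":0,"az":0}]'
python3 -m handwheel '[{"dx":-0.07,"dy":-0.72,"dz":0,"ax":0,"ay":0,"az":0},{"dx":-0.07,"dy":-0.72,"dz":0,"ax":0,"ay":0,"az":0},{"dx":-0.07,"dy":-0.72,"dz":0,"ax":0,"ay":0,"az":0},{"dx":-0.07,"dy":-0.72,"dz":0,"ax":0,"ay":0,"az":0},{"dx":-0.07,"dy":-0.72,"dz":0,"ax":0,"ay":0,"az":0},{"dx":-0.07,"dy":-0.72,"dz":0,"ax":0,"ay":0,"az":0},{"dx":-0.07,"dy":-0.72,"dz":0,"ax":0,"ay":0,"az":0},{"dx":-0.07,"dy":-0.72,"dz":0,"ax":0,"ay":0,"az":0},{"dx":-0.07,"dy":-0.72,"dz":0,"ax":0,"ay":0,"az":0},{"dx":-0.07,"dy":-0.72,"dz":0,"ax":0,"ay":0,"az":0},{"dx":-0.07,"dy":-0.6,"dz":0,"ax":0,"ay":0,"az":0},{"dx":0,"dy":-0.4,"dz":0,"ax":0,"ay":0,"az":0}]'
python3 -m handwheel '[{"dx":0,"dy":0,"dz":0,"ax":0,"ay":0,"az":0.3},{"dx":0,"dy":0,"dz":0,"ax":0,"ay":0,"az":0.5},{"dx":0,"dy":0,"dz":0,"ax":0,"ay":0,"az":0.6},{"dx":0,"dy":0,"dz":0,"ax":0,"ay":0,"az":0.6},{"dx":0,"dy":0,"dz":0,"ax":0,"ay":0,"az":0.6},{"dx":0,"dy":0,"dz":0,"ax":0,"ay":0,"az":0.6},{"dx":0,"dy":0,"dz":0,"ax":0,"ay":0,"az":0.4},{"dx":0,"dy":0,"dz":0,"ax":0,"ay":0,"az":0.23},{"dx":0,"dy":0,"dz":0,"ax":0,"ay":0,"az":0}]'
python3 - <<'E'
from h import *
st();p=shot('wrist','w12.png');np.save('w12.npy',p,allow_pickle=True);plan(.5189,-.3086,.18,1.1)
E
```

```text
clock: 21.45
eef_pos: [0.4782, -0.1087, 0.3282]
tool_rot: [-0.051, 0.999, -0.0, -0.001]
ft_force: [-0.4, -0.7, -4.6]
grip_width: 0.0274
clock: 22.65
eef_pos: [0.5187, -0.3107, 0.328]
tool_rot: [-0.051, 0.999, 0.0, -0.0]
ft_force: [0.3, 0.1, -4.3]
grip_width: 0.0276
clock: 23.55
eef_pos: [0.5187, -0.3091, 0.3286]
tool_rot: [0.233, 0.972, 0.0, -0.0]
ft_force: [0.2, 0.7, -3.4]
grip_width: 0.0274
t 23.55 p [ 0.5187 -0.3091  0.3286] q [ 2.334e-01  9.724e-01  1.000e-04 -2.000e-04] F [ 0.2  0.7 -3.4] w 0.0274 j [-0.537  0.448  0.502  1.625  0.    -0.066]
shift units first (no turn) [-0.    0.02  5.94] az 0.0 cur yaw 1.1 tilt [-0.  0.]
```

View pics/w12.png

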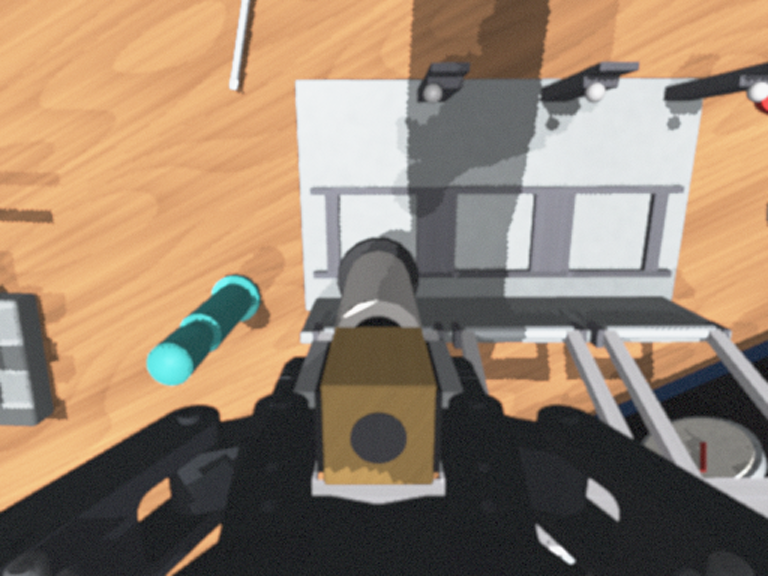

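Run:
```python
from h import *
p=np.load('w12.npy',allow_pickle=True).item()
f=lambda u,v,z:onz(p,(u+.5)/1.5-.5,(v+.5)/1.5-.5,z)[:2]
yaw=-.471;X=np.array([np.cos(yaw),np.sin(yaw)]);Y=np.array([-X[1],X[0]])
o=np.array([.5665,-.215]);loc=lambda P:np.round([X@(P-o),Y@(P-o)],4)
for n,q in dict(fl=(296,81,.008),fr=(702,79,.008),rfl=(311,187,.018),rfr=(684,186,.018),rbl=(315,276,.018),rbr=(670,275,.018),sepA=(418,232,.018),sepB=(457,232,.018),sepC=(534,232,.018),sepD=(574,232,.018),lbarL=(326,232,.018),lbarR=(339,232,.018)).items(): print(n,loc(f(*q)))
```

```text
fl [-0.1275 -0.1756]
fr [-0.129   0.1698]
rfl [-0.0395 -0.1647]
rfr [-0.0403  0.1628]
rbl [ 0.041  -0.1639]
rbr [0.0401 0.1629]
sepA [ 0.0003 -0.0698]
sepB [ 0.0003 -0.0348]
sepC [0.0003 0.0345]
sepD [0.0003 0.0704]
lbarL [ 0.0002 -0.1526]
lbarR [ 0.0002 -0.1409]
```

```bash
python3 -m handwheel '[{"dx":0,"dy":0.02,"dz":0.4,"ax":0,"ay":0,"az":0},{"dx":0,"dy":0,"dz":0.8,"ax":0,"ay":0,"az":0},{"dx":0,"dy":0,"dz":0.8,"ax":0,"ay":0,"az":0},{"dx":0,"dy":0,"dz":0.8,"ax":0,"ay":0,"az":0},{"dx":0,"dy":0,"dz":0.8,"ax":0,"ay":0,"az":0},{"dx":0,"dy":0,"dz":0.8,"ax":0,"ay":0,"az":0},{"dx":0,"dy":0,"dz":0.8,"ax":0,"ay":0,"az":0},{"dx":0,"dy":0,"dz":0.8,"ax":0,"ay":0,"az":0},{"dx":0,"dy":0,"dz":0.4,"ax":0,"ay":0,"az":0},{"dx":0,"dy":0,"dz":0.2,"ax":0,"ay":0,"az":0},{"dx":0,"dy":0,"dz":0.1,"ax":0,"ay":0,"az":0},{"dx":0,"dy":0,"dz":0,"ax":0,"ay":0,"az":0}]'
python3 -m handwheel '[{"dx":0,"dy":0,"dz":0.1,"ax":0,"ay":0,"az":0},{"dx":0,"dy":0,"dz":0.05,"ax":0,"ay":0,"az":0},{"dx":0,"dy":0,"dz":0,"ax":0,"ay":0,"az":0}]'
python3 - <<'E'
from h import *
st();p=shot('wrist','w13.png')
E
```

```text
clock: 24.8
eef_pos: [0.5193, -0.3085, 0.1617]
tool_rot: [0.233, 0.972, -0.0, 0.0]
ft_force: [0.1, -0.1, -3.9]
grip_width: 0.0271
clock: 25.1
eef_pos: [0.5191, -0.3084, 0.1578]
tool_rot: [0.233, 0.972, -0.0, 0.0]
ft_force: [-0.1, -1.2, -3.8]
grip_width: 0.0277
t 25.1 p [ 0.5191 -0.3084  0.1578] q [ 2.334e-01  9.724e-01 -1.000e-04  2.000e-04] F [-0.1 -1.2 -3.8] w 0.0277 j [-0.536  0.496  0.134  1.209 -0.    -0.065]
```

View pics/w13.png

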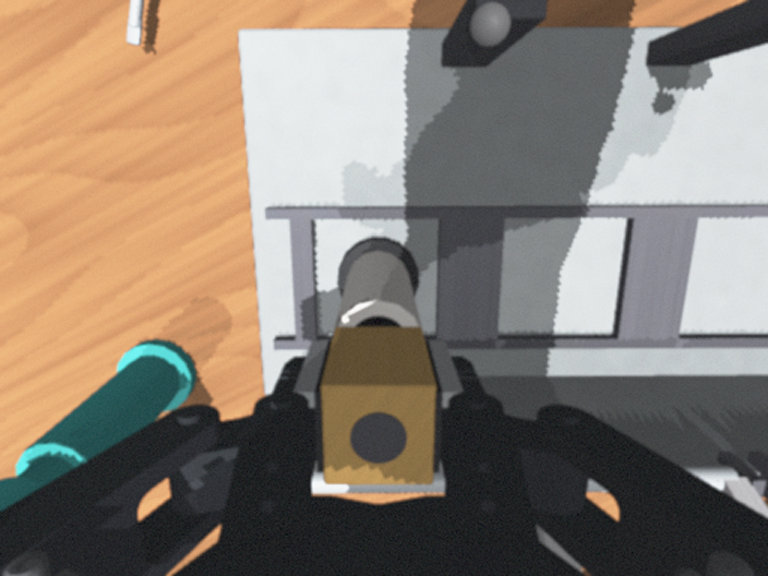

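```bash
python3 -m handwheel '[{"dx":0,"dy":0,"dz":0.04,"ax":0,"ay":0,"az":0},{"dx":0,"dy":0,"dz":0.02,"ax":0,"ay":0,"az":0},{"dx":0,"dy":0,"dz":0,"ax":0,"ay":0,"az":0}]'
python3 -m handwheel '[{"dx":0,"dy":0,"dz":0.03,"ax":0,"ay":0,"az":0},{"dx":0,"dy":0,"dz":0,"ax":0,"ay":0,"az":0}]'
```

```text
clock: 25.45
eef_pos: [0.5193, -0.3086, 0.1569]
tool_rot: [0.233, 0.972, -0.0, 0.001]
ft_force: [-0.3, 0.5, 0.7]
grip_width: 0.0275
clock: 25.65
eef_pos: [0.5194, -0.3086, 0.1569]
tool_rot: [0.233, 0.972, -0.0, 0.001]
ft_force: [-1.5, -0.2, 5.1]
grip_width: 0.0273
```

```bash
python3 -m handwheel '[{"dx":0,"dy":0,"dz":-0.04,"ax":0,"ay":0,"az":0},{"dx":0,"dy":0,"dz":0,"ax":0,"ay":0,"az":0},{"dx":0,"dy":0,"dz":0,"ax":0,"ay":0,"az":0},{"dx":0,"dy":0,"dz":0,"ax":0,"ay":0,"az":0},{"dx":0,"dy":0,"dz":0,"ax":0,"ay":0,"az":0},{"dx":0,"dy":0,"dz":0,"ax":0,"ay":0,"az":0},{"dx":0,"dy":0,"dz":0,"ax":0,"ay":0,"az":0}]' 1
python3 -m handwheel '[{"dx":0,"dy":0,"dz":-0.5,"ax":0,"ay":0,"az":0},{"dx":0,"dy":0,"dz":-1,"ax":0,"ay":0,"az":0},{"dx":0,"dy":0,"dz":-1,"ax":0,"ay":0,"az":0},{"dx":0,"dy":0,"dz":-1,"ax":0,"ay":0,"az":0},{"dx":0,"dy":0,"dz":-1,"ax":0,"ay":0,"az":0},{"dx":0,"dy":0,"dz":-1,"ax":0,"ay":0,"az":0},{"dx":0,"dy":0,"dz":-1,"ax":0,"ay":0,"az":0},{"dx":0,"dy":0,"dz":-0.5,"ax":0,"ay":0,"az":0},{"dx":0,"dy":0,"dz":0,"ax":0,"ay":0,"az":0}]'
python3 - <<'E'
from h import *
st();p=shot('wrist','w14.png');np.save('w14.npy',p,allow_pickle=True);plan(.587,.144,.33)
E
```

```text
clock: 26.35
eef_pos: [0.519, -0.3083, 0.1562]
tool_rot: [0.233, 0.972, 0.0, -0.0]
ft_force: [-0.4, -0.9, 0.2]
grip_width: 0.0854
clock: 27.25
eef_pos: [0.5198, -0.3088, 0.335]
tool_rot: [0.233, 0.972, -0.001, 0.003]
ft_force: [-0.0, -0.1, 0.3]
grip_width: 0.0852
t 27.25 p [ 0.5198 -0.3088  0.335 ] q [ 2.335e-01  9.724e-01 -9.000e-04  3.000e-03] F [-0.  -0.1  0.3] w 0.0852 j [-0.536  0.445  0.514  1.633 -0.    -0.065]
shift units first (no turn) [ 5.81 17.36  0.1 ] az 0 cur yaw 1.099 tilt [ 0.003 -0.002]
```

View pics/w14.png

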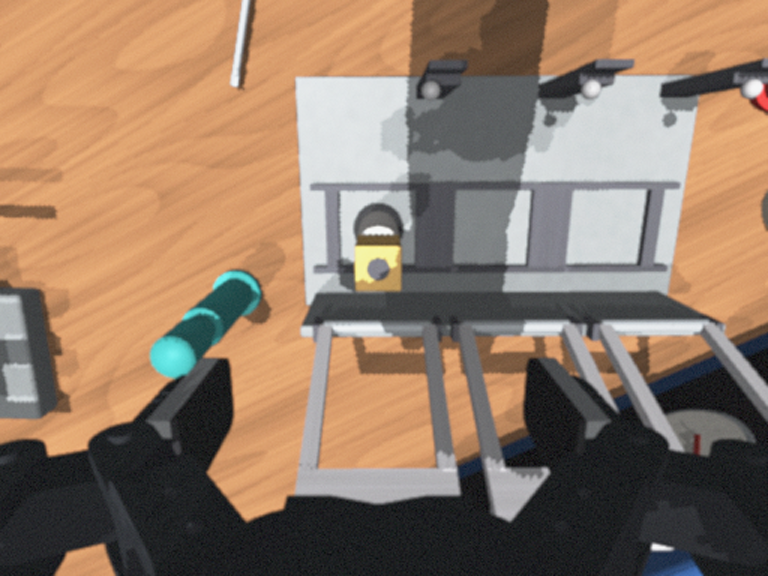

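```bash
python3 -m handwheel '[{"dx":0.34,"dy":0.95,"dz":0,"ax":0,"ay":0,"az":0},{"dx":0.34,"dy":0.95,"dz":0,"ax":0,"ay":0,"az":0},{"dx":0.34,"dy":0.95,"dz":0,"ax":0,"ay":0,"az":0},{"dx":0.34,"dy":0.95,"dz":0,"ax":0,"ay":0,"az":0},{"dx":0.34,"dy":0.95,"dz":0,"ax":0,"ay":0,"az":0},{"dx":0.34,"dy":0.95,"dz":0,"ax":0,"ay":0,"az":0},{"dx":0.34,"dy":0.95,"dz":0,"ax":0,"ay":0,"az":0},{"dx":0.34,"dy":0.95,"dz":0,"ax":0,"ay":0,"az":0},{"dx":0.34,"dy":0.95,"dz":0,"ax":0,"ay":0,"az":0}]'
python3 -m handwheel '[{"dx":0.34,"dy":0.95,"dz":0,"ax":0,"ay":0,"az":0},{"dx":0.34,"dy":0.95,"dz":0,"ax":0,"ay":0,"az":0},{"dx":0.34,"dy":0.95,"dz":0,"ax":0,"ay":0,"az":0},{"dx":0.34,"dy":0.95,"dz":0,"ax":0,"ay":0,"az":0},{"dx":0.34,"dy":0.95,"dz":0,"ax":0,"ay":0,"az":0},{"dx":0.34,"dy":0.95,"dz":0,"ax":0,"ay":0,"az":0},{"dx":0.34,"dy":0.95,"dz":0,"ax":0,"ay":0,"az":0},{"dx":0.34,"dy":0.95,"dz":0,"ax":0,"ay":0,"az":0},{"dx":0.34,"dy":0.95,"dz":0,"ax":0,"ay":0,"az":0},{"dx":0,"dy":0,"dz":0,"ax":0,"ay":0,"az":0},{"dx":0,"dy":0,"dz":0,"ax":0,"ay":0,"az":0}]'
python3 - <<'E'
from h import *
st();p=shot('wrist','w15.png');np.save('w15.npy',p,allow_pickle=True);
h=cv2.cvtColor(p['img'],cv2.COLOR_RGB2HSV)
c0=proj(p,(.587,.144,.165));print(c0);u,v=int(c0[0])-40,int(c0[1])-45
print(u,v);cv2.imwrite('pics/w15c.png',cv2.resize(p['img'][v:v+90,u:u+80][:,:,::-1],None,fx=7,fy=7,interpolation=cv2.INTER_CUBIC))
E
```

```text
clock: 28.2
eef_pos: [0.5473, -0.082, 0.3301]
tool_rot: [0.233, 0.972, -0.0, -0.001]
ft_force: [-0.2, 0.2, 0.5]
grip_width: 0.0854
clock: 29.3
eef_pos: [0.5763, 0.1423, 0.33]
tool_rot: [0.233, 0.973, -0.001, -0.001]
ft_force: [-0.1, -0.5, -0.4]
grip_width: 0.0856
t 29.3 p [0.5763 0.1423 0.33  ] q [ 2.329e-01  9.725e-01 -8.000e-04 -1.000e-03] F [-0.1 -0.5 -0.4] w 0.0856 j [ 0.242  0.426  0.472  1.619 -0.     0.712]
[259.33807104 187.99030956]
219 142
```

View pics/w15.png

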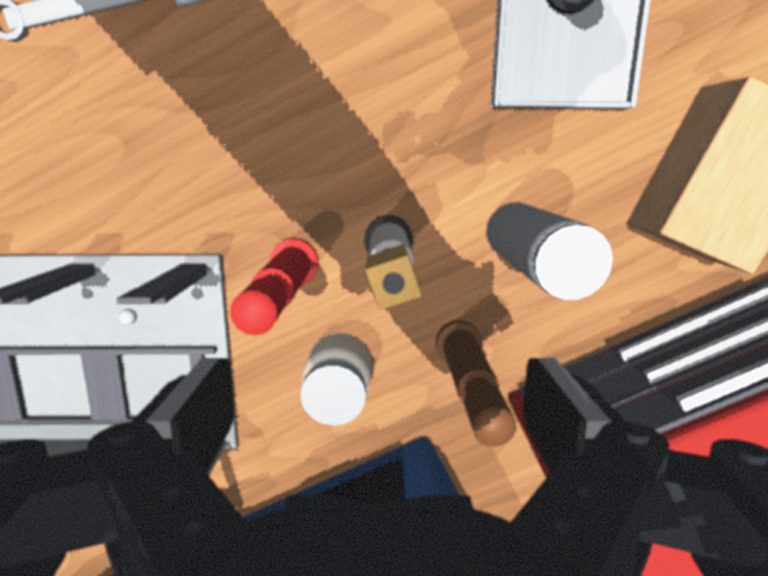

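View pics/w15c.png

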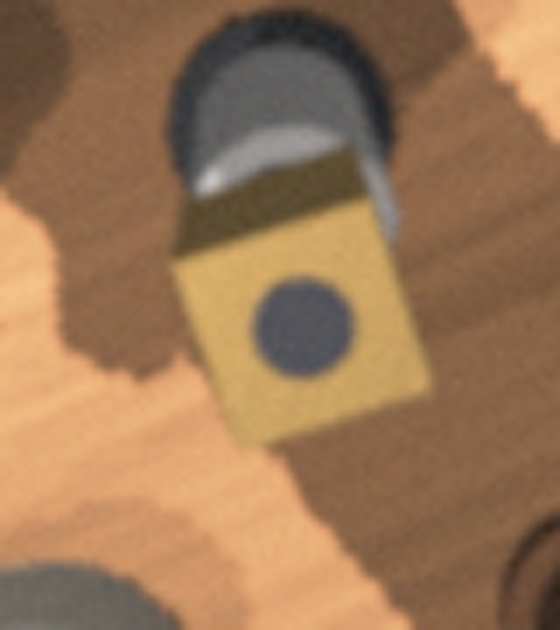

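Run:
```python
from h import *
p=np.load('w15.npy',allow_pickle=True).item()
C=np.array([onz(p,219+u/7-.43,142+v/7-.43,.165) for u,v in ((174,265),(367,197),(432,385),(248,448))])[:,:2];c=C.mean(0);print(c)
a=np.mean([np.exp(4j*np.arctan2(*(C[(i+1)%4]-C[i])[::-1])) for i in range(4)]);th=np.angle(a)/4
print([np.linalg.norm(C[(i+1)%4]-C[i]).round(4) for i in range(4)],th,th%(np.pi/2)+0)
d=onz(p,219+304/7-.5,142+327/7-.5,.165);print('dot',d,'foot',onz(p,219+283/7-.5,142+123/7-.5,.01))
c=(c+d[:2])/2
f=lambda u,v,z:np.round(onz(p,(u+.5)/1.5-.5,(v+.5)/1.5-.5,z),3)
print('spray',f(571,260,.15),'red',f(255,312,.165),'brown',f(493,425,.165),'jar',f(334,396,.075),'tray edge',f(495,105,.016),f(635,105,.016))
plan(*c,.145,th);plan(*c,.145,th+np.pi/2)
```

```text
[0.58817674 0.14633651]
[np.float64(0.0267), np.float64(0.0269), np.float64(0.0259), np.float64(0.0269)] -0.11955544921760909 1.4512408775772874
dot [0.58827086 0.14603296 0.165     ] foot [0.58716199 0.14677033 0.01      ]
spray [0.63  0.252 0.15 ] red [0.566 0.061 0.165] brown [0.706 0.162 0.165] jar [0.678 0.048 0.075] tray edge [0.525 0.279 0.016] [0.578 0.385 0.016]
shift units first (no turn) [-0.35  0.39  7.41] az 8.13 cur yaw 1.1 tilt [-0.002 -0.001]
shift units first (no turn) [-0.35  0.39  7.41] az -2.34 cur yaw 1.1 tilt [-0.002 -0.001]
```

```bash
python3 -m handwheel '[{"dx":-0.35,"dy":0.39,"dz":0,"ax":0,"ay":0,"az":0},{"dx":0,"dy":0,"dz":0,"ax":0,"ay":0,"az":-0.78},{"dx":0,"dy":0,"dz":0,"ax":0,"ay":0,"az":-0.78},{"dx":0,"dy":0,"dz":0,"ax":0,"ay":0,"az":-0.78},{"dx":0,"dy":0,"dz":1,"ax":0,"ay":0,"az":0},{"dx":0,"dy":0,"dz":1,"ax":0,"ay":0,"az":0},{"dx":0,"dy":0,"dz":1,"ax":0,"ay":0,"az":0},{"dx":0,"dy":0,"dz":0.8,"ax":0,"ay":0,"az":0},{"dx":0,"dy":0,"dz":0,"ax":0,"ay":0,"az":0},{"dx":0,"dy":0,"dz":0,"ax":0,"ay":0,"az":0}]' 0.2
python3 - <<'E'
from h import *
st();p=shot('wrist','w16.png');plan(.5882,.1462,.147,1.451)
E
```

```text
clock: 30.35
eef_pos: [0.5889, 0.1457, 0.2365]
tool_rot: [0.061, 0.998, -0.0, -0.0]
ft_force: [0.0, -0.2, 0.3]
grip_width: 0.0507
t 30.35 p [0.5889 0.1457 0.2365] q [ 6.080e-02  9.981e-01 -2.000e-04 -3.000e-04] F [ 0.  -0.2  0.3] w 0.0507 j [ 0.243  0.462  0.289  1.398 -0.     0.364]
shift units first (no turn) [ 0.06 -0.    3.62] az -0.01 cur yaw 1.449 tilt [0.002 0.   ]
```

View pics/w16.png

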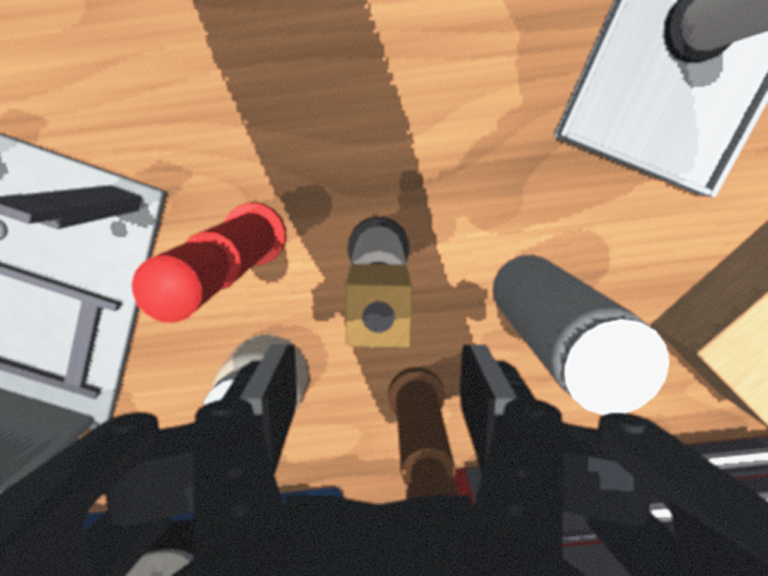

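```bash
python3 -m handwheel '[{"dx":0.05,"dy":0,"dz":1,"ax":0,"ay":0,"az":0},{"dx":0,"dy":0,"dz":1,"ax":0,"ay":0,"az":0},{"dx":0,"dy":0,"dz":1,"ax":0,"ay":0,"az":0},{"dx":0,"dy":0,"dz":0.6,"ax":0,"ay":0,"az":0},{"dx":0,"dy":0,"dz":0,"ax":0,"ay":0,"az":0},{"dx":0,"dy":0,"dz":0,"ax":0,"ay":0,"az":0}]'
python3 - <<'E'
from h import *
st();p=shot('wrist','w17.png')
E
```

```text
clock: 31.0
eef_pos: [0.5887, 0.147, 0.1479]
tool_rot: [0.06, 0.998, 0.0, 0.001]
ft_force: [-0.2, 0.7, 0.5]
grip_width: 0.0511
t 31.0 p [0.5887 0.147  0.1479] q [6.020e-02 9.982e-01 3.000e-04 1.100e-03] F [-0.2  0.7  0.5] w 0.0511 j [ 0.245  0.507  0.126  1.188 -0.     0.365]
```

View pics/w17.png

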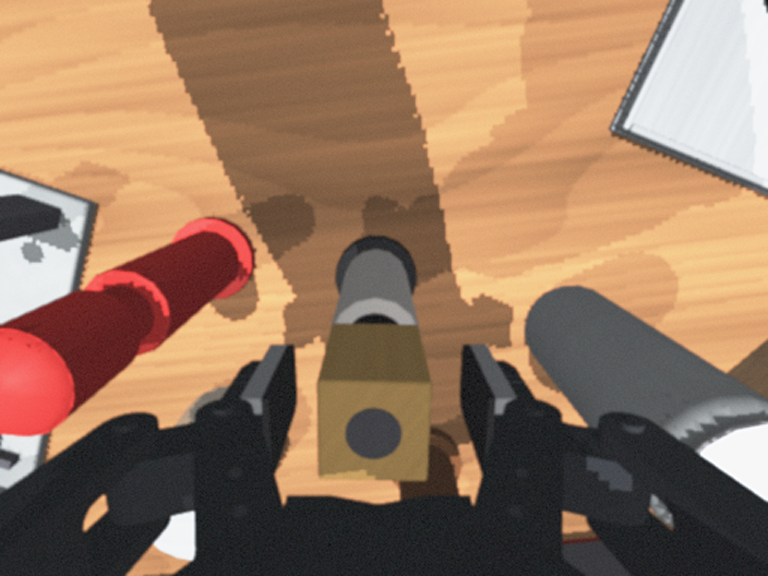

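Well placed. Close and lift.

```bash
python3 -m handwheel '[{"dx":0,"dy":0,"dz":0,"ax":0,"ay":0,"az":0},{"dx":0,"dy":0,"dz":0,"ax":0,"ay":0,"az":0},{"dx":0,"dy":0,"dz":0,"ax":0,"ay":0,"az":0},{"dx":0,"dy":0,"dz":0,"ax":0,"ay":0,"az":0},{"dx":0,"dy":0,"dz":0,"ax":0,"ay":0,"az":0},{"dx":0,"dy":0,"dz":0,"ax":0,"ay":0,"az":0}]' -1
python3 -m handwheel '[{"dx":0,"dy":0,"dz":-0.4,"ax":0,"ay":0,"az":0},{"dx":0,"dy":0,"dz":-0.8,"ax":0,"ay":0,"az":0},{"dx":0,"dy":0,"dz":-0.8,"ax":0,"ay":0,"az":0},{"dx":0,"dy":0,"dz":-0.8,"ax":0,"ay":0,"az":0},{"dx":0,"dy":0,"dz":-0.8,"ax":0,"ay":0,"az":0},{"dx":0,"dy":0,"dz":-0.8,"ax":0,"ay":0,"az":0},{"dx":0,"dy":0,"dz":-0.8,"ax":0,"ay":0,"az":0},{"dx":0,"dy":0,"dz":-0.8,"ax":0,"ay":0,"az":0},{"dx":0,"dy":0,"dz":-0.8,"ax":0,"ay":0,"az":0},{"dx":0,"dy":0,"dz":-0.5,"ax":0,"ay":0,"az":0},{"dx":0,"dy":0,"dz":0,"ax":0,"ay":0,"az":0}]'
python3 - <<'E'
from h import *
st();p=shot('wrist','w18.png');plan(.6141,-.1214,.335,1.1)
E
```

```text
clock: 31.65
eef_pos: [0.5889, 0.1468, 0.1482]
tool_rot: [0.06, 0.998, 0.0, 0.002]
ft_force: [-0.2, -1.1, 4.9]
grip_width: 0.0277
clock: 32.75
eef_pos: [0.5881, 0.1472, 0.3304]
tool_rot: [0.06, 0.998, 0.0, 0.001]
ft_force: [0.3, -0.2, -5.2]
grip_width: 0.0273
t 32.75 p [0.5881 0.1472 0.3304] q [6.000e-02 9.982e-01 5.000e-04 1.000e-03] F [ 0.3 -0.2 -5.2] w 0.0273 j [0.245 0.451 0.512 1.629 0.    0.365]
shift units first (no turn) [ -2.33 -10.54  -0.25] az 2.34 cur yaw 1.451 tilt [0. 0.]
```

View pics/w18.png

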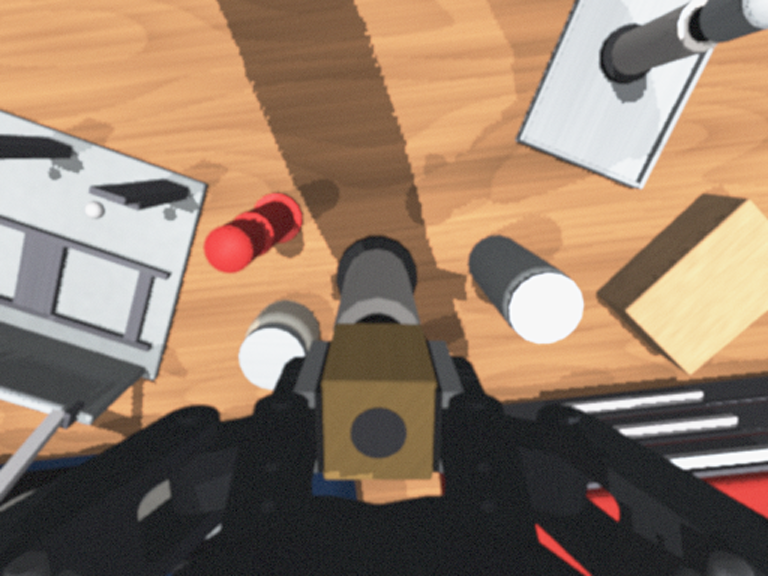

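```bash
python3 -m handwheel '[{"dx":-0.15,"dy":-0.3,"dz":-0.1,"ax":0,"ay":0,"az":0},{"dx":-0.15,"dy":-0.5,"dz":-0.1,"ax":0,"ay":0,"az":0},{"dx":-0.15,"dy":-0.75,"dz":0,"ax":0,"ay":0,"az":0},{"dx":-0.15,"dy":-0.75,"dz":0,"ax":0,"ay":0,"az":0},{"dx":-0.15,"dy":-0.75,"dz":0,"ax":0,"ay":0,"az":0},{"dx":-0.15,"dy":-0.75,"dz":0,"ax":0,"ay":0,"az":0},{"dx":-0.15,"dy":-0.75,"dz":0,"ax":0,"ay":0,"az":0},{"dx":-0.15,"dy":-0.75,"dz":0,"ax":0,"ay":0,"az":0},{"dx":-0.15,"dy":-0.75,"dz":0,"ax":0,"ay":0,"az":0},{"dx":-0.15,"dy":-0.75,"dz":0,"ax":0,"ay":0,"az":0}]'
python3 -m handwheel '[{"dx":-0.15,"dy":-0.75,"dz":0,"ax":0,"ay":0,"az":0},{"dx":-0.15,"dy":-0.75,"dz":0,"ax":0,"ay":0,"az":0},{"dx":-0.15,"dy":-0.75,"dz":0,"ax":0,"ay":0,"az":0},{"dx":-0.15,"dy":-0.75,"dz":0,"ax":0,"ay":0,"az":0},{"dx":-0.15,"dy":-0.5,"dz":0,"ax":0,"ay":0,"az":0},{"dx":-0.1,"dy":-0.24,"dz":0,"ax":0,"ay":0,"az":0.3},{"dx":0,"dy":0,"dz":0,"ax":0,"ay":0,"az":0.6},{"dx":0,"dy":0,"dz":0,"ax":0,"ay":0,"az":0.7},{"dx":0,"dy":0,"dz":0,"ax":0,"ay":0,"az":0.5},{"dx":0,"dy":0,"dz":0,"ax":0,"ay":0,"az":0.24},{"dx":0,"dy":0,"dz":0,"ax":0,"ay":0,"az":0},{"dx":0,"dy":0,"dz":0,"ax":0,"ay":0,"az":0}]'
python3 - <<'E'
from h import *
st();p=shot('wrist','w19.png');plan(.6141,-.1214,.18,1.1)
E
```

```text
clock: 33.8
eef_pos: [0.6042, -0.0285, 0.333]
tool_rot: [0.061, 0.998, -0.0, -0.001]
ft_force: [0.5, -0.5, -5.6]
grip_width: 0.0272
clock: 35.0
eef_pos: [0.6143, -0.1221, 0.3334]
tool_rot: [0.233, 0.972, -0.0, -0.0]
ft_force: [0.1, 0.4, -4.1]
grip_width: 0.0276
t 35.0 p [ 0.6143 -0.1221  0.3334] q [ 2.333e-01  9.724e-01 -0.000e+00 -4.000e-04] F [ 0.1  0.4 -4.1] w 0.0276 j [-0.196  0.503  0.602  1.67  -0.     0.275]
shift units first (no turn) [0.02 0.02 6.14] az -0.0 cur yaw 1.1 tilt [-0.001  0.   ]
```

View pics/w19.png

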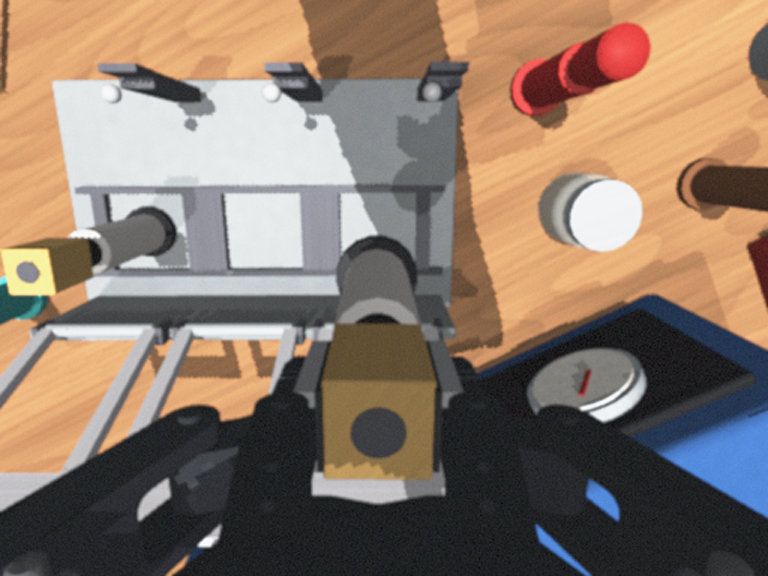

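```bash
python3 -m handwheel '[{"dx":0,"dy":0.02,"dz":0.4,"ax":0,"ay":0,"az":0},{"dx":0,"dy":0,"dz":0.8,"ax":0,"ay":0,"az":0},{"dx":0,"dy":0,"dz":0.8,"ax":0,"ay":0,"az":0},{"dx":0,"dy":0,"dz":0.8,"ax":0,"ay":0,"az":0},{"dx":0,"dy":0,"dz":0.8,"ax":0,"ay":0,"az":0},{"dx":0,"dy":0,"dz":0.8,"ax":0,"ay":0,"az":0},{"dx":0,"dy":0,"dz":0.8,"ax":0,"ay":0,"az":0},{"dx":0,"dy":0,"dz":0.8,"ax":0,"ay":0,"az":0},{"dx":0,"dy":0,"dz":0.5,"ax":0,"ay":0,"az":0},{"dx":0,"dy":0,"dz":0.3,"ax":0,"ay":0,"az":0},{"dx":0,"dy":0,"dz":0.1,"ax":0,"ay":0,"az":0},{"dx":0,"dy":0,"dz":0,"ax":0,"ay":0,"az":0}]'
python3 -m handwheel '[{"dx":0,"dy":0,"dz":0.05,"ax":0,"ay":0,"az":0},{"dx":0,"dy":0,"dz":0.04,"ax":0,"ay":0,"az":0},{"dx":0,"dy":0,"dz":0,"ax":0,"ay":0,"az":0}]'
python3 -m handwheel '[{"dx":0,"dy":0,"dz":0.04,"ax":0,"ay":0,"az":0},{"dx":0,"dy":0,"dz":0,"ax":0,"ay":0,"az":0}]'
```

```text
clock: 36.25
eef_pos: [0.6149, -0.1213, 0.1615]
tool_rot: [0.233, 0.972, -0.0, 0.0]
ft_force: [0.2, 0.1, -4.2]
grip_width: 0.0273
clock: 36.55
eef_pos: [0.615, -0.1213, 0.1596]
tool_rot: [0.233, 0.972, 0.0, 0.0]
ft_force: [0.4, -0.8, -4.3]
grip_width: 0.0273
clock: 36.75
eef_pos: [0.6148, -0.1213, 0.1583]
tool_rot: [0.233, 0.972, 0.0, 0.0]
ft_force: [-0.5, -0.0, -4.8]
grip_width: 0.0272
```

```bash
python3 -m handwheel '[{"dx":0,"dy":0,"dz":0.03,"ax":0,"ay":0,"az":0},{"dx":0,"dy":0,"dz":0.02,"ax":0,"ay":0,"az":0},{"dx":0,"dy":0,"dz":0,"ax":0,"ay":0,"az":0}]'
python3 - <<'E'
from h import *
st();shot('wrist','w20.png')
E
```

```text
clock: 37.05
eef_pos: [0.615, -0.1215, 0.1582]
tool_rot: [0.234, 0.972, -0.0, 0.001]
ft_force: [-1.7, 1.2, 5.2]
grip_width: 0.027
t 37.05 p [ 0.615  -0.1215  0.1582] q [ 2.335e-01  9.724e-01 -0.000e+00  9.000e-04] F [-1.7  1.2  5.2] w 0.027 j [-0.195  0.54   0.208  1.238 -0.     0.276]
```

View pics/w20.png

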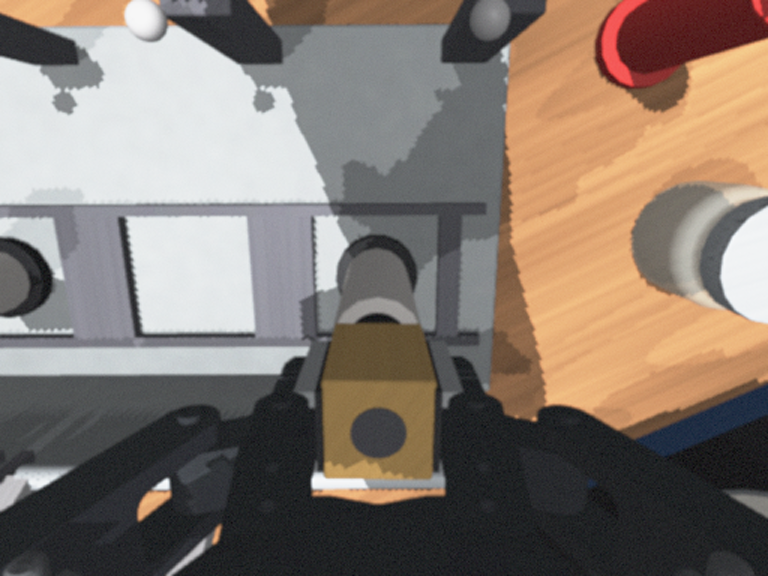

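```bash
python3 -m handwheel '[{"dx":0,"dy":0,"dz":-0.04,"ax":0,"ay":0,"az":0},{"dx":0,"dy":0,"dz":0,"ax":0,"ay":0,"az":0},{"dx":0,"dy":0,"dz":0,"ax":0,"ay":0,"az":0},{"dx":0,"dy":0,"dz":0,"ax":0,"ay":0,"az":0},{"dx":0,"dy":0,"dz":0,"ax":0,"ay":0,"az":0},{"dx":0,"dy":0,"dz":0,"ax":0,"ay":0,"az":0},{"dx":0,"dy":0,"dz":0,"ax":0,"ay":0,"az":0}]' 1
python3 -m handwheel '[{"dx":0,"dy":0,"dz":-0.5,"ax":0,"ay":0,"az":0},{"dx":0,"dy":0,"dz":-1,"ax":0,"ay":0,"az":0},{"dx":0,"dy":0,"dz":-1,"ax":0,"ay":0,"az":0},{"dx":0,"dy":0,"dz":-1,"ax":0,"ay":0,"az":0},{"dx":0,"dy":0,"dz":-1,"ax":0,"ay":0,"az":0},{"dx":0,"dy":0,"dz":-1,"ax":0,"ay":0,"az":0},{"dx":0,"dy":0,"dz":-1,"ax":0,"ay":0,"az":0},{"dx":0,"dy":0,"dz":-0.7,"ax":0,"ay":0,"az":0}]'
python3 -m handwheel '[{"dx":0.5,"dy":0,"dz":0,"ax":0,"ay":0,"az":0},{"dx":0.5,"dy":0,"dz":0,"ax":0,"ay":0,"az":0},{"dx":0,"dy":0,"dz":0,"ax":0,"ay":0,"az":0},{"dx":0,"dy":0,"dz":0,"ax":0,"ay":0,"az":0}]' -1
cat >> h.py <<'E'
O=np.array([.5665,-.215]);YW=-.471
RX=np.array([np.cos(YW),np.sin(YW)]);RY=np.array([-RX[1],RX[0]])
def rw(x,y): return O+RX*x+RY*y
def rl(P): P=np.asarray(P)[:2]-O; return np.array([RX@P,RY@P])
E
python3 - <<'E'
from h import *
o=st();p=shot('wrist','w21.png');shot('top','t21.png');print(rl(o['eef_pos']))
for k in (.105,0,-.105): print(rw(.139,k))
plan(*rw(.06,.105),.36)
E
```

```text
clock: 37.8
eef_pos: [0.6147, -0.1213, 0.1577]
tool_rot: [0.233, 0.972, -0.0, -0.0]
ft_force: [0.5, 0.0, 0.3]
grip_width: 0.0851
clock: 38.6
eef_pos: [0.6149, -0.1213, 0.3413]
tool_rot: [0.233, 0.972, 0.0, 0.002]
ft_force: [0.9, -0.6, -0.9]
grip_width: 0.0854
clock: 39.0
eef_pos: [0.5926, -0.11, 0.3388]
tool_rot: [0.233, 0.972, -0.0, 0.001]
ft_force: [0.0, 0.0, 0.0]
grip_width: 0.0283
t 39.0 p [ 0.5926 -0.11    0.3388] q [ 2.334e-01  9.724e-01 -0.000e+00  8.000e-04] F [0. 0. 0.] w 0.0283 j [-0.183  0.445  0.524  1.648 -0.     0.288]
[-0.02439925  0.10539191]
[ 0.73801163 -0.18450802]
[ 0.69036498 -0.27807509]
[ 0.64271833 -0.37164216]
shift units first (no turn) [-3.37 -0.01 -0.88] az 0 cur yaw 1.099 tilt [ 0. -0.]
```

View pics/w21.png

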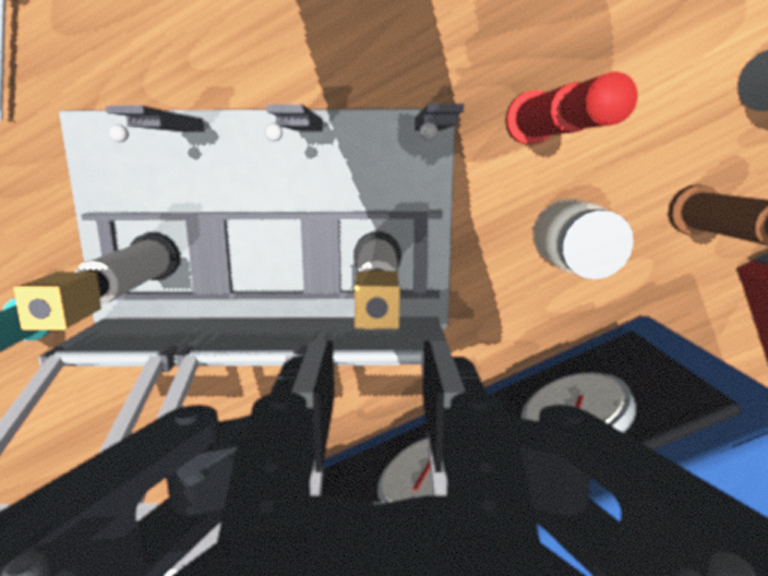

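View pics/t21.png

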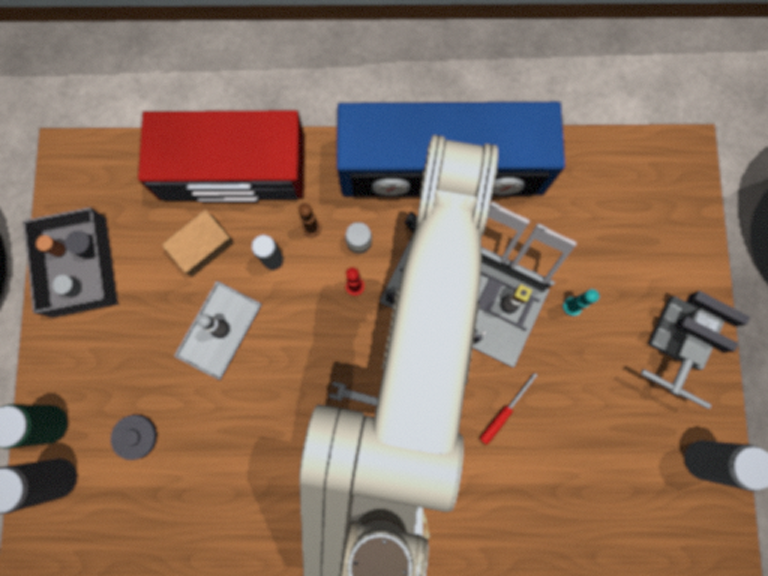

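Run:
```python
from h import *
p=bot.camera('top')
for u,v,z in ((345,195,0),(550,194,0),(340,170,.12),(560,168,.12)): print(onz(p,u/1.5-.3,v/1.5-.3,z))
# wrist view of gate pads seen in w14: gate angle check from the top: L,M,R top edge ends
f=lambda u,v,z:rl(onz(p,u/1.5-.3,v/1.5-.3,z))
q=cv2.imread('pics/top0.png')
for n,(u,v) in dict(La=(442,184),Lb=(482,204),Ma=(490,204),Mb=(529,225),Ra=(535,227),Rb=(575,246)).items(): print(n,f(u,v,.257))
```

```text
[0.79735218 0.08049784 0.        ]
[ 0.79700564 -0.42437265  0.        ]
[0.81854051 0.08613373 0.12      ]
[ 0.82048013 -0.41900916  0.12      ]
La [0.11511971 0.14999312]
Lb [0.1132328  0.05755219]
Ma [0.12063828 0.04279867]
Mb [ 0.11587542 -0.04755862]
Ra [ 0.11752692 -0.06029699]
Rb [ 0.11757223 -0.14961405]
```

```bash
python3 -m handwheel '[{"dx":0,"dy":0,"dz":0,"ax":0,"ay":-0.8,"az":0},{"dx":0,"dy":0,"dz":0,"ax":0,"ay":-0.8,"az":0},{"dx":0,"dy":0,"dz":0,"ax":0,"ay":-0.8,"az":0},{"dx":0,"dy":0,"dz":0,"ax":0,"ay":-0.8,"az":0},{"dx":0,"dy":0,"dz":0,"ax":0,"ay":-0.8,"az":0},{"dx":0,"dy":0,"dz":0,"ax":0,"ay":0,"az":0}]'
python3 - <<'E'
from h import *
st();print(tilt());plan(*rw(.139,.105),.32);plan(*rw(.139,.105),.26)
E
```

```text
clock: 39.75
eef_pos: [0.5865, -0.1087, 0.3313]
tool_rot: [0.222, 0.931, -0.07, 0.282]
ft_force: [-0.8, 0.5, -0.6]
grip_width: 0.0002
t 39.75 p [ 0.5865 -0.1087  0.3313] q [ 0.2222  0.9307 -0.0695  0.2821] F [-0.8  0.5 -0.6] w 0.0002 j [-0.081  0.022 -0.204  0.792 -0.216  0.326]
[ 0.49422716 -0.25479118]
shift units first (no turn) [-5.38  0.04  4.14] az 0 cur yaw 1.101 tilt [ 0.494 -0.255]
shift units first (no turn) [-4.05  0.05  6.14] az 0 cur yaw 1.101 tilt [ 0.494 -0.255]
```

```bash
python3 -m handwheel '[{"dx":-0.67,"dy":0,"dz":0.52,"ax":0,"ay":0,"az":0},{"dx":-0.67,"dy":0,"dz":0.52,"ax":0,"ay":0,"az":0},{"dx":-0.67,"dy":0,"dz":0.52,"ax":0,"ay":0,"az":0},{"dx":-0.67,"dy":0,"dz":0.52,"ax":0,"ay":0,"az":0},{"dx":-0.67,"dy":0,"dz":0.52,"ax":0,"ay":0,"az":0},{"dx":-0.67,"dy":0,"dz":0.52,"ax":0,"ay":0,"az":0},{"dx":-0.67,"dy":0,"dz":0.52,"ax":0,"ay":0,"az":0},{"dx":-0.67,"dy":0,"dz":0.52,"ax":0,"ay":0,"az":0},{"dx":0,"dy":0,"dz":0,"ax":0,"ay":0,"az":0},{"dx":0,"dy":0,"dz":0,"ax":0,"ay":0,"az":0}]'
python3 - <<'E'
from h import *
o=st();print(tilt(),rl(o['eef_pos']));shot('wrist','w22.png');shot('side','s22.png');plan(*rw(.142,.105),.26)
E
```

```text
clock: 40.75
eef_pos: [0.7442, -0.1875, 0.3273]
tool_rot: [0.223, 0.929, -0.069, 0.286]
ft_force: [0.1, 0.8, -0.1]
grip_width: 0.0001
t 40.75 p [ 0.7442 -0.1875  0.3273] q [ 0.2234  0.9291 -0.0689  0.2865] F [ 0.1  0.8 -0.1] w 0.0001 j [-0.188  0.351  0.185  0.826 -0.158  0.236]
[ 0.50153456 -0.25597642] [0.14588793 0.10511873]
shift units first (no turn) [ 1.62 -0.01  2.18] az 0 cur yaw 1.099 tilt [ 0.502 -0.256]
```

View pics/w22.png

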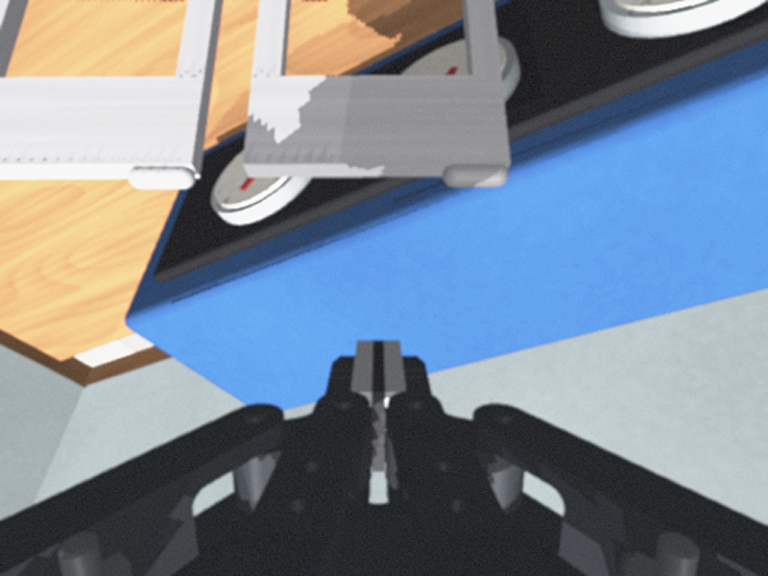

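View pics/s22.png

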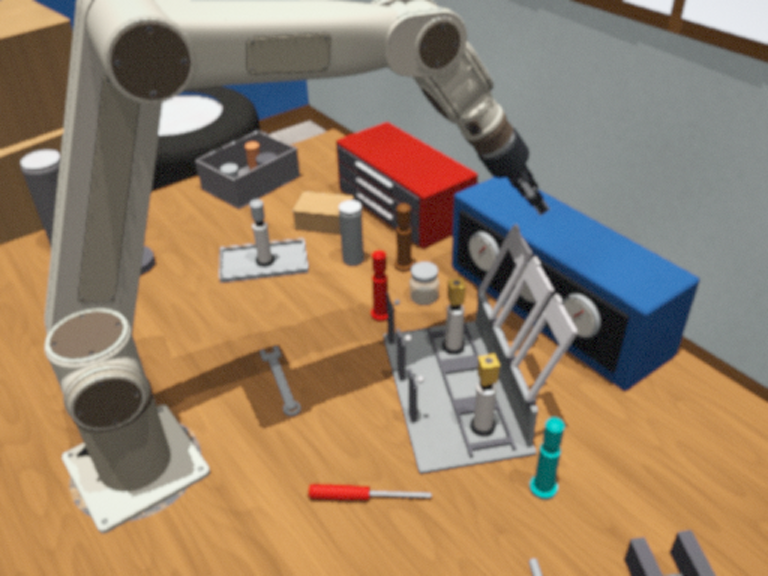

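```bash
python3 -m handwheel '[{"dx":0.41,"dy":0,"dz":0.55,"ax":0,"ay":0,"az":0},{"dx":0.41,"dy":0,"dz":0.55,"ax":0,"ay":0,"az":0},{"dx":0.41,"dy":0,"dz":0.55,"ax":0,"ay":0,"az":0},{"dx":0.41,"dy":0,"dz":0.55,"ax":0,"ay":0,"az":0},{"dx":0,"dy":0,"dz":0,"ax":0,"ay":0,"az":0}]'
python3 - <<'E'
from h import *
o=st();print(tilt(),rl(o['eef_pos']));shot('wrist','w23.png');plan(*rw(.03,.105),.265)
E
```

```text
clock: 41.35
eef_pos: [0.7385, -0.1847, 0.2556]
tool_rot: [0.223, 0.93, -0.069, 0.284]
ft_force: [-0.1, -0.4, -0.2]
grip_width: -0.0
t 41.35 p [ 0.7385 -0.1847  0.2556] q [ 0.2228  0.93   -0.0689  0.2841] F [-0.1 -0.4 -0.2] w -0.0 j [-0.186  0.375  0.034  0.656 -0.159  0.237]
[ 0.49776098 -0.25479391] [0.13948964 0.10505856]
shift units first (no turn) [ 3.5  -0.01 -2.72] az 0 cur yaw 1.1 tilt [ 0.501 -0.256]
```

View pics/w23.png

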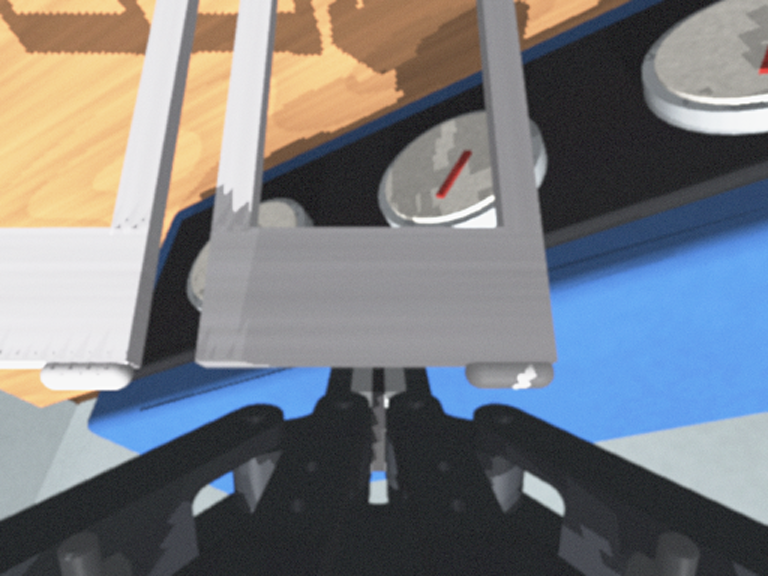

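```bash
python3 -m handwheel '[{"dx":0.3,"dy":0,"dz":-0.23,"ax":0,"ay":0,"az":0},{"dx":0.3,"dy":0,"dz":-0.23,"ax":0,"ay":0,"az":0},{"dx":0.3,"dy":0,"dz":-0.23,"ax":0,"ay":0,"az":0},{"dx":0.3,"dy":0,"dz":-0.23,"ax":0,"ay":0,"az":0},{"dx":0.3,"dy":0,"dz":-0.23,"ax":0,"ay":0,"az":0},{"dx":0.3,"dy":0,"dz":-0.23,"ax":0,"ay":0,"az":0}]'
python3 -m handwheel '[{"dx":0.3,"dy":0,"dz":-0.23,"ax":0,"ay":0,"az":0},{"dx":0.3,"dy":0,"dz":-0.23,"ax":0,"ay":0,"az":0},{"dx":0.3,"dy":0,"dz":-0.23,"ax":0,"ay":0,"az":0},{"dx":0.3,"dy":0,"dz":-0.23,"ax":0,"ay":0,"az":0},{"dx":0.3,"dy":0,"dz":-0.23,"ax":0,"ay":0,"az":0},{"dx":0.3,"dy":0,"dz":-0.23,"ax":0,"ay":0,"az":0},{"dx":0,"dy":0,"dz":0,"ax":0,"ay":0,"az":0},{"dx":0,"dy":0,"dz":0,"ax":0,"ay":0,"az":0}]'
python3 - <<'E'
from h import *
o=st();print(tilt(),rl(o['eef_pos']));shot('wrist','w24.png');shot('side','s24.png')
E
```

```text
clock: 42.0
eef_pos: [0.6896, -0.1593, 0.2636]
tool_rot: [0.223, 0.929, -0.069, 0.288]
ft_force: [0.4, -0.0, 0.3]
grip_width: -0.0001
clock: 42.8
eef_pos: [0.64, -0.134, 0.2655]
tool_rot: [0.223, 0.929, -0.069, 0.288]
ft_force: [-0.4, 0.0, -0.0]
grip_width: -0.0002
t 42.8 p [ 0.64   -0.134   0.2655] q [ 0.2229  0.9289 -0.069   0.2877] F [-0.4  0.  -0. ] w -0.0002 j [-0.122  0.164 -0.227  0.607 -0.194  0.291]
[ 0.50368138 -0.25637942] [0.02871892 0.10549475]
```

View pics/w24.png

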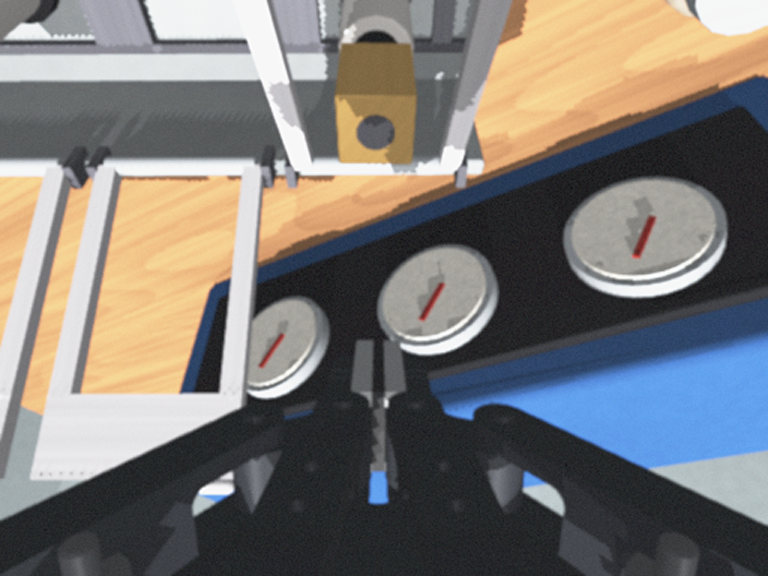

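View pics/s24.png

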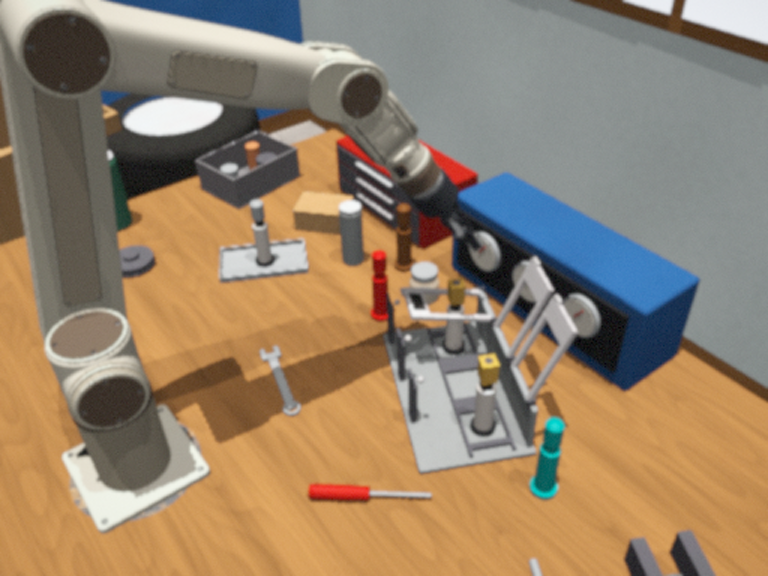

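Run:
```python
from h import *
o=bot.get_obs();R=Rot.from_quat(o['tool_rot']).as_matrix()
A=np.array([*rw(.029,.105),.2655]);
P=[A,np.array([*rw(.029,.105),.33]),np.array([*rw(.146,0),.33]),np.array([*rw(.141,0),.257]),np.array([*rw(.03,0),.265]),np.array([*rw(.03,0),.33]),np.array([*rw(.146,-.105),.33]),np.array([*rw(.141,-.105),.257]),np.array([*rw(.03,-.105),.265])]
for a,b in zip(P,P[1:]): print(np.round(R.T@(b-a)/.025,2))
```

```text
[-1.46  0.   -2.13]
[-3.86 -4.2   2.64]
[ 1.81 -0.    2.3 ]
[ 3.48 -0.   -2.77]
[-1.47  0.   -2.15]
[-3.83 -4.2   2.62]
[ 1.81 -0.    2.3 ]
[ 3.48 -0.   -2.77]
```

```bash
python3 -m handwheel '[{"dx":-0.49,"dy":0,"dz":-0.71,"ax":0,"ay":0,"az":0},{"dx":-0.49,"dy":0,"dz":-0.71,"ax":0,"ay":0,"az":0},{"dx":-0.49,"dy":0,"dz":-0.71,"ax":0,"ay":0,"az":0},{"dx":-0.55,"dy":-0.6,"dz":0.38,"ax":0,"ay":0,"az":0},{"dx":-0.55,"dy":-0.6,"dz":0.38,"ax":0,"ay":0,"az":0},{"dx":-0.55,"dy":-0.6,"dz":0.38,"ax":0,"ay":0,"az":0},{"dx":-0.55,"dy":-0.6,"dz":0.38,"ax":0,"ay":0,"az":0},{"dx":-0.55,"dy":-0.6,"dz":0.38,"ax":0,"ay":0,"az":0},{"dx":-0.55,"dy":-0.6,"dz":0.38,"ax":0,"ay":0,"az":0},{"dx":-0.55,"dy":-0.6,"dz":0.38,"ax":0,"ay":0,"az":0},{"dx":0,"dy":0,"dz":0,"ax":0,"ay":0,"az":0},{"dx":0,"dy":0,"dz":0,"ax":0,"ay":0,"az":0}]'
python3 - <<'E'
from h import *
o=st();print(tilt(),rl(o['eef_pos']));shot('wrist','w25.png');plan(*rw(.141,0),.257)
E
```

```text
clock: 44.1
eef_pos: [0.6966, -0.2815, 0.3285]
tool_rot: [0.224, 0.929, -0.069, 0.287]
ft_force: [0.0, 0.5, -0.1]
grip_width: -0.0
t 44.1 p [ 0.6966 -0.2815  0.3285] q [ 0.2235  0.929  -0.0689  0.2868] F [ 0.   0.5 -0.1] w -0.0 j [-0.36   0.306  0.122  0.791 -0.063  0.093]
[ 0.50198309 -0.25629342] [ 0.14615687 -0.00020841]
shift units first (no turn) [ 1.78 -0.02  2.26] az 0 cur yaw 1.099 tilt [ 0.502 -0.256]
```

View pics/w25.png

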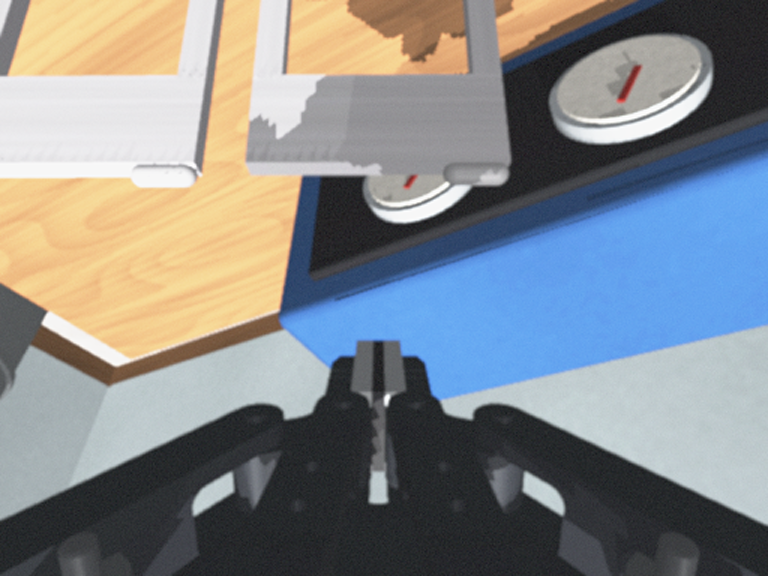

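Same picture as before gate L (pad centred at col 379, row 120). Down behind it and pull.

```bash
python3 -m handwheel '[{"dx":0.44,"dy":0,"dz":0.57,"ax":0,"ay":0,"az":0},{"dx":0.44,"dy":0,"dz":0.57,"ax":0,"ay":0,"az":0},{"dx":0.44,"dy":0,"dz":0.57,"ax":0,"ay":0,"az":0},{"dx":0.44,"dy":0,"dz":0.57,"ax":0,"ay":0,"az":0},{"dx":0,"dy":0,"dz":0,"ax":0,"ay":0,"az":0}]'
python3 -m handwheel '[{"dx":0.3,"dy":0,"dz":-0.23,"ax":0,"ay":0,"az":0},{"dx":0.3,"dy":0,"dz":-0.23,"ax":0,"ay":0,"az":0},{"dx":0.3,"dy":0,"dz":-0.23,"ax":0,"ay":0,"az":0},{"dx":0.3,"dy":0,"dz":-0.23,"ax":0,"ay":0,"az":0},{"dx":0.3,"dy":0,"dz":-0.23,"ax":0,"ay":0,"az":0},{"dx":0.3,"dy":0,"dz":-0.23,"ax":0,"ay":0,"az":0},{"dx":0.3,"dy":0,"dz":-0.23,"ax":0,"ay":0,"az":0},{"dx":0.3,"dy":0,"dz":-0.23,"ax":0,"ay":0,"az":0},{"dx":0.3,"dy":0,"dz":-0.23,"ax":0,"ay":0,"az":0},{"dx":0.3,"dy":0,"dz":-0.23,"ax":0,"ay":0,"az":0},{"dx":0.3,"dy":0,"dz":-0.23,"ax":0,"ay":0,"az":0},{"dx":0.2,"dy":0,"dz":-0.23,"ax":0,"ay":0,"az":0}]'
python3 -m handwheel '[{"dx":-0.49,"dy":0,"dz":-0.71,"ax":0,"ay":0,"az":0},{"dx":-0.49,"dy":0,"dz":-0.71,"ax":0,"ay":0,"az":0},{"dx":-0.49,"dy":0,"dz":-0.71,"ax":0,"ay":0,"az":0},{"dx":-0.55,"dy":-0.6,"dz":0.38,"ax":0,"ay":0,"az":0},{"dx":-0.55,"dy":-0.6,"dz":0.38,"ax":0,"ay":0,"az":0},{"dx":-0.55,"dy":-0.6,"dz":0.38,"ax":0,"ay":0,"az":0},{"dx":-0.55,"dy":-0.6,"dz":0.38,"ax":0,"ay":0,"az":0},{"dx":-0.55,"dy":-0.6,"dz":0.38,"ax":0,"ay":0,"az":0},{"dx":-0.55,"dy":-0.6,"dz":0.38,"ax":0,"ay":0,"az":0},{"dx":-0.55,"dy":-0.6,"dz":0.38,"ax":0,"ay":0,"az":0},{"dx":0,"dy":0,"dz":0,"ax":0,"ay":0,"az":0},{"dx":0,"dy":0,"dz":0,"ax":0,"ay":0,"az":0}]'
python3 - <<'E'
from h import *
o=st();print(tilt(),rl(o['eef_pos']));shot('wrist','w26.png');shot('side','s26.png');plan(*rw(.141,-.105),.257)
E
```

```text
clock: 44.65
eef_pos: [0.6918, -0.2774, 0.2544]
tool_rot: [0.222, 0.93, -0.068, 0.285]
ft_force: [0.0, -1.3, 0.4]
grip_width: 0.0001
clock: 45.85
eef_pos: [0.593, -0.2281, 0.2646]
tool_rot: [0.223, 0.929, -0.069, 0.287]
ft_force: [1.1, -0.2, 0.1]
grip_width: -0.0003
clock: 47.05
eef_pos: [0.6504, -0.3754, 0.3286]
tool_rot: [0.223, 0.929, -0.069, 0.287]
ft_force: [0.7, 0.7, -0.5]
grip_width: 0.0002
t 47.05 p [ 0.6504 -0.3754  0.3286] q [ 0.2233  0.929  -0.0688  0.2868] F [ 0.7  0.7 -0.5] w 0.0002 j [-0.538  0.304  0.119  0.788  0.037 -0.054]
[ 0.50224813 -0.25591115] [ 0.14754603 -0.10484187]
shift units first (no turn) [ 1.83 -0.04  2.24] az 0 cur yaw 1.1 tilt [ 0.503 -0.256]
```

View pics/w26.png

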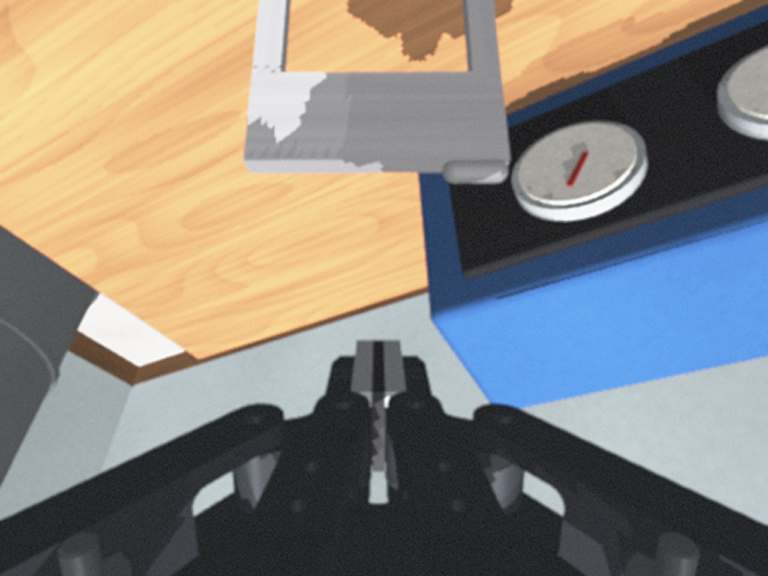

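View pics/s26.png

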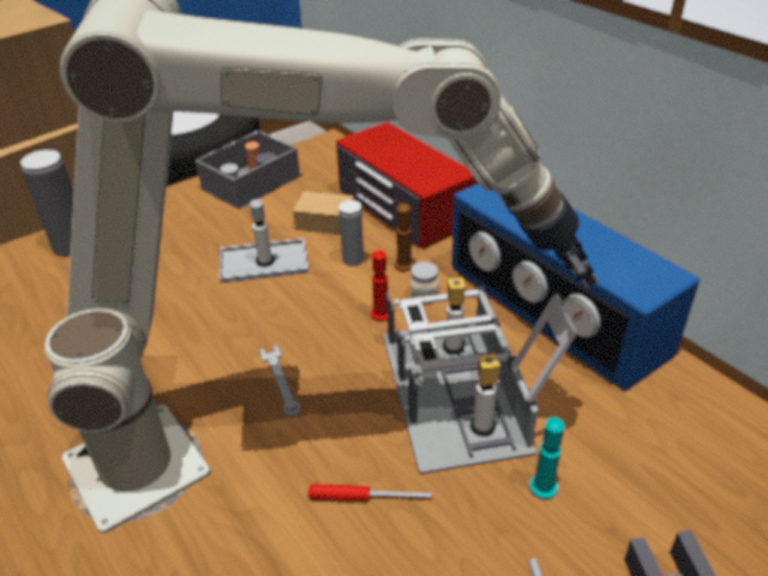

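Gate M is over. Now gate R.

```bash
python3 -m handwheel '[{"dx":0.45,"dy":-0.01,"dz":0.56,"ax":0,"ay":0,"az":0},{"dx":0.45,"dy":-0.01,"dz":0.56,"ax":0,"ay":0,"az":0},{"dx":0.45,"dy":-0.01,"dz":0.56,"ax":0,"ay":0,"az":0},{"dx":0.45,"dy":-0.01,"dz":0.56,"ax":0,"ay":0,"az":0},{"dx":0,"dy":0,"dz":0,"ax":0,"ay":0,"az":0}]'
python3 -m handwheel '[{"dx":0.3,"dy":0,"dz":-0.23,"ax":0,"ay":0,"az":0},{"dx":0.3,"dy":0,"dz":-0.23,"ax":0,"ay":0,"az":0},{"dx":0.3,"dy":0,"dz":-0.23,"ax":0,"ay":0,"az":0},{"dx":0.3,"dy":0,"dz":-0.23,"ax":0,"ay":0,"az":0},{"dx":0.3,"dy":0,"dz":-0.23,"ax":0,"ay":0,"az":0},{"dx":0.3,"dy":0,"dz":-0.23,"ax":0,"ay":0,"az":0},{"dx":0.3,"dy":0,"dz":-0.23,"ax":0,"ay":0,"az":0},{"dx":0.3,"dy":0,"dz":-0.23,"ax":0,"ay":0,"az":0},{"dx":0.3,"dy":0,"dz":-0.23,"ax":0,"ay":0,"az":0},{"dx":0.3,"dy":0,"dz":-0.23,"ax":0,"ay":0,"az":0},{"dx":0.3,"dy":0,"dz":-0.23,"ax":0,"ay":0,"az":0},{"dx":0.2,"dy":0,"dz":-0.23,"ax":0,"ay":0,"az":0}]'
python3 -m handwheel '[{"dx":-0.49,"dy":0,"dz":-0.71,"ax":0,"ay":0,"az":0},{"dx":-0.1,"dy":0,"dz":-0.71,"ax":0,"ay":0,"az":0},{"dx":0,"dy":0,"dz":0,"ax":0,"ay":0.8,"az":0},{"dx":0,"dy":0,"dz":0,"ax":0,"ay":0.8,"az":0},{"dx":0,"dy":0,"dz":0,"ax":0,"ay":0.8,"az":0},{"dx":0,"dy":0,"dz":0,"ax":0,"ay":0.8,"az":0},{"dx":0,"dy":0,"dz":0,"ax":0,"ay":0.8,"az":0},{"dx":0,"dy":0,"dz":0,"ax":0,"ay":0,"az":0},{"dx":0,"dy":0,"dz":0,"ax":0,"ay":0,"az":0}]'
python3 - <<'E'
from h import *
o=st();print(tilt(),rl(o['eef_pos']));shot('wrist','w27.png');shot('side','s27.png');plan(*rw(-.081,-.105),.2,1.1)
E
```

```text
clock: 47.65
eef_pos: [0.6441, -0.3719, 0.2546]
tool_rot: [0.223, 0.93, -0.068, 0.285]
ft_force: [0.0, -0.0, 0.0]
grip_width: -0.0001
clock: 48.85
eef_pos: [0.5453, -0.3228, 0.2647]
tool_rot: [0.223, 0.929, -0.069, 0.287]
ft_force: [-0.9, -0.5, 0.5]
grip_width: 0.0002
clock: 49.75
eef_pos: [0.54, -0.32, 0.3008]
tool_rot: [0.233, 0.972, 0.0, -0.0]
ft_force: [-0.3, -0.2, 1.0]
grip_width: -0.0002
t 49.75 p [ 0.54   -0.32    0.3008] q [ 2.334e-01  9.724e-01  1.000e-04 -2.000e-04] F [-0.3 -0.2  1. ] w -0.0002 j [-0.535  0.5    0.513  1.584  0.    -0.064]
[-0.00029583  0.00033404] [ 0.0240765  -0.10562168]
shift units first (no turn) [4.16 0.02 4.13] az -0.0 cur yaw 1.099 tilt [ 0.002 -0.001]
```

View pics/w27.png

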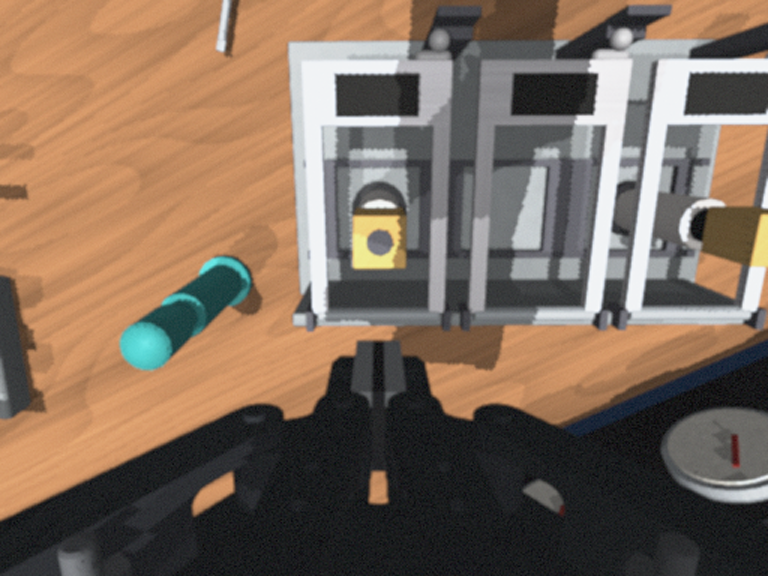

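View pics/s27.png

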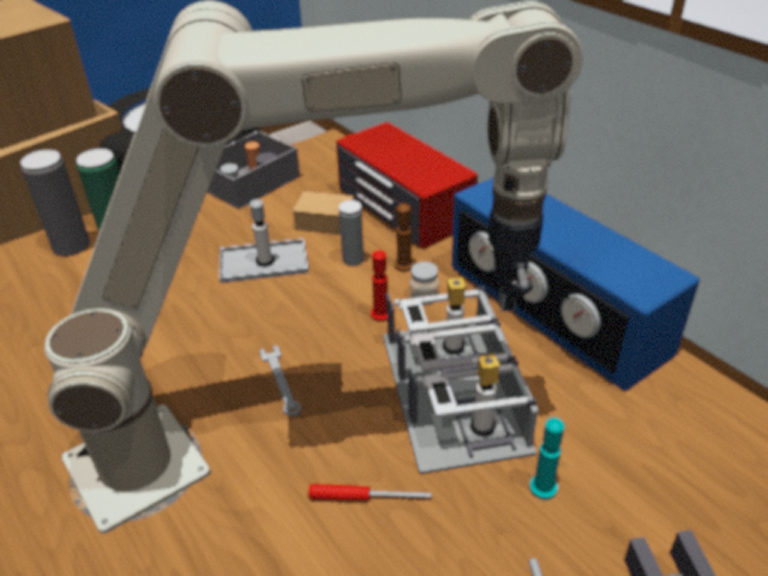

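```bash
python3 -m handwheel '[{"dx":0.84,"dy":0,"dz":0,"ax":0,"ay":0,"az":0},{"dx":0.84,"dy":0,"dz":0,"ax":0,"ay":0,"az":0},{"dx":0.84,"dy":0,"dz":0,"ax":0,"ay":0,"az":0},{"dx":0.84,"dy":0,"dz":0,"ax":0,"ay":0,"az":0},{"dx":0.8,"dy":0,"dz":0,"ax":0,"ay":0,"az":0},{"dx":0,"dy":0,"dz":1,"ax":0,"ay":0,"az":0},{"dx":0,"dy":0,"dz":1,"ax":0,"ay":0,"az":0},{"dx":0,"dy":0,"dz":1,"ax":0,"ay":0,"az":0},{"dx":0,"dy":0,"dz":1,"ax":0,"ay":0,"az":0},{"dx":0,"dy":0,"dz":1,"ax":0,"ay":0,"az":0},{"dx":0,"dy":0,"dz":0.5,"ax":0,"ay":0,"az":0},{"dx":0,"dy":0,"dz":0,"ax":0,"ay":0,"az":0}]'
python3 - <<'E'
from h import *
o=st();print(tilt(),rl(o['eef_pos']));shot('wrist','w28.png')
E
```

```text
clock: 51.05
eef_pos: [0.4444, -0.2712, 0.1652]
tool_rot: [0.234, 0.972, 0.0, -0.0]
ft_force: [-0.7, 0.8, 0.3]
grip_width: -0.0
t 51.05 p [ 0.4444 -0.2712  0.1652] q [ 0.2336  0.9723  0.     -0.    ] F [-0.7  0.8  0.3] w -0.0 j [-0.548  0.333 -0.096  1.141  0.    -0.077]
[-1.18312092e-05  5.25043245e-05] [-0.08331505 -0.10551173]
```

View pics/w28.png

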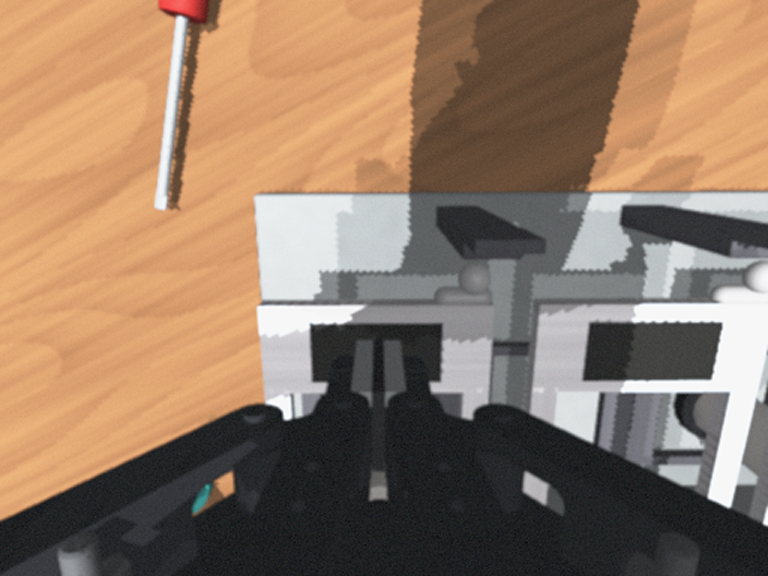

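```bash
python3 -m handwheel '[{"dx":0,"dy":0,"dz":0.2,"ax":0,"ay":0,"az":0},{"dx":0,"dy":0,"dz":0.2,"ax":0,"ay":0,"az":0},{"dx":0,"dy":0,"dz":0.2,"ax":0,"ay":0,"az":0},{"dx":0,"dy":0,"dz":0.15,"ax":0,"ay":0,"az":0},{"dx":0,"dy":0,"dz":0.1,"ax":0,"ay":0,"az":0},{"dx":0,"dy":0,"dz":0,"ax":0,"ay":0,"az":0}]'
python3 -m handwheel '[{"dx":0,"dy":0,"dz":0.1,"ax":0,"ay":0,"az":0},{"dx":0,"dy":0,"dz":0.1,"ax":0,"ay":0,"az":0},{"dx":0,"dy":0,"dz":0,"ax":0,"ay":0,"az":0}]'
python3 -m handwheel '[{"dx":0,"dy":0,"dz":0.1,"ax":0,"ay":0,"az":0},{"dx":0,"dy":0,"dz":0.1,"ax":0,"ay":0,"az":0},{"dx":0,"dy":0,"dz":0,"ax":0,"ay":0,"az":0}]'
```

```text
clock: 51.7
eef_pos: [0.4464, -0.2724, 0.1434]
tool_rot: [0.233, 0.972, 0.0, -0.001]
ft_force: [-0.5, 0.5, -0.3]
grip_width: -0.0003
clock: 52.0
eef_pos: [0.4465, -0.2724, 0.1386]
tool_rot: [0.233, 0.972, 0.0, -0.0]
ft_force: [0.8, 0.4, -0.4]
grip_width: -0.0004
clock: 52.3
eef_pos: [0.4464, -0.2723, 0.1335]
tool_rot: [0.233, 0.972, 0.0, -0.0]
ft_force: [-0.2, 0.1, 0.7]
grip_width: -0.0001
```

```bash
python3 -m handwheel '[{"dx":0,"dy":0,"dz":0.1,"ax":0,"ay":0,"az":0},{"dx":0,"dy":0,"dz":0.05,"ax":0,"ay":0,"az":0},{"dx":0,"dy":0,"dz":0,"ax":0,"ay":0,"az":0}]'
python3 - <<'E'
from h import *
o=st();shot('wrist','w29.png');p=shot('side');cv2.imwrite('pics/s29c.png',cv2.resize(p['img'][170:330,240:400][:,:,::-1],None,fx=4,fy=3.7,interpolation=cv2.INTER_CUBIC))
E
```

```text
clock: 52.6
eef_pos: [0.4467, -0.2725, 0.1327]
tool_rot: [0.233, 0.972, -0.0, 0.001]
ft_force: [-4.1, 2.8, 15.8]
grip_width: -0.0003
t 52.6 p [ 0.4467 -0.2725  0.1327] q [ 2.335e-01  9.724e-01 -3.000e-04  8.000e-04] F [-4.1  2.8 15.8] w -0.0003 j [-0.548  0.366 -0.14   1.063 -0.    -0.076]
```

View pics/w29.png

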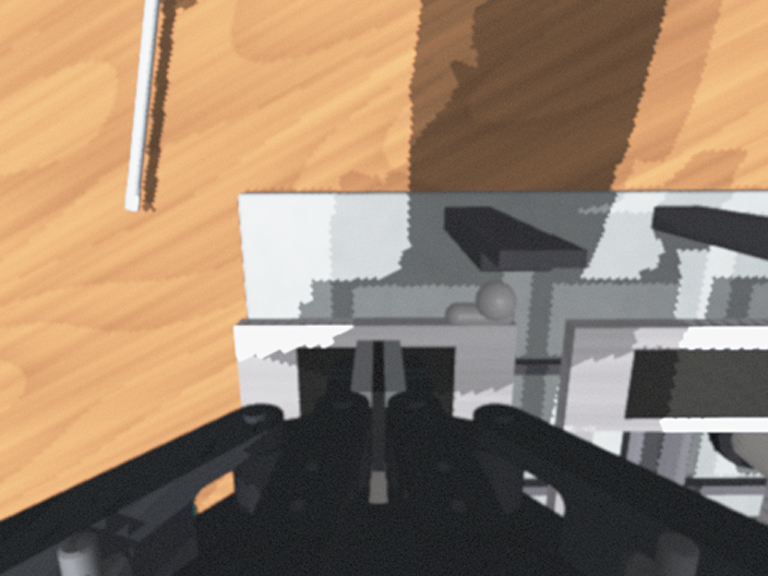

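View pics/s29c.png

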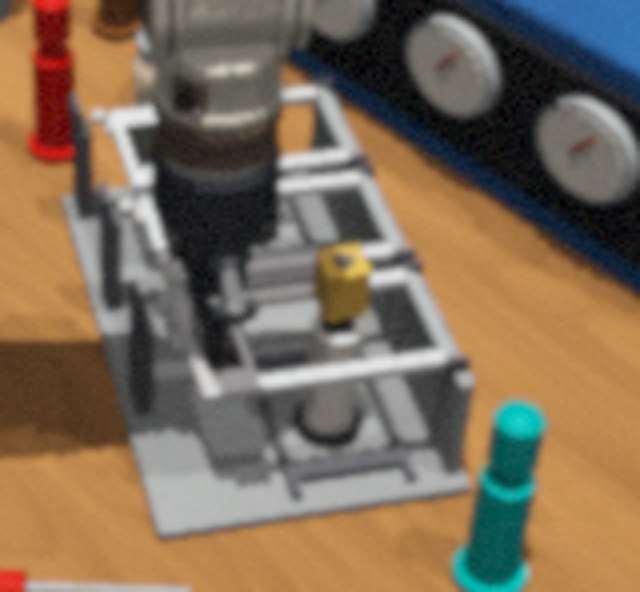

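```bash
python3 -m handwheel '[{"dx":0,"dy":0,"dz":0.08,"ax":0,"ay":0,"az":0},{"dx":0,"dy":0,"dz":0,"ax":0,"ay":0,"az":0}]'
python3 -m handwheel '[{"dx":0,"dy":0,"dz":-0.5,"ax":0,"ay":0,"az":0},{"dx":0,"dy":0,"dz":-1,"ax":0,"ay":0,"az":0},{"dx":0,"dy":0,"dz":-1,"ax":0,"ay":0,"az":0},{"dx":0,"dy":0,"dz":-1,"ax":0,"ay":0,"az":0},{"dx":0,"dy":0,"dz":-0.5,"ax":0,"ay":0,"az":0},{"dx":0.8,"dy":0,"dz":0,"ax":0,"ay":0,"az":0},{"dx":0.8,"dy":0,"dz":0,"ax":0,"ay":0,"az":0},{"dx":0,"dy":0,"dz":0,"ax":0,"ay":0,"az":0}]'
python3 - <<'E'
from h import *
o=st();print(rl(o['eef_pos']));p=shot('wrist','w30.png');np.save('w30.npy',p,allow_pickle=True)
E
```

```text
clock: 52.9
eef_pos: [0.4467, -0.2725, 0.1325]
tool_rot: [0.233, 0.972, -0.0, 0.001]
ft_force: [-8.1, 4.5, 24.2]
grip_width: -0.0
clock: 53.7
eef_pos: [0.4093, -0.2534, 0.2285]
tool_rot: [0.234, 0.972, 0.0, -0.001]
ft_force: [0.7, 0.1, -0.3]
grip_width: -0.0004
t 53.7 p [ 0.4093 -0.2534  0.2285] q [ 2.336e-01  9.723e-01  2.000e-04 -6.000e-04] F [ 0.7  0.1 -0.3] w -0.0004 j [-0.554  0.216 -0.085  1.271 -0.    -0.083]
[-0.12266762 -0.10556284]
```

View pics/w30.png

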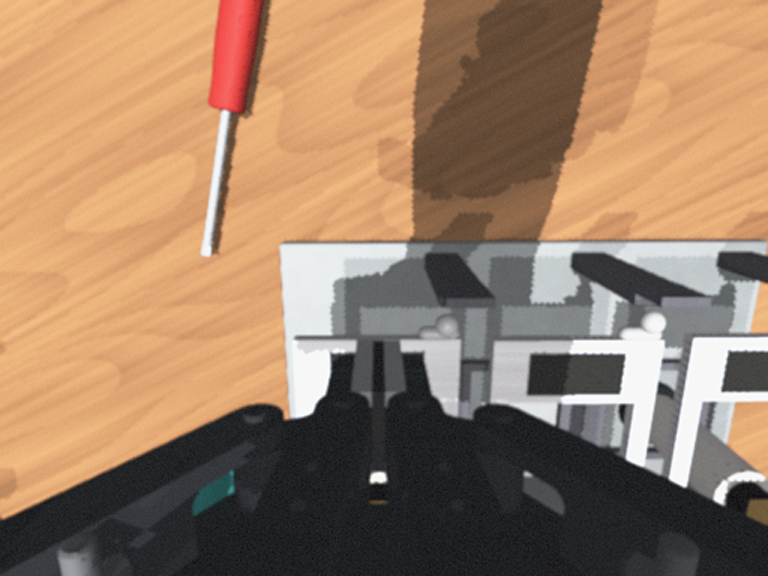

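```bash
python3 -m handwheel '[{"dx":0,"dy":0.84,"dz":0,"ax":0,"ay":0,"az":0},{"dx":0,"dy":0.84,"dz":0,"ax":0,"ay":0,"az":0},{"dx":0,"dy":0.84,"dz":0,"ax":0,"ay":0,"az":0},{"dx":0,"dy":0.84,"dz":0,"ax":0,"ay":0,"az":0},{"dx":0,"dy":0.84,"dz":0,"ax":0,"ay":0,"az":0},{"dx":-0.8,"dy":0,"dz":0,"ax":0,"ay":0,"az":0},{"dx":-0.8,"dy":0,"dz":0,"ax":0,"ay":0,"az":0},{"dx":0,"dy":0,"dz":0.8,"ax":0,"ay":0,"az":0},{"dx":0,"dy":0,"dz":0.8,"ax":0,"ay":0,"az":0},{"dx":0,"dy":0,"dz":0.8,"ax":0,"ay":0,"az":0},{"dx":0,"dy":0,"dz":0,"ax":0,"ay":0,"az":0}]'
python3 - <<'E'
from h import *
o=st();print(rl(o['eef_pos']));p=shot('wrist','w31.png')
E
python3 -m handwheel '[{"dx":0,"dy":0,"dz":0.3,"ax":0,"ay":0,"az":0},{"dx":0,"dy":0,"dz":0.3,"ax":0,"ay":0,"az":0},{"dx":0,"dy":0,"dz":0,"ax":0,"ay":0,"az":0}]'
```

```text
clock: 54.85
eef_pos: [0.4932, -0.1784, 0.1651]
tool_rot: [0.233, 0.972, 0.0, -0.003]
ft_force: [-0.7, 0.6, -0.9]
grip_width: 0.0001
t 54.85 p [ 0.4932 -0.1784  0.1651] q [ 2.334e-01  9.724e-01  3.000e-04 -2.800e-03] F [-0.7  0.6 -0.9] w 0.0001 j [-0.347  0.345 -0.08   1.152  0.     0.124]
[-0.08187078 -0.0006692 ]
clock: 55.2
eef_pos: [0.4941, -0.1789, 0.1527]
tool_rot: [0.233, 0.972, 0.0, -0.0]
ft_force: [0.3, 0.1, 0.6]
grip_width: -0.0001
```

View pics/w31.png

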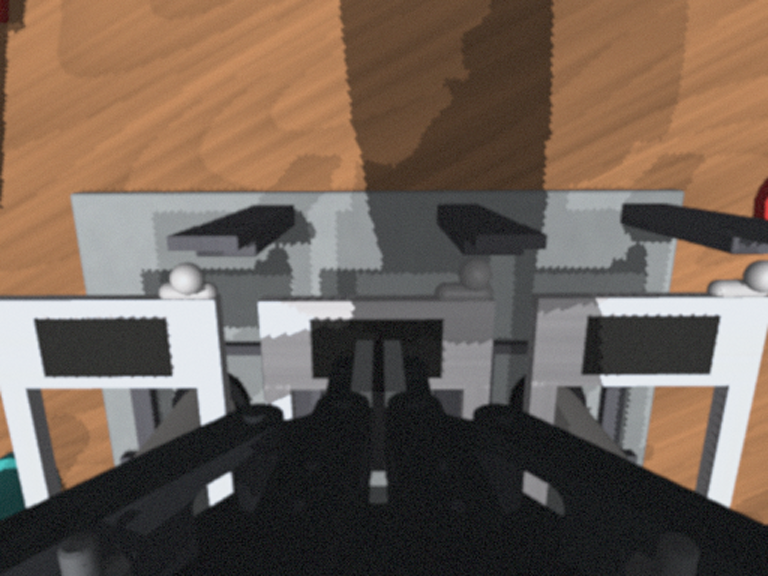

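Run:
```python
from h import *
p=bot.camera('wrist');cv2.imwrite('pics/w32.png',cv2.resize(p['img'][:,:,::-1],None,fx=1.5,fy=1.5,interpolation=cv2.INTER_CUBIC))
print(st()['eef_pos'])
for nm,k in (('R',-.105),('M',0),('L',.105)):
  for th in (0,.1):
    for s in (-.044,.044):
        x=.06-.158*np.cos(th)-.004*-np.sin(th)*-1; z=.11+.158*np.sin(th)+.004*np.cos(th)
        P=rw(x,k+s);print(nm,th,s,np.round(proj(p,(*P,z))*1.5,0))
```

```text
t 55.25 p [ 0.4942 -0.1789  0.1531] q [ 2.335e-01  9.724e-01  0.000e+00 -1.000e-04] F [1.  0.1 0.8] w -0.0002 j [-0.347  0.353 -0.101  1.117  0.     0.124]
[ 0.49422955 -0.17890097  0.15312886]
R 0 -0.044 [-47. 301.]
R 0 0.044 [205. 301.]
R 0.1 -0.044 [-88. 317.]
R 0.1 0.044 [188. 317.]
M 0 -0.044 [254. 301.]
M 0 0.044 [506. 301.]
M 0.1 -0.044 [242. 317.]
M 0.1 0.044 [519. 317.]
L 0 -0.044 [555. 301.]
L 0 0.044 [807. 301.]
L 0.1 -0.044 [572. 317.]
L 0.1 0.044 [850. 316.]
```

View pics/w32.png

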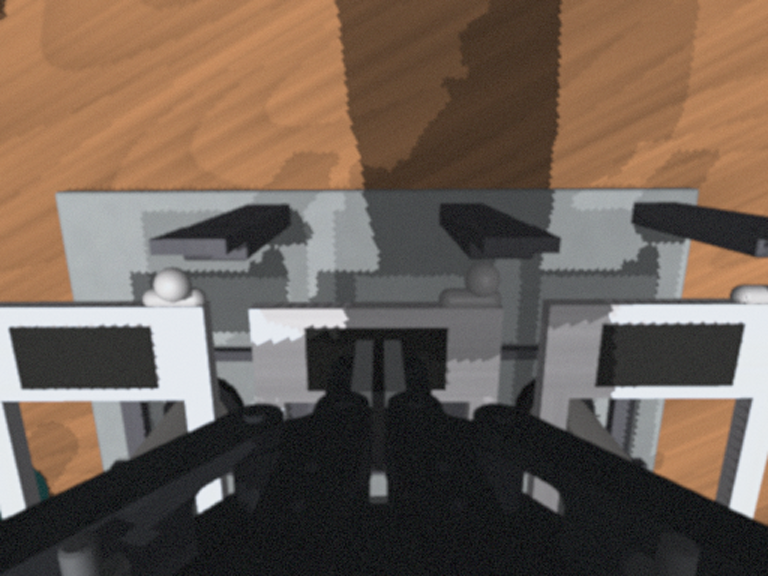

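```bash
python3 -m handwheel '[{"dx":0,"dy":0,"dz":0.2,"ax":0,"ay":0,"az":0},{"dx":0,"dy":0,"dz":0.2,"ax":0,"ay":0,"az":0},{"dx":0,"dy":0,"dz":0.1,"ax":0,"ay":0,"az":0},{"dx":0,"dy":0,"dz":0,"ax":0,"ay":0,"az":0}]'
python3 -m handwheel '[{"dx":0,"dy":0,"dz":0.1,"ax":0,"ay":0,"az":0},{"dx":0,"dy":0,"dz":0.1,"ax":0,"ay":0,"az":0},{"dx":0,"dy":0,"dz":0,"ax":0,"ay":0,"az":0}]'
python3 - <<'E'
from h import *
p=np.load('w30.npy',allow_pickle=True).item()
for nm,k in (('R',-.105),('M',0),('L',.105)):
  for th in (0,.1):
    for s in (-.044,.044):
        x=.06-.158*np.cos(th); z=.11+.158*np.sin(th)+.004*np.cos(th)
        P=rw(x,k+s);print(nm,th,s,np.round(proj(p,(*P,z))*1.5,0))
E
```

```text
clock: 55.65
eef_pos: [0.4939, -0.1788, 0.1402]
tool_rot: [0.233, 0.972, 0.0, -0.001]
ft_force: [0.4, -0.3, -0.5]
grip_width: 0.0004
clock: 55.95
eef_pos: [0.4941, -0.1789, 0.1354]
tool_rot: [0.233, 0.972, 0.0, -0.0]
ft_force: [0.0, 0.2, 0.2]
grip_width: 0.0003
R 0 -0.044 [295. 336.]
R 0 0.044 [464. 336.]
R 0.1 -0.044 [290. 349.]
R 0.1 0.044 [469. 349.]
M 0 -0.044 [496. 336.]
M 0 0.044 [665. 336.]
M 0.1 -0.044 [504. 349.]
M 0.1 0.044 [683. 349.]
L 0 -0.044 [697. 335.]
L 0 0.044 [866. 335.]
L 0.1 -0.044 [718. 348.]
L 0.1 0.044 [897. 348.]
```

```bash
python3 -m handwheel '[{"dx":0,"dy":0,"dz":0.1,"ax":0,"ay":0,"az":0},{"dx":0,"dy":0,"dz":0.05,"ax":0,"ay":0,"az":0},{"dx":0,"dy":0,"dz":0,"ax":0,"ay":0,"az":0}]'
python3 -m handwheel '[{"dx":0,"dy":0,"dz":0.1,"ax":0,"ay":0,"az":0},{"dx":0,"dy":0,"dz":0,"ax":0,"ay":0,"az":0}]'
```

```text
clock: 56.25
eef_pos: [0.4946, -0.179, 0.133]
tool_rot: [0.233, 0.972, -0.0, 0.001]
ft_force: [-1.7, 0.4, 5.5]
grip_width: 0.0003
clock: 56.45
eef_pos: [0.4946, -0.179, 0.1327]
tool_rot: [0.233, 0.972, -0.0, 0.001]
ft_force: [-6.0, 1.3, 18.8]
grip_width: 0.0004
```

```bash
python3 -m handwheel '[{"dx":0,"dy":0,"dz":-0.6,"ax":0,"ay":0,"az":0},{"dx":0,"dy":0,"dz":-1,"ax":0,"ay":0,"az":0},{"dx":0,"dy":0,"dz":-1,"ax":0,"ay":0,"az":0},{"dx":0.1,"dy":0.84,"dz":0,"ax":0,"ay":0,"az":0},{"dx":0.1,"dy":0.84,"dz":0,"ax":0,"ay":0,"az":0},{"dx":0,"dy":0.84,"dz":0,"ax":0,"ay":0,"az":0},{"dx":0,"dy":0.84,"dz":0,"ax":0,"ay":0,"az":0},{"dx":0,"dy":0.84,"dz":0,"ax":0,"ay":0,"az":0},{"dx":0,"dy":0,"dz":0.8,"ax":0,"ay":0,"az":0},{"dx":0,"dy":0,"dz":0.6,"ax":0,"ay":0,"az":0},{"dx":0,"dy":0,"dz":0,"ax":0,"ay":0,"az":0}]'
python3 - <<'E'
from h import *
o=st();print(rl(o['eef_pos']));p=shot('wrist','w33.png')
E
```

```text
clock: 57.55
eef_pos: [0.5359, -0.0826, 0.1572]
tool_rot: [0.233, 0.972, -0.0, -0.002]
ft_force: [-0.7, 0.1, -1.3]
grip_width: 0.0001
t 57.55 p [ 0.5359 -0.0826  0.1572] q [ 2.332e-01  9.724e-01 -2.000e-04 -2.400e-03] F [-0.7  0.1 -1.3] w 0.0001 j [-0.153  0.384 -0.044  1.148 -0.     0.318]
[-0.08735809  0.10413157]
```

View pics/w33.png

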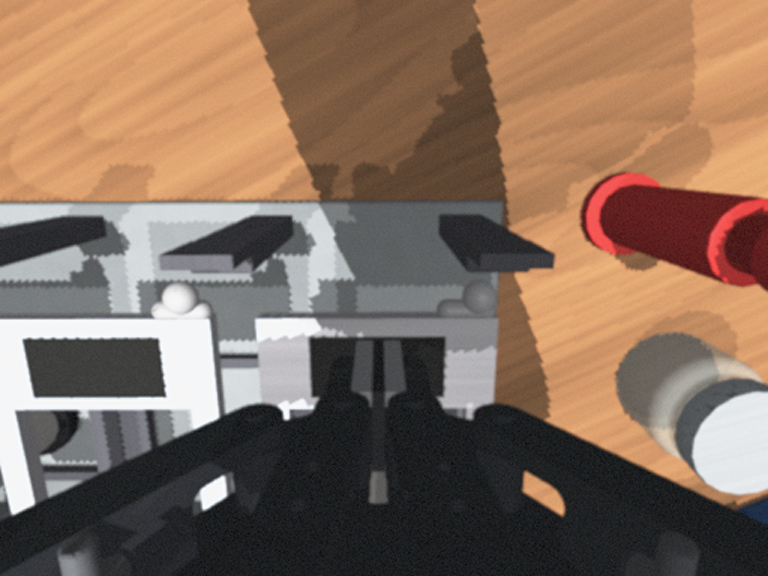

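```bash
python3 -m handwheel '[{"dx":-0.1,"dy":0,"dz":0.3,"ax":0,"ay":0,"az":0},{"dx":0,"dy":0,"dz":0.3,"ax":0,"ay":0,"az":0},{"dx":0,"dy":0,"dz":0.2,"ax":0,"ay":0,"az":0},{"dx":0,"dy":0,"dz":0,"ax":0,"ay":0,"az":0}]'
python3 -m handwheel '[{"dx":0,"dy":0,"dz":0.1,"ax":0,"ay":0,"az":0},{"dx":0,"dy":0,"dz":0.05,"ax":0,"ay":0,"az":0},{"dx":0,"dy":0,"dz":0,"ax":0,"ay":0,"az":0}]'
python3 -m handwheel '[{"dx":0,"dy":0,"dz":0.08,"ax":0,"ay":0,"az":0},{"dx":0,"dy":0,"dz":0,"ax":0,"ay":0,"az":0}]'
```

```text
clock: 58.0
eef_pos: [0.5391, -0.0843, 0.1386]
tool_rot: [0.234, 0.972, -0.0, -0.001]
ft_force: [-0.5, -0.1, 0.3]
grip_width: 0.0003
clock: 58.3
eef_pos: [0.5398, -0.0842, 0.1357]
tool_rot: [0.233, 0.972, 0.0, -0.0]
ft_force: [0.1, -0.2, -0.8]
grip_width: -0.0
clock: 58.5
eef_pos: [0.5397, -0.0842, 0.1336]
tool_rot: [0.233, 0.972, -0.0, -0.0]
ft_force: [-0.2, -0.7, 0.1]
grip_width: 0.0002
```

```bash
python3 -m handwheel '[{"dx":0,"dy":0,"dz":0.1,"ax":0,"ay":0,"az":0},{"dx":0,"dy":0,"dz":0.08,"ax":0,"ay":0,"az":0},{"dx":0,"dy":0,"dz":0,"ax":0,"ay":0,"az":0}]'
python3 -m handwheel '[{"dx":0,"dy":0,"dz":0.04,"ax":0,"ay":0,"az":0},{"dx":0,"dy":0,"dz":0,"ax":0,"ay":0,"az":0}]'
```

```text
clock: 58.8
eef_pos: [0.54, -0.0842, 0.1327]
tool_rot: [0.233, 0.972, 0.0, 0.001]
ft_force: [-6.1, 0.8, 18.4]
grip_width: 0.0
clock: 59.0
eef_pos: [0.54, -0.0842, 0.1326]
tool_rot: [0.233, 0.972, 0.0, 0.002]
ft_force: [-8.0, 1.5, 21.9]
grip_width: 0.0003
```

```bash
python3 -m handwheel '[{"dx":0,"dy":0,"dz":-0.6,"ax":0,"ay":0,"az":0},{"dx":0,"dy":0,"dz":-1,"ax":0,"ay":0,"az":0},{"dx":0,"dy":0,"dz":-1,"ax":0,"ay":0,"az":0},{"dx":0,"dy":0,"dz":-1,"ax":0,"ay":0,"az":0},{"dx":0,"dy":0,"dz":-1,"ax":0,"ay":0,"az":0},{"dx":0,"dy":0,"dz":-1,"ax":0,"ay":0,"az":0},{"dx":0.9,"dy":0,"dz":0,"ax":0,"ay":0,"az":0},{"dx":0.9,"dy":0,"dz":0,"ax":0,"ay":0,"az":0},{"dx":0.9,"dy":0,"dz":0,"ax":0,"ay":0,"az":0},{"dx":0.9,"dy":0,"dz":0,"ax":0,"ay":0,"az":0},{"dx":0.9,"dy":0,"dz":0,"ax":0,"ay":0,"az":0},{"dx":0.9,"dy":0,"dz":0,"ax":0,"ay":0,"az":0}]'
python3 -m handwheel '[{"dx":0,"dy":1,"dz":0,"ax":0,"ay":0,"az":0},{"dx":0,"dy":1,"dz":0,"ax":0,"ay":0,"az":0},{"dx":0,"dy":1,"dz":0,"ax":0,"ay":0,"az":0},{"dx":0,"dy":1,"dz":0,"ax":0,"ay":0,"az":0},{"dx":0,"dy":1,"dz":0,"ax":0,"ay":0,"az":0},{"dx":0.5,"dy":1,"dz":0,"ax":0,"ay":0,"az":0},{"dx":0.5,"dy":1,"dz":0,"ax":0,"ay":0,"az":0},{"dx":0.5,"dy":0.5,"dz":0,"ax":0,"ay":0,"az":0},{"dx":0,"dy":0,"dz":0,"ax":0,"ay":0,"az":0},{"dx":0,"dy":0,"dz":0,"ax":0,"ay":0,"az":0}]'
python3 - <<'E'
from h import *
o=st();p=shot('top','t34.png');s=shot('side','s34.png')
cv2.imwrite('pics/t34c.png',cv2.resize(p['img'][110:250,110:370][:,:,::-1],None,fx=3,fy=3,interpolation=cv2.INTER_CUBIC))
cv2.imwrite('pics/s34c.png',cv2.resize(s['img'][120:330,130:390][:,:,::-1],None,fx=2.8,fy=2.8,interpolation=cv2.INTER_CUBIC))
E
```

```text
clock: 60.2
eef_pos: [0.4186, -0.0226, 0.2683]
tool_rot: [0.234, 0.972, 0.0, 0.0]
ft_force: [0.8, 1.0, -0.2]
grip_width: 0.0001
clock: 61.2
eef_pos: [0.4711, 0.1611, 0.2682]
tool_rot: [0.233, 0.972, -0.0, 0.0]
ft_force: [-0.3, -0.4, -0.1]
grip_width: -0.0003
t 61.2 p [0.4711 0.1611 0.2682] q [ 2.330e-01  9.725e-01 -3.000e-04  1.000e-04] F [-0.3 -0.4 -0.1] w -0.0003 j [ 3.300e-01  2.300e-01  3.700e-02  1.379e+00 -1.000e-03  8.000e-01]
```

View pics/t34c.png

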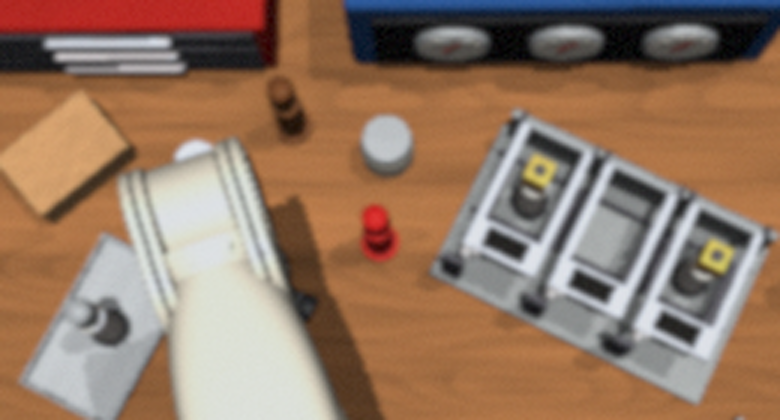

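View pics/s34c.png

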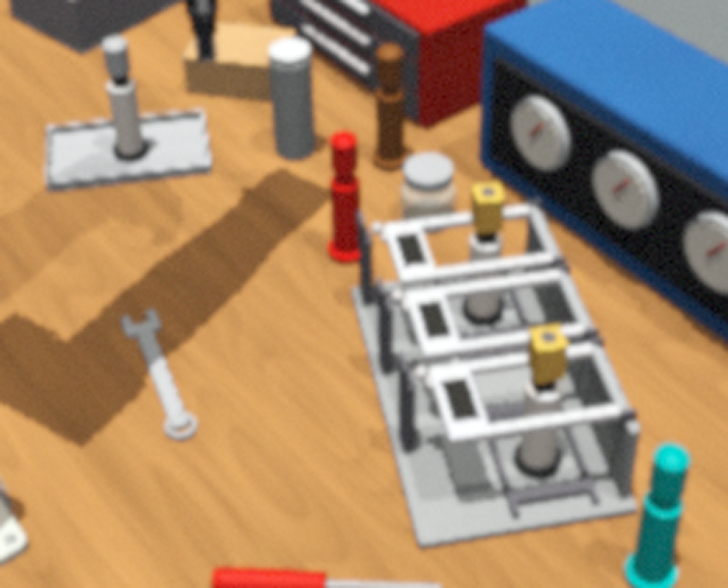

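Run:
```python
from h import *
s=bot.camera('side');p=bot.camera('top')
for nm,c,o,w,h,sc in (('s35.png',s,(255,180),110,120,5),('t35.png',p,(250,140),125,110,5)):
    base=cv2.resize(c['img'][o[1]:o[1]+h,o[0]:o[0]+w][:,:,::-1],None,fx=sc,fy=sc,interpolation=cv2.INTER_CUBIC)
    for k in (.105,0,-.105):
        for th,col in ((0,(0,0,255)),(.1,(0,200,0))):
            q=lambda r,y:(*rw(.06-r*np.cos(th),k+y),.11+r*np.sin(th)+.004)
            draw(base,c,[q(.158,-.044),q(.158,.044),q(.0,.044),q(0,-.044)],col,np.array(o),sc)
    cv2.imwrite('pics/'+nm,base)
```

```text
(no output)
```

View pics/s35.png

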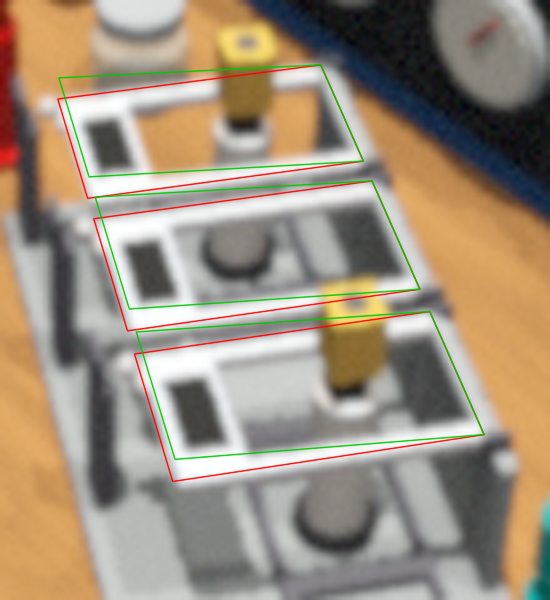

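View pics/t35.png

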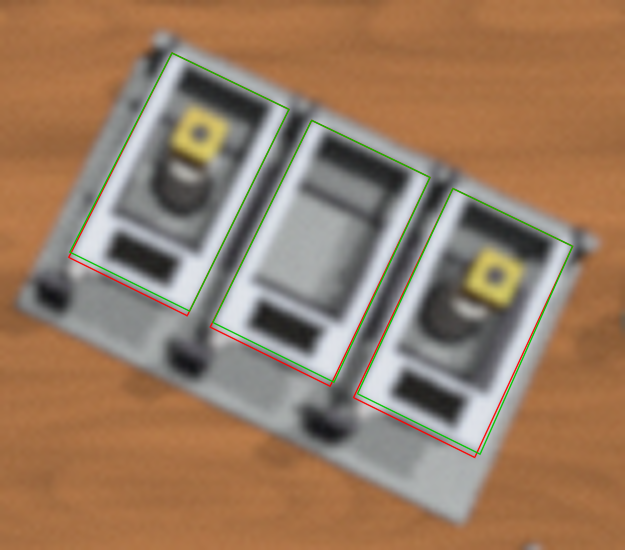

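Run:
```python
from h import *
p=bot.camera('top');f=lambda u,v,z:np.round(onz(p,110+u/3-.5,110+v/3-.5,z),3)
print('old foot',f(112,326,.012),'head',f(77,308,.169))
print('freshL',rl(f(538,170,.175)),'freshR',rl(f(716,256,.175)))
st();print(bot.job_done())
```

```text
old foot [0.47  0.371 0.012] head [0.47  0.372 0.169]
freshL [0.00189243 0.10757169] freshR [ 0.00165559 -0.10352057]
t 61.45 p [0.4714 0.1603 0.2683] q [ 2.342e-01  9.722e-01 -0.000e+00  1.000e-04] F [0.3 0.3 0.1] w -0.0 j [ 0.328  0.229  0.037  1.379 -0.     0.801]
the job is handed in; nothing more can be done
None
```

The job is handed in at about 61 s, and every check I made was met; the interface gives no verdict.

**Bottles:** The one old round-headed bottle went from the left bay into the steel tray. The last top view has it upright, with head and foot in line, about 9 mm from the tray centre. The two fresh square-headed bottles stand in the left and right bays, about 3 mm and 2 mm from the bay centres. The middle bay is empty.

**Frames:** All three frames were swung over and pressed with 19–24 N, each against a hard stop at the shut height of about 114 mm. The final side view matched angle 0, not 0.1.

**Disagreement with the description:** No spring-catch resistance showed in the readings while pressing. In the wrist pictures the frames already looked shut before I pressed them, so they probably clicked when they fell.

**Not fully checked:** At the end the arm hid part of the tray in the top view and the spray can from above, so I judged the whole tray and the can from the side view. I saw no knock to the tray and no slackening of the grip. The jar, the carton and the brown, red and turquoise look-alikes look unmoved in the last pictures.

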